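Charge the polishing jar through a ball-hitch funnel

ROBOT

A 6-joint arm with a two-finger parallel gripper is mounted at the origin on a cart in front of the work surface, level with it; the furniture and walls round the work are solid. World frame = base frame: x ahead of the robot, y to its left, z up, the work surface at z = 0. Lengths are in m, angles in degrees, forces in N, time in s.
With the tool pointing down it reaches from about 0.375 to 0.9 m from the base axis. Payload 3.1 kg.
Tool frame: the origin (TCP) lies midway between the tips of the shut fingers; the grasp point (between the pads) lies 19 mm behind it; z points along the fingers, y is the direction in which the jaws open and shut (so a half turn about z gives the same grasp; the last joint's range is limited). The gripper opens to 87 mm and grips with 3 to 60 N. Pads are 19 mm wide; open, the fingers measure 117 mm over their backs; the gripper's body (75 mm by 190 mm) begins 51 mm behind the grasp point.
Start: joints at [-81.79, 30.224, 82.088, -0, 67.689, -10.227], TCP at [0.198, -0.593, 0.223] pointing down, gripper open.
Joint ranges: [-176.69, 176.69], [-43.24, 126.21], [12.49, 139.97], [-82, 262], [0, 151.66], [-163.58, 163.58]. Speed limits (degrees/s): [159.86, 159.86, 180, 180, 180, 180].

INTERFACE

Orientations are given as a 3x3 rotation matrix whose columns are the frame's x, y, z axes.
In Python, from rig import bot gives the robot as it stands.
- The arm moves only by the tool carry_out, never from a script. Its arguments are lists of equal length, an entry for each row: "grip": the gripper's target within -1 to 1 (fully open at 1, half-way at 0, shut at -1); "slide": the shift along the tool's x, y, z in mm, a list of three; "twist": the turn, a rotation vector about the tool's x, y, z in rad, a list of three. In form: {"grip": [grip, ...], "slide": [[dx, dy, dz], ...], "twist": [[wx, wy, wz], ...]}. A call has 1 to 12 rows; each row shifts and turns the pose as measured when the row begins, along the tool's axes as they then stand; what a row does not reach is not made up. A row lasts 1/10 s, in which the tool goes at most 50 mm and 8.59 degrees, less where a joint would pass 70% of its speed; a pose out of reach is approached as far as the arm can. A call is refused whole if a number of a shift passes 50 or a number of a turn 0.15, either way. A call with a gripper value outside its range is refused whole. The fingers move at their own pace and stop on an object; the grip force is fixed at half the most. Time passes only in rows, so rows that do not move let the fingers close. It gives the time, the measured TCP pose, the force and the opening at its end, in the units of the state.
- bot.read_state(): the state, without advancing time (a new reading comes with each control period).
- bot.capture(name): name is "scene" or "top" or "wrist"; returns a dict with "color" (384x512x3 uint8, red, green, blue), "depth" (384x512 float32, m along the optical axis (not along the pixel's ray), 0 where there is no reading), "fx", "fy", "cx", "cy" (pixels), "k1" (the pictures are not rectified: a ray, as slopes to the right and down, at radius r is drawn at 1 + k1 r^2 times it, then the intrinsics apply), "position" and "rotation" of the camera in the world; the wrist camera has in their place "T_tool_cam" (4x4, takes a point from camera to tool coordinates, whose origin is the TCP and whose axes are the flange's). Camera axes: x right, y up, looking along -z (the intrinsics and any distortion apply to the point x, -y, -z); pixel columns grow to the right and rows downward; lengths in m; the calibration is good to about 2 mm. A picture is of the moment at which its call begins: read the wrist's pose just before it.
- bot.hand_in(): hands the job in, once; it reports no verdict.
The state is a dict: "time_s": time; "joint_positions": joint angles; "qvel": joint speeds; "tau": joint torques, N m; "position": TCP position; "tcp_rot": TCP orientation; "force": force on the tool from outside, world axes, zero at the start; "moment": the same for the moment, N m; "opening": opening from 0.0 (shut) to 1.0 (fully open).
Only numpy, scipy, OpenCV 4.12 (cv2) and the standard library are available. Lean on these libraries where they do the work, as an engineer would, in place of code of your own. Each camera call takes 0.05 s, during which the arm holds its last target.

TASK

Get the jar on the filling stand charged with polishing balls: set the funnel arm's socket down over the hitch ball so that the funnel sits in the jar's mouth, then press the latch lever all the way down. Only once it is latched, tip every scoop that has balls in it into the funnel so that all the balls end up in the jar, and leave all the scoops standing upright on the bench. Leave the tin, the loupe and the steel ring where they are.

Things in the scene. Friction and masses are not known exactly. Their poses are not given: they have to be found in the camera images.
- ball_center (a point): Centre of the steel hitch ball (30 mm diameter) on a neck above the flat top of the grey pedestal (60 x 56 mm, top 70 mm above the bench) of the filling stand, which is fixed to the bench. Ball centre 88 mm, ball top 103 mm above the bench. Axes of the stand: x level from the ball to the jar, z up.
- jar_mouth (a point): Centre of the open mouth of the clear jar on the stand, 130 mm from the ball along the stand's x. Jar: inside diameter 50 mm, outside 58 mm, rim 80 mm above the bench, inner floor 12 mm above the bench.
- socket_center (a point): Where the ball's centre lies inside the socket when home; on the loose funnel arm (0.43 kg), 18 mm above its underside. Arm axes: x level from socket to funnel, z up; it starts level on the bench. Socket: aluminium block 50 x 54 mm, 46 mm tall, open below, bore 33 mm. Home: its underside is on the pedestal, this point at the ball's centre, arm x along stand x.
- tab_grip (a point): Grip point of the funnel arm's black upright tab, 45 mm from the socket along the arm's x, 75 mm above the arm's underside. The tab is 22 mm along x, 12 mm thick along y (pinch it across y), and rises from 42 to 92 mm above the underside. Close to the arm's centre of mass.
- funnel_rim (a point): Centre of the funnel's wide upper mouth, 130 mm from the socket along the arm's x, 50 mm above the arm's underside (so 120 mm above the bench when mounted). Mouth diameter 100 mm, nose below 42 mm outside and 36 mm inside; the lowest 10 mm of the nose enters the jar.
- latch_lever (a joint): Angle of the latch lever on the socket, rad: 0 open (standing up 52 degrees, pointing away from the funnel), 0.9 fully down (level). Stays where left; 2 to 3 N at its end moves it. Hinge pin: along the arm's y, 26 mm to -x of the socket centre, 42 mm above the arm's underside. Pressed, its hook goes under the ball; it cannot go down unless the socket is home.
- lever_pad (a point): Middle of the upper face of the black thumb pad (18 x 26 mm) at the lever's end: 54 mm along the lever from the hinge pin and 8 mm above it (when level). Its axes are the arm's when the lever is open, and turn with the lever.
- scoop1_grip (a point): Grip point of the upright black tab at the back of an aluminium scoop (0.1 kg, three alike; each holds up to three balls, some may be empty). Axes: x level towards its open mouth, z up. Tab: 22 mm along x, 12 mm thick along y (pinch it across y), 80 mm tall; this point is 66 mm above the scoop's underside.
- scoop2_grip (a point): The same point of a second scoop. Scoop: trough 50 mm wide, walls 36 mm high, starting 11 mm in front of (+x) this point. Middle of the pouring lip: 100 mm in front of this point, 17.5 mm above the underside.
- scoop3_grip (a point): The same point of a third scoop. Scoop: the floor rises to the lip at 16 degrees, so balls stay at the back while it is level and roll out over the lip when the mouth is tipped 35 degrees or more down.
- ball1_center (a point): Centre of a white ceramic polishing ball, 16 mm diameter, 12 g (None if absent).
- ball2_center (a point): Centre of a white ceramic polishing ball, 16 mm diameter, 12 g (None if absent).
- ball3_center (a point): Centre of a white ceramic polishing ball, 16 mm diameter, 12 g (None if absent).
- ball4_center (a point): Centre of a white ceramic polishing ball, 16 mm diameter, 12 g (None if absent).
- ball5_center (a point): Centre of a white ceramic polishing ball, 16 mm diameter, 12 g (None if absent).
- ball6_center (a point): Centre of a white ceramic polishing ball, 16 mm diameter, 12 g (None if absent).
- ball7_center (a point): Centre of a white ceramic polishing ball, 16 mm diameter, 12 g (None if absent).
- ball8_center (a point): Centre of a white ceramic polishing ball, 16 mm diameter, 12 g (None if absent).
- ball9_center (a point): Centre of a white ceramic polishing ball, 16 mm diameter, 12 g (None if absent).
- parts_tin: Bystander: small round aluminium tin, 50 mm across, 21 mm tall; origin under its centre. Leave it alone.
- loupe: Bystander: black eye loupe, 35 mm across, 34 mm tall; origin under its centre. Leave it alone.
- case_ring: Bystander: steel case ring, 43 mm across, 14 mm tall; origin under its centre. Leave it alone.
Things that resemble listed ones, but are neither listed nor needed, are in the scene too. What is shaped like the part that bears scoop2_grip but purple is not meant.

How it is judged:
By the outcome, as a careful person would: the job done as asked, in the order asked, and still so for the second after the job is handed in, with the robot touching nothing.
Of ball1, ball2, ball3 only 2 to 3 are there at a start; the rules pass over those that are not, and their reading is None.
Of ball4, ball5, ball6, ball7, ball8, ball9 only 1 to 4 are there at a start; the rules pass over those that are not, and their reading is None.
At some moment in a run one of funnel_arm, scoop1, scoop2, scoop3 may be knocked a few centimetres aside while the robot is not near it.
It also fails if it takes over 210 s, if anything falls off the work surface, if the arm or the gripper's body presses on something with over 40 N, if the wrist force passes 120 N, or if a joint passes its speed limit or range.

## Working session

There is one attempt and no reset: what is moved stays moved. The work goes in short steps, Python scripts to look and compute and a tool call to move; the robot and the scene stay as the last step left them, time stands still between calls to the robot, and variables do not carry over. Pictures are saved under pics/ and viewed, and the job is handed in when it is done.

Besides the shell and the picture viewer there is one more tool, called after ">>>" as name(argument=value, ...) on one line, values as JSON. carry_out: Moves the arm, as the interface text tells. Its arguments: {"type":"object","properties":{"grip":{"type":"array"},"slide":{"type":"array"},"twist":{"type":"array"}},"required":["grip","slide","twist"]}

```bash
ls; mkdir -p pics; cat > h.py <<'E'
import numpy as np, cv2
from rig import bot
def cap(name):
    s=bot.read_state(); c=bot.capture(name)
    if name=="wrist":
        T=np.eye(4);T[:3,:3]=np.array(s["tcp_rot"]);T[:3,3]=s["position"]
        W=T@np.array(c["T_tool_cam"])
    else:
        W=np.eye(4);W[:3,:3]=c["rotation"];W[:3,3]=c["position"]
    c["W"]=W; return c
def save(c,n):
    d={k:np.array(c[k]) for k in("color","depth","fx","fy","cx","cy","k1","W")}
    np.savez("pics/"+n+".npz",**d); cv2.imwrite("pics/"+n+".png",c["color"][:,:,::-1])
def load(n): return dict(np.load("pics/"+n+".npz"))
def crop(n,u0,v0,u1,v1,out):
    im=cv2.imread("pics/"+n+".png")[v0:v1,u0:u1]; f=min(800/(u1-u0),600/(v1-v0))
    cv2.imwrite("pics/"+out+".png",cv2.resize(im,None,fx=f,fy=f,interpolation=cv2.INTER_CUBIC)); print("scale",f)
def ray(c,u,v):
    K=np.array([[c["fx"],0,c["cx"]],[0,c["fy"],c["cy"]],[0,0,1]],float)
    p=np.array([(u-c["cx"])/c["fx"],(v-c["cy"])/c["fy"]]);q=p.copy()
    for _ in range(30): q=p/(1+c["k1"]*(q@q))
    return np.array([q[0],-q[1],-1.0])
def at_z(c,u,v,z):
    d=c["W"][:3,:3]@ray(c,u,v);o=c["W"][:3,3];return o+d*(z-o[2])/d[2]
def at_d(c,u,v,r=1):
    D=c["depth"][int(v)-r:int(v)+r+1,int(u)-r:int(u)+r+1];D=D[D>0]
    if len(D)==0: return None
    return (c["W"]@np.append(ray(c,u,v)*np.median(D),1))[:3]
def proj(c,P):
    p=np.linalg.inv(c["W"])@np.append(P,1);x,y=p[0]/-p[2],-p[1]/-p[2];r=1+c["k1"]*(x*x+y*y)
    return c["fx"]*x*r+c["cx"],c["fy"]*y*r+c["cy"]
def cloud(c):
    D=c["depth"];v,u=np.mgrid[:D.shape[0],:D.shape[1]]
    p=np.stack([(u-c["cx"])/c["fx"],(v-c["cy"])/c["fy"]],-1).astype(float);q=p.copy()
    for _ in range(30): q=p/(1+c["k1"]*(q**2).sum(-1,keepdims=True))
    P=np.stack([q[...,0]*D,-q[...,1]*D,-D],-1)
    X=P@c["W"][:3,:3].T+c["W"][:3,3]; X[D<=0]=np.nan; return X
E
python3 - <<'E'
from h import *
for n in("scene","top","wrist"):
    c=cap(n);save(c,n+"0");print(n,c["W"].round(3).tolist(),c["fx"],c["k1"])
s=bot.read_state();print(s)
E
```

```text
pics
scene [[-0.764, 0.469, -0.443, -0.016], [-0.646, -0.544, 0.536, 0.66], [0.01, 0.695, 0.719, 1.009], [0.0, 0.0, 0.0, 1.0]] 454.0957778987218 -0.05844295520468204
top [[-0.041, 0.97, -0.24, 0.295], [-0.999, -0.039, 0.012, -0.028], [0.002, 0.24, 0.971, 1.153], [0.0, 0.0, 0.0, 1.0]] 427.346201618032 0.03420434321329779
wrist [[0.316, 0.904, 0.288, 0.277], [-0.949, 0.301, 0.095, -0.566], [-0.001, -0.303, 0.953, 0.384], [0.0, 0.0, 0.0, 1.0]] 310.32155072957664 -0.049733481879569504
{'time_s': 0.15, 'joint_positions': array([-8.17889255e+01,  3.02660636e+01,  8.21397276e+01, -2.58370351e-04,
        6.76892920e+01, -1.02285094e+01]), 'qvel': array([ 0.0720147 , -0.06571463, -0.13536626, -0.0202737 , -0.02009513,
       -0.07474961]), 'tau': array([ 8.72194159e-04, -4.40429127e+01, -1.76841921e+01,  6.33431459e-02,
        5.52833418e-02, -8.85400732e-05]), 'position': array([ 0.19762293, -0.59234112,  0.22180245]), 'tcp_rot': array([[ 9.48657206e-01,  3.16305941e-01, -2.41141359e-04],
       [ 3.16305899e-01, -9.48655829e-01,  1.64190663e-03],
       [ 2.90584666e-04, -1.63388099e-03, -9.99998623e-01]]), 'force': array([0.67484356, 0.40869574, 0.52084555]), 'moment': array([ 0.00382768,  0.0038113 , -0.02018468]), 'opening': 1.0017600706268013}
```

View pics/scene0.png

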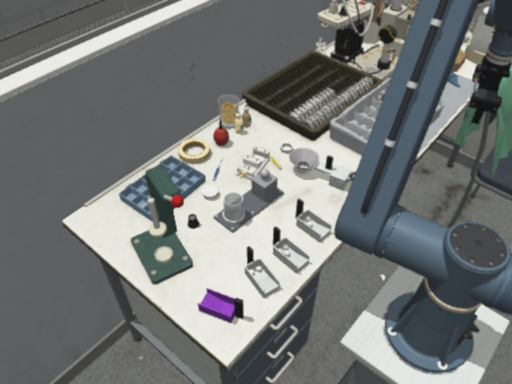

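View pics/top0.png

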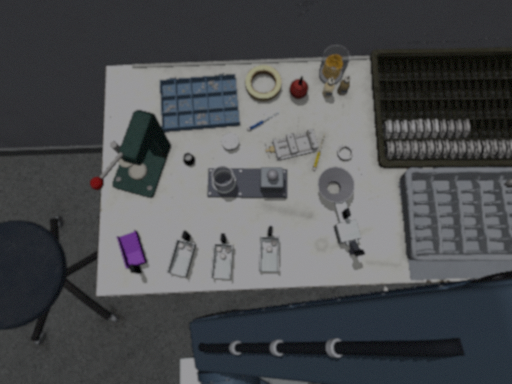

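View pics/wrist0.png

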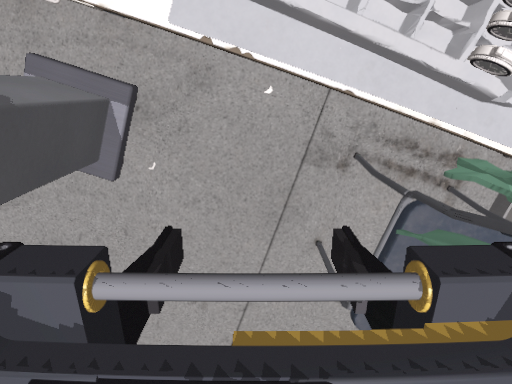

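```bash
python3 - <<'E'
from h import *
crop("top0",100,220,300,290,"t_sc"); crop("top0",190,130,380,270,"t_st"); crop("scene0",190,130,370,330,"s_c")
E
```

```text
scale 4.0
scale 4.2105263157894735
scale 3.0
```

View pics/t_sc.png

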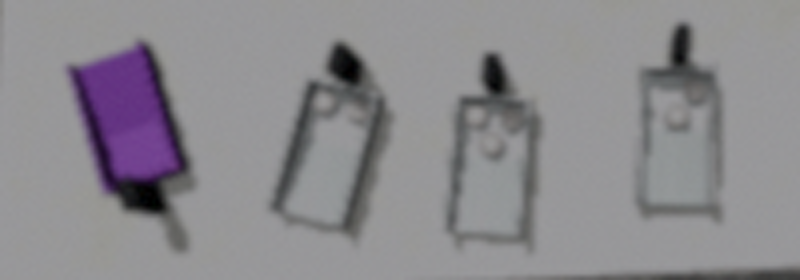

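View pics/t_st.png

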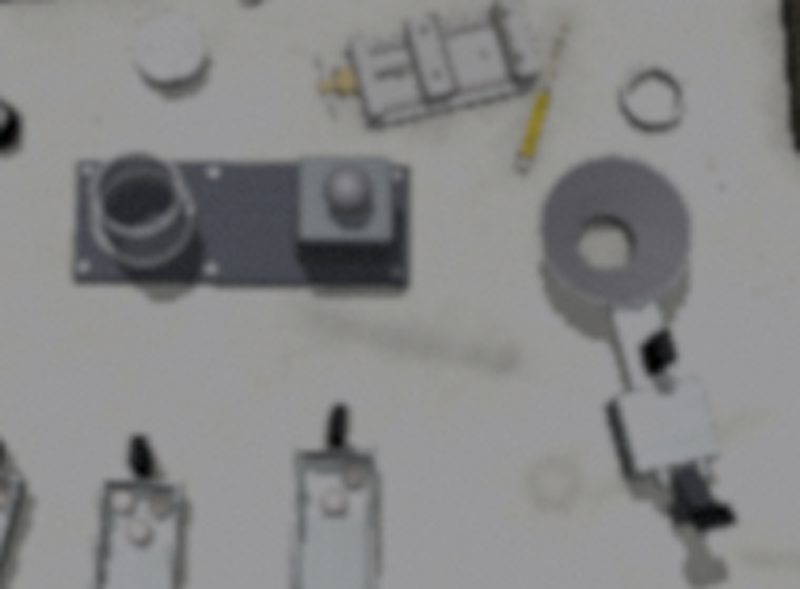

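View pics/s_c.png

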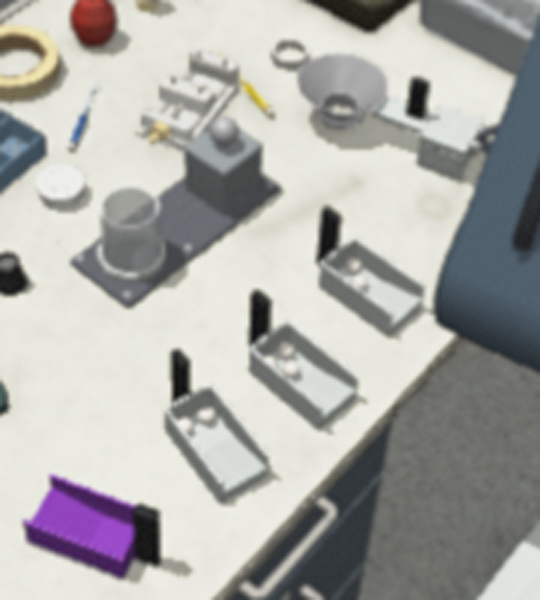

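```bash
python3 - <<'E'
from h import *
t=load("top0");s=load("scene0")
f=190;k=4.21
def tp(n,x,y,z,):
    u,v=190+x/k,130+y/k; print(n,(round(u,1),round(v,1)),at_z(t,u,v,z).round(4),None if (p:=at_d(t,u,v)) is None else p.round(4))
tp("balltop",349,190,.098); tp("jarrim",143,183,.08) ; tp("funnelrim",614,228,.05); tp("tabtop",660,348,.092);tp("sockettop",665,428,.046);tp("pad",705,515,.09)
def ts(n,x,y,z):
    u,v=100+x/4,220+y/4; print(n,at_z(t,u,v,z).round(4))
for n,a in {"A":[(345,50),(315,218)],"B":[(492,62),(492,238)],"C":[(682,28),(680,210)]}.items():
    ts(n+"tab",*a[0],.08);ts(n+"lip",*a[1],.0175)
E
```

```text
balltop (272.9, 175.1) [ 0.5907 -0.0949  0.098 ] [ 0.5895 -0.0946  0.1024]
jarrim (224.0, 173.5) [0.6054 0.0313 0.08  ] [0.6257 0.0352 0.0098]
funnelrim (335.8, 184.2) [ 0.5724 -0.2642  0.05  ] [ 0.5847 -0.2747  0.0011]
tabtop (346.8, 212.7) [ 0.4867 -0.2761  0.092 ] [ 0.4871 -0.2766  0.0897]
sockettop (348.0, 231.7) [ 0.4448 -0.2852  0.046 ] [ 0.4448 -0.2851  0.0462]
pad (357.5, 252.3) [ 0.3869 -0.2933  0.09  ] [ 0.387  -0.2938  0.0883]
Atab [0.4546 0.13   0.08  ]
Alip [0.3549 0.159  0.0175]
Btab [0.4432 0.0378 0.08  ]
Blip [0.3373 0.0443 0.0175]
Ctab [ 0.4598 -0.0828  0.08  ]
Clip [ 0.3501 -0.0786  0.0175]
```

```bash
cat >> h.py <<'E'
from scipy.spatial.transform import Rotation as R
def down(h):  # tool down, tool x heading h deg
    a=np.radians(h);x=np.array([np.cos(a),np.sin(a),0]);z=np.array([0,0,-1.]);return np.stack([x,np.cross(z,x),z],1)
def go(P,Rt,st=None):
    s=bot.read_state();Rm=np.array(s["tcp_rot"]);p=np.array(s["position"])
    d=Rm.T@(np.array(P)-p)*1000;w=R.from_matrix(Rm.T@Rt).as_rotvec()
    print("t",round(s["time_s"],2),"pos",p.round(4),"F",np.round(s["force"],1),"op",round(s["opening"],3))
    print("slide tool mm",d.round(1),"world mm",(np.array(P)-p).round(4)*1000,"twist",w.round(3),"rot then slide in new frame",(Rt.T@(np.array(P)-p)*1000).round(1))
E
python3 -c "
from h import *
go([.42,-.29,.25],down(9.3))"
```

```text
t 0.15 pos [ 0.1976 -0.5923  0.2218] F [0.7 0.4 0.5] op 1.002
slide tool mm [ 306.6 -216.5  -27.8] world mm [222.4 302.3  28.2] twist [-0.002 -0.     0.16 ] rot then slide in new frame [ 268.3 -262.4  -28.2]
```

>>> carry_out(grip=[1,1,1,1,1,1,1,1,1,1], slide=[[0,0,-28],[0,0,0],[30,-30,0],[40,-40,0],[40,-40,0],[40,-40,0],[40,-40,0],[40,-40,0],[40,-30,0],[0,0,0]], twist=[[0,0,0.08],[0,0,0.08],[0,0,0],[0,0,0],[0,0,0],[0,0,0],[0,0,0],[0,0,0],[0,0,0],[0,0,0]])

```text
time_s: 1.15
position: [0.409, -0.3131, 0.2476]
tcp_rot: [[0.989, 0.148, -0.001], [0.148, -0.989, 0.005], [-0.0, -0.005, -1.0]]
force: [-0.6, 0.1, -0.3]
opening: 0.997
```

```bash
python3 - <<'E'
from h import *
go([.42,-.29,.25],down(9.3))
c=cap("wrist");save(c,"w1")
cv2.imwrite("pics/w1b.png",cv2.resize(cv2.imread("pics/w1.png"),(800,600)))
E
```

```text
t 1.15 pos [ 0.409  -0.3131  0.2476] F [-0.6  0.1 -0.3] op 0.997
slide tool mm [ 14.3 -21.2  -2.3] world mm [11.  23.1  2.4] twist [-0.005  0.    -0.014] rot then slide in new frame [ 14.6 -21.   -2.4]
```

View pics/w1b.png

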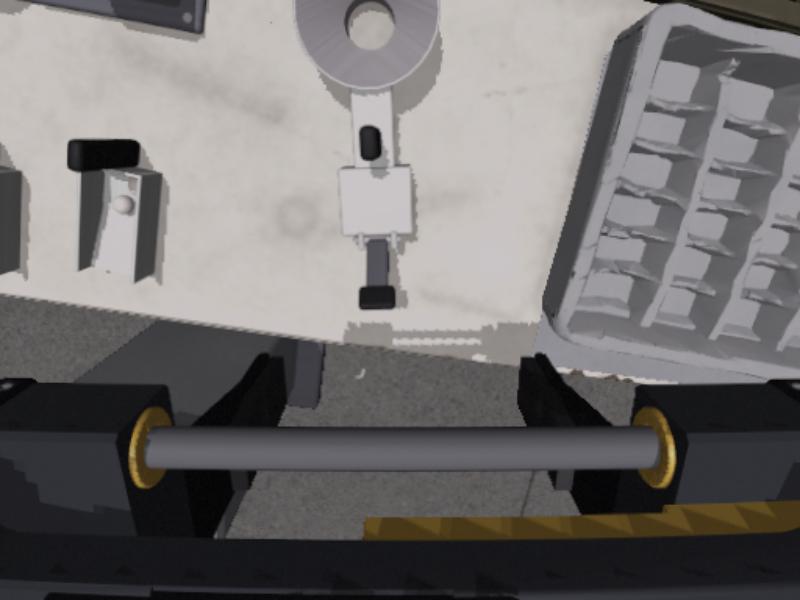

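```bash
python3 - <<'E'
from h import *
c=load("w1");X=cloud(c);g=c["color"].astype(int).sum(-1)
roi=np.zeros(g.shape,bool);roi[70:200,205:275]=1
m=roi&(abs(X[...,2]-.046)<.006); v,u=np.nonzero(m);sel=(v>100)&(v<152);P=X[v[sel],u[sel]]
r=cv2.minAreaRect((P[:,:2]*1000).astype(np.float32));print("socket",r,P[:,2].mean())
m=roi&(X[...,2]>.078)&(X[...,2]<.105)&(g<200);v,u=np.nonzero(m);print(len(v));P=X[v,u]
sel=v<115;print("tab",cv2.minAreaRect((P[sel,:2]*1000).astype(np.float32)),P[sel,2].max())
S=1.5625
for n,x,y,z in [("soc",376,201,.046),("tabtop",370,132,.092),("funin",370,26,.05),("pad",377,291,.09)]:
    print(n,at_z(c,x/S,y/S,z).round(4), (at_d(c,x/S,y/S)).round(4))
for co in [(342,168),(410,168),(412,234),(342,236)]: print(at_z(c,co[0]/S,co[1]/S,.046).round(4))
E
```

```text
socket ((449.63714599609375, -286.2727966308594), (57.96366500854492, 54.1167106628418), 8.48625373840332) 0.045412142194126315
557
tab ((488.3711242675781, -279.6236572265625), (20.155370712280273, 10.590450286865234), 11.17953109741211) 0.09320592512658615
soc [ 0.4479 -0.2876  0.046 ] [ 0.4479 -0.2876  0.0459]
tabtop [ 0.4952 -0.28    0.092 ] [ 0.4952 -0.28    0.092 ]
funin [ 0.5633 -0.2682  0.05  ] [ 0.5736 -0.2634 -0.0011]
pad [ 0.3924 -0.298   0.09  ] [ 0.3908 -0.298   0.0848]
[ 0.4679 -0.2599  0.046 ]
[ 0.4751 -0.3089  0.046 ]
[ 0.4274 -0.3178  0.046 ]
[ 0.4181 -0.2655  0.046 ]
```

```bash
python3 -c "
from h import *
go([.490,-.280,.14],down(9.5))"
```

```text
t 1.2 pos [ 0.4076 -0.315   0.2475] F [-0.8  0.  -0.5] op 1.002
slide tool mm [ 86.8 -22.2 107.5] world mm [  82.4   35.  -107.5] twist [-0.004  0.002 -0.019] rot then slide in new frame [ 87.  -20.9 107.5]
```

>>> carry_out(grip=[1,1,1,1,1,1,1,1], slide=[[0,0,0],[30,-10,30],[30,-11,30],[20,0,30],[8,0,18],[0,0,0],[0,0,0],[0,0,0]], twist=[[-0.004,0.002,-0.019],[0,0,0],[0,0,0],[0,0,0],[0,0,0],[0,0,0],[0,0,0],[0,0,0]])

```text
time_s: 2.0
position: [0.4892, -0.2921, 0.1374]
tcp_rot: [[0.988, 0.156, 0.002], [0.156, -0.988, -0.009], [0.001, 0.009, -1.0]]
force: [-0.4, 0.4, 0.1]
opening: 1.002
```

```bash
python3 - <<'E'
from h import *
go([.490,-.280,.056],down(9.5))
c=cap("wrist");save(c,"w2")
cv2.imwrite("pics/w2b.png",cv2.resize(cv2.imread("pics/w2.png"),(800,600)))
E
```

```text
t 2.0 pos [ 0.4892 -0.2921  0.1374] F [-0.4  0.4  0.1] op 1.002
slide tool mm [  2.6 -12.6  81.3] world mm [  0.8  12.1 -81.4] twist [ 0.009 -0.001 -0.009] rot then slide in new frame [  2.8 -11.8  81.4]
```

View pics/w2b.png

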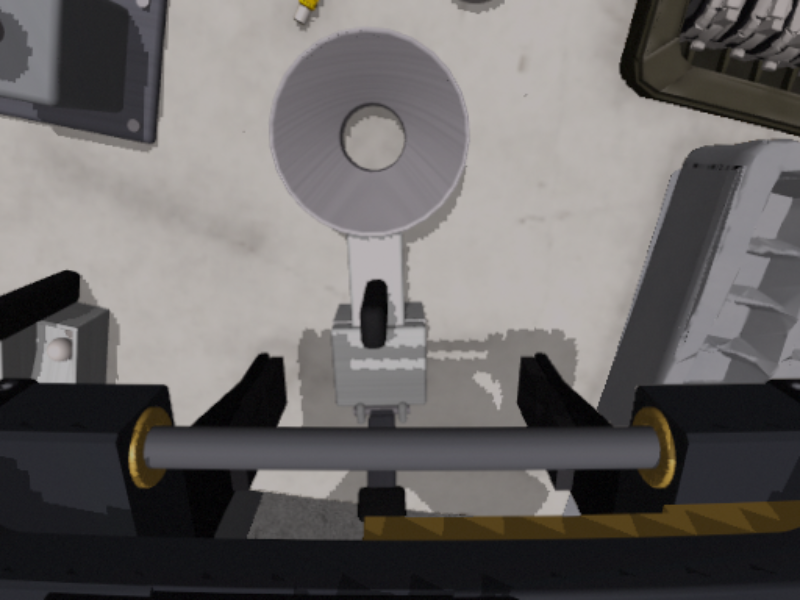

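```bash
python3 - <<'E'
from h import *
c=load("w2");X=cloud(c);g=c["color"].astype(int).sum(-1);S=1.5625
for n,x,y,z in [("rimL",272,130,.05),("rimR",468,130,.05),("rimT",370,28,.05),("rimB",370,234,.05),("soc",379,366,.046)]:
    print(n,at_z(c,x/S,y/S,z).round(4))
roi=np.zeros(g.shape,bool);roi[170:230,225:255]=1
m=roi&(X[...,2]>.085)&(X[...,2]<.105)&(g<200);P=X[m]
print("tab",cv2.minAreaRect((P[:,:2]*1000).astype(np.float32)),P[:,2].max())
E
```

```text
rimL [ 0.5684 -0.2166  0.05  ]
rimR [ 0.5831 -0.3114  0.05  ]
rimT [ 0.6207 -0.2577  0.05  ]
rimB [ 0.5247 -0.2711  0.05  ]
soc [ 0.449  -0.2864  0.046 ]
tab ((489.5614929199219, -279.18572998046875), (20.069746017456055, 10.83686637878418), 8.55194091796875) 0.09310747392231225
```

>>> carry_out(grip=[1,1,1,1,1,1,1], slide=[[2,-12,0],[0,0,0],[0,0,25],[0,0,25],[0,0,20],[0,0,0],[0,0,0]], twist=[[0.009,0,-0.012],[0,0,0],[0,0,0],[0,0,0],[0,0,0],[0,0,0],[0,0,0]])

```text
time_s: 2.75
position: [0.4919, -0.2823, 0.0732]
tcp_rot: [[0.986, 0.168, 0.012], [0.168, -0.986, -0.009], [0.01, 0.011, -1.0]]
force: [0.2, -0.0, 0.1]
opening: 0.996
```

```bash
python3 -c "
from h import *
go([.490,-.2793,.056],down(9.7))"
```

```text
t 2.75 pos [ 0.4919 -0.2823  0.0732] F [ 0.2 -0.   0.1] op 0.996
slide tool mm [-1.5 -3.4 17.2] world mm [ -1.9   3.  -17.2] twist [ 0.011 -0.01  -0.   ] rot then slide in new frame [-1.4 -3.2 17.2]
```

Correct, lower, then close.

>>> carry_out(grip=[1,1,1,1,1], slide=[[-1.5,-3.5,4],[0,0,8],[0,0,5],[0,0,0],[0,0,0]], twist=[[0.011,-0.01,0],[0,0,0],[0,0,0],[0,0,0],[0,0,0]])

```text
time_s: 3.25
position: [0.4916, -0.2802, 0.0584]
tcp_rot: [[0.986, 0.169, 0.004], [0.169, -0.986, -0.003], [0.003, 0.004, -1.0]]
force: [0.2, -0.1, 0.3]
opening: 1.0
```

```bash
python3 -c "
from h import *
go([.490,-.2793,.056],down(9.7))"
```

```text
t 3.25 pos [ 0.4916 -0.2802  0.0584] F [ 0.2 -0.1  0.3] op 1.0
slide tool mm [-1.4 -1.1  2.4] world mm [-1.6  0.9 -2.4] twist [ 0.004 -0.003  0.   ] rot then slide in new frame [-1.4 -1.1  2.4]
```

>>> carry_out(grip=[1,-1,-1,-1,-1,-1,-1,-1,-1,-1,-1,-1], slide=[[-1.4,-1.1,2],[0,0,0],[0,0,0],[0,0,0],[0,0,0],[0,0,0],[0,0,0],[0,0,0],[0,0,0],[0,0,0],[0,0,0],[0,0,0]], twist=[[0.004,-0.003,0],[0,0,0],[0,0,0],[0,0,0],[0,0,0],[0,0,0],[0,0,0],[0,0,0],[0,0,0],[0,0,0],[0,0,0],[0,0,0]])

```text
time_s: 4.45
position: [0.49, -0.2793, 0.0566]
tcp_rot: [[0.986, 0.169, 0.001], [0.169, -0.986, 0.0], [0.001, -0.0, -1.0]]
force: [-0.5, 0.2, 0.7]
opening: 0.138
```

```bash
python3 -c "
from h import *
s=bot.read_state();print(s['position'],np.array(s['tcp_rot']).round(4),s['force'],s['opening']*87)"
```

```text
[ 0.49002195 -0.27931986  0.05661503] [[ 9.857e-01  1.688e-01  6.000e-04]
 [ 1.688e-01 -9.857e-01  2.000e-04]
 [ 6.000e-04 -1.000e-04 -1.000e+00]] [-0.46968892  0.22936665  0.66897259] 11.990768210084893
```

>>> carry_out(grip=[-1,-1,-1,-1,-1,-1,-1,-1,-1,-1], slide=[[0,0,-5],[0,0,-15],[0,0,-30],[0,0,-35],[0,0,-35],[0,0,-35],[0,0,-35],[0,0,-30],[0,0,-10],[0,0,0]], twist=[[0,0,0],[0,0,0],[0,0,0],[0,0,0],[0,0,0],[0,0,0],[0,0,0],[0,0,0],[0,0,0],[0,0,0]])

```text
time_s: 5.45
position: [0.4859, -0.2762, 0.2904]
tcp_rot: [[0.986, 0.168, -0.012], [0.168, -0.986, 0.011], [-0.01, -0.013, -1.0]]
force: [0.5, -0.2, -3.9]
opening: 0.138
```

>>> carry_out(grip=[-1,-1,-1,-1,-1,-1], slide=[[0,0,0],[-20,-20,0],[-20,-30,0],[-20,-30,0],[0,-15,0],[0,0,0]], twist=[[0,0,-0.1],[0,0,-0.1],[0,0,-0.1],[0,0,-0.1],[0,0,-0.1],[0,0,0]])

```text
time_s: 6.05
position: [0.3825, -0.2045, 0.2801]
tcp_rot: [[0.772, 0.634, -0.031], [0.635, -0.772, 0.028], [-0.006, -0.041, -0.999]]
force: [-0.0, 0.3, -3.4]
opening: 0.135
```

```bash
python3 - <<'E'
from h import *
s=bot.read_state();print(s['position'],np.array(s['tcp_rot']).round(4),s['force'],s['opening']*87)
c=cap("wrist");save(c,"w3")
cv2.imwrite("pics/w3b.png",cv2.resize(cv2.imread("pics/w3.png"),(800,600)))
E
```

```text
[ 0.38250362 -0.20454768  0.28007266] [[ 0.7724  0.6344 -0.0306]
 [ 0.6351 -0.7719  0.0278]
 [-0.006  -0.0409 -0.9991]] [-0.04159915  0.3416973  -3.38780275] 11.7434909605403
```

View pics/w3b.png

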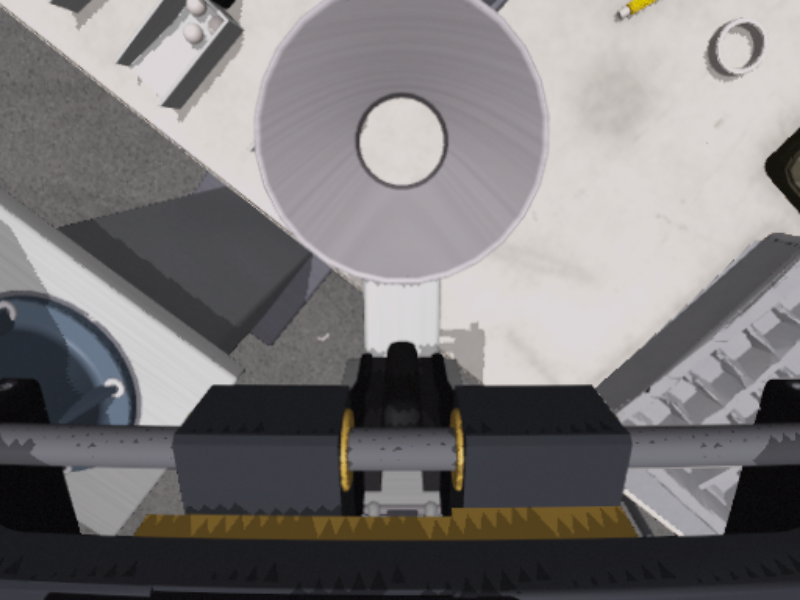

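```bash
python3 - <<'E'
from h import *
from scipy.optimize import least_squares
for n in("top0","scene0"):
    c=load(n);X=cloud(c)
    Q=X.reshape(-1,3)
    near=np.linalg.norm(Q[:,:2]-[.59,-.095],axis=1)<.06
    m=near&(abs(Q[:,2]-.07)<.006);P=Q[m]
    print(n,"ped",len(P),cv2.minAreaRect((P[:,:2]*1000).astype(np.float32)),P[:,2].mean())
    m=(np.linalg.norm(Q[:,:2]-[.59,-.095],axis=1)<.025)&(Q[:,2]>.085);P=Q[m]
    f=least_squares(lambda p:np.linalg.norm(P-p,axis=1)-.015,[.59,-.095,.088],loss='soft_l1',f_scale=.002);print(len(P),f.x.round(4))
    # jar top rim ring
    m=(np.linalg.norm(Q[:,:2]-[.605,.032],axis=1)<.045)&(abs(Q[:,2]-.08)<.004);P=Q[m];print("jar",len(P),P.mean(0) if len(P) else 0)
    # base plate
    m=(Q[:,0]>.53)&(Q[:,0]<.66)&(Q[:,1]>-.17)&(Q[:,1]<.1)&(Q[:,2]>.004)&(Q[:,2]<.02);P=Q[m]
    if len(P): print("plate",len(P),cv2.minAreaRect((P[:,:2]*1000).astype(np.float32)),P[:,2].mean())
E
```

```text
top0 ped 369 ((594.412109375, -94.27959442138672), (58.369422912597656, 55.69770812988281), 87.11837768554688) 0.06964989226031212
104 [ 0.5952 -0.0937  0.0883]
jar 101 [0.60145578 0.03604417 0.07968859]
plate 1516 ((595.07568359375, -34.43916320800781), (268.4397277832031, 129.03790283203125), 89.7148666381836) 0.008688169875123383
scene0 ped 220 ((593.4078979492188, -94.86026763916016), (62.54462432861328, 57.51627731323242), 88.54747009277344) 0.07054661036725422
76 [ 0.5945 -0.0947  0.0894]
jar 97 [0.6020511  0.03604253 0.08000523]
plate 992 ((592.549560546875, -33.361572265625), (129.48184204101562, 264.1715393066406), 1.6867185831069946) 0.009772998084834571
```

```bash
python3 - <<'E'
from h import *
crop("top0",200,150,300,210,"t_stand"); crop("scene0",200,160,300,235,"s_stand")
E
```

```text
scale 8.0
scale 8.0
```

View pics/t_stand.png

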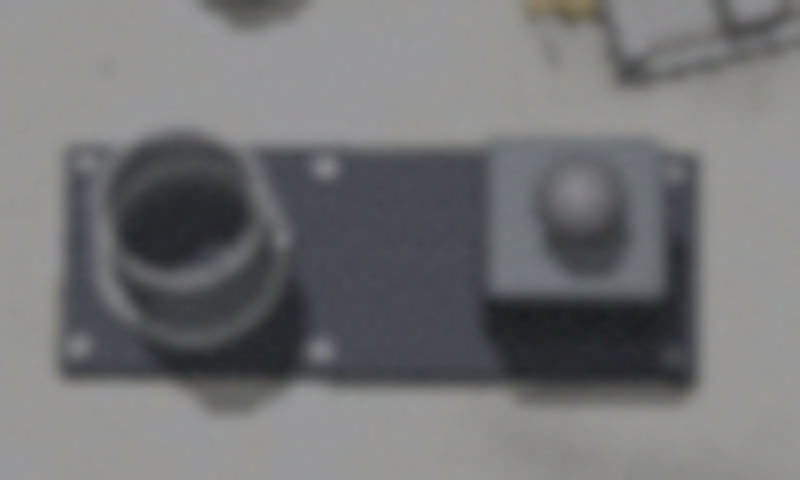

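View pics/s_stand.png

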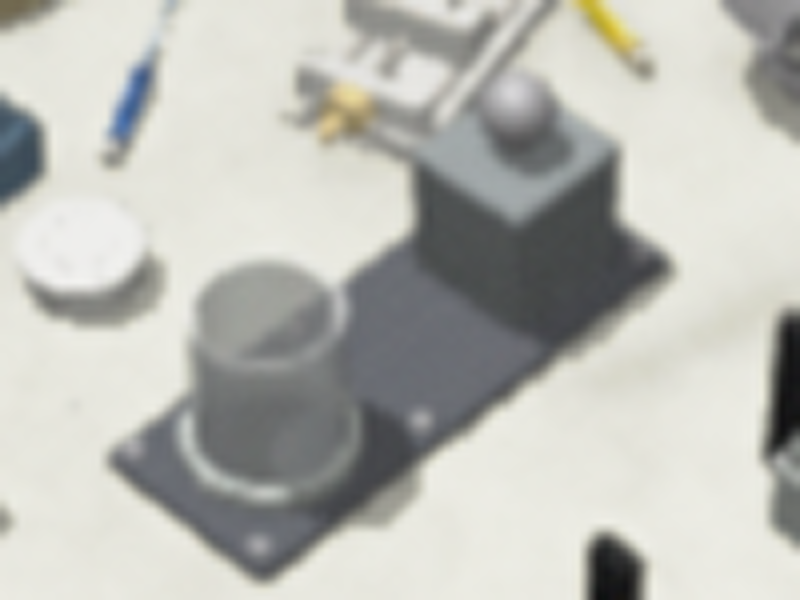

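```bash
python3 - <<'E'
from h import *
t=load("top0")
cs=[at_z(t,200+a/8,150+b/8,.009)[:2] for a,b in [(65,147),(697,152),(695,385),(60,375)]]
print(np.round(cs,4))
for a,b in((1,0),(2,3)):
    d=cs[b]-cs[a];print(np.degrees(np.arctan2(d[1],d[0])))
c=load("w3")
# fit rim offset: sample edge of the rim manually: rim outer pts in 800x600 view
pts=[(256,135),(549,135),(402,285)]
Wt=np.linalg.inv(np.array(bot.capture("wrist")["T_tool_cam"]))
Tc=np.linalg.inv(Wt); c2=dict(c);c2["W"]=Tc
print([at_z(c2,u/1.5625,v/1.5625,.006).round(4)[:2] for u,v in pts])
for dx,dy in((85,0),):
    q=[np.array(proj(c2,[ .085+.05*np.cos(a),.05*np.sin(a),.006]))*1.5625 for a in (-np.pi/2,np.pi/2,np.pi)];print(np.round(q,1))
im=cv2.imread("pics/w3b.png")
for a in np.linspace(0,2*np.pi,90):
    u,v=np.array(proj(c2,[ .085+.05*np.cos(a),.05*np.sin(a),.006]))*1.5625
    cv2.circle(im,(int(u),int(v)),1,(0,0,255),-1)
cv2.imwrite("pics/w3o.png",im)
E
```

```text
[[ 0.6425  0.079 ]
 [ 0.6318 -0.1412]
 [ 0.5487 -0.1355]
 [ 0.561   0.082 ]]
87.21871590536172
86.75555584381287
[array([ 0.0862, -0.0484]), array([0.0861, 0.0487]), array([ 0.0344, -0.    ])]
[[251.4 138.8]
 [552.5 138.6]
 [402.  283.3]]
```

View pics/w3o.png

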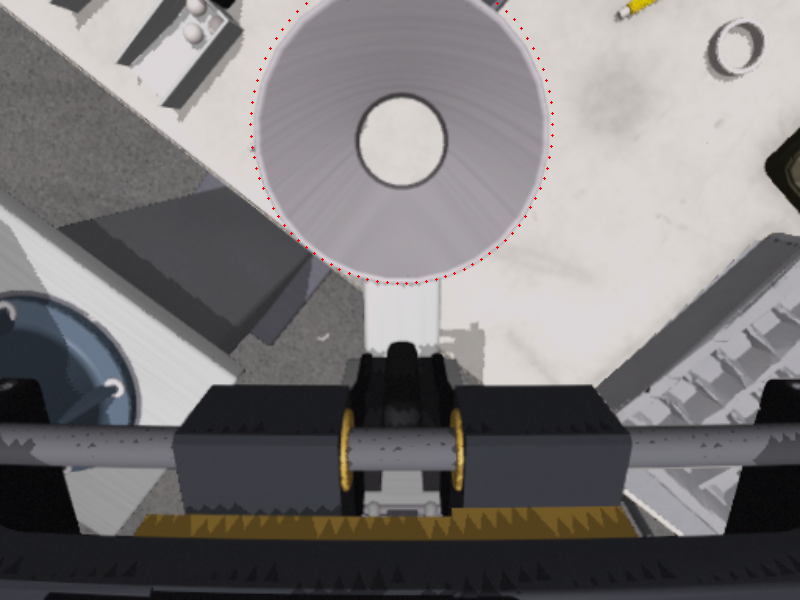

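>>> carry_out(grip=[-1,-1,-1,-1,-1,-1,-1,-1,-1,-1], slide=[[0,0,0],[20,20,0],[20,20,0],[20,30,0],[20,30,0],[20,30,0],[10,20,0],[0,0,0],[0,0,0],[0,0,0]], twist=[[-0.03,0.02,-0.14],[0,0,-0.14],[0,0,-0.14],[0,0,-0.14],[0,0,-0.14],[0,0,-0.1],[0,0,0],[0,0,0],[0,0,0],[0,0,0]])

```text
time_s: 7.15
position: [0.581, -0.1702, 0.2727]
tcp_rot: [[0.072, 0.997, 0.006], [0.997, -0.072, 0.014], [0.015, 0.005, -1.0]]
force: [-0.4, 0.1, -2.9]
opening: 0.135
```

```bash
python3 -c "
from h import *
go([.5974,-.0491,.195],down(87))"
```

```text
t 7.15 pos [ 0.581  -0.1702  0.2727] F [-0.4  0.1 -2.9] op 0.135
slide tool mm [120.8   7.3  79.5] world mm [ 16.4 121.1 -77.7] twist [ 0.005 -0.014 -0.02 ] rot then slide in new frame [121.7  10.1  77.7]
```

>>> carry_out(grip=[-1,-1,-1,-1,-1,-1,-1,-1,-1,-1], slide=[[0,0,0],[30,3,0],[35,3,0],[35,3,0],[15,0,10],[0,0,20],[0,0,20],[0,0,15],[0,0,0],[0,0,0]], twist=[[0.005,-0.014,-0.02],[0,0,0],[0,0,0],[0,0,0],[0,0,0],[0,0,0],[0,0,0],[0,0,0],[0,0,0],[0,0,0]])

```text
time_s: 8.15
position: [0.5912, -0.0595, 0.2059]
tcp_rot: [[0.058, 0.998, -0.002], [0.998, -0.058, -0.008], [-0.008, -0.001, -1.0]]
force: [-0.5, -0.4, -2.4]
opening: 0.137
```

```bash
python3 - <<'E'
from h import *
go([.5974,-.0491,.185],down(87))
for n in("wrist","scene","top"):
  c=cap(n);save(c,n+"4")
cv2.imwrite("pics/w4b.png",cv2.resize(cv2.imread("pics/wrist4.png"),(800,600)))
crop("scene4",180,120,340,240,"s4b")
E
```

```text
t 8.15 pos [ 0.5912 -0.0595  0.2059] F [-0.5 -0.4 -2.4] op 0.137
slide tool mm [10.9  5.6 20.8] world mm [  6.2  10.4 -20.9] twist [-0.001  0.008 -0.006] rot then slide in new frame [10.7  5.6 20.9]
scale 5.0
```

View pics/w4b.png

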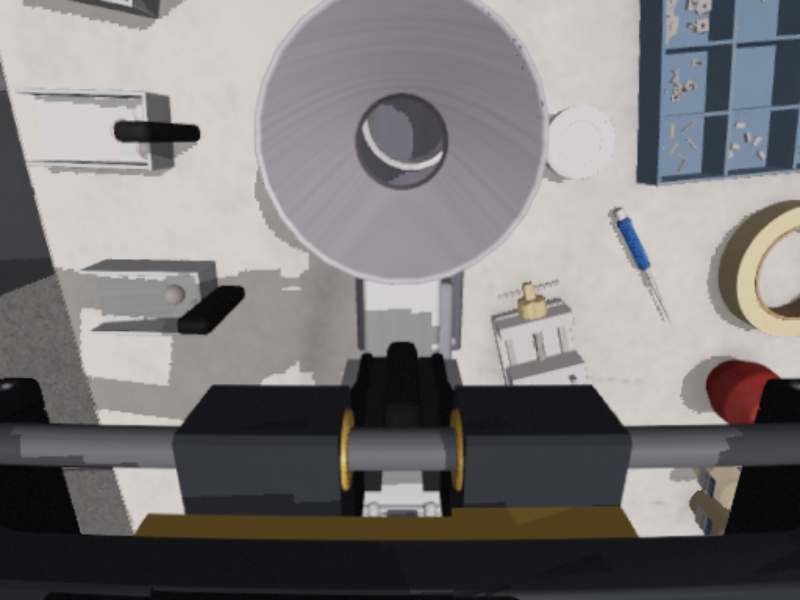

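View pics/s4b.png

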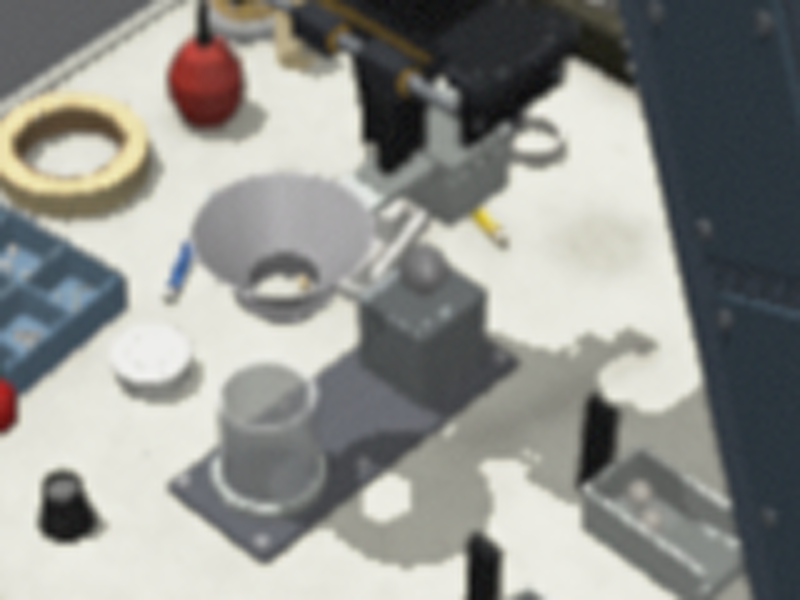

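>>> carry_out(grip=[-1,-1,-1,-1], slide=[[10,5,2],[1,1,12],[0,0,0],[0,0,0]], twist=[[0,0.008,-0.006],[0,0,0],[0,0,0],[0,0,0]])

```text
time_s: 8.7
position: [0.6007, -0.0484, 0.1936]
tcp_rot: [[0.052, 0.999, 0.005], [0.999, -0.052, -0.001], [-0.001, 0.005, -1.0]]
force: [1.8, -0.3, -3.3]
opening: 0.135
```

```bash
python3 -c "
from h import *
go([.5974,-.0491,.185],down(87))"
```

```text
t 8.7 pos [ 0.6007 -0.0484  0.1936] F [ 1.8 -0.3 -3.3] op 0.135
slide tool mm [-0.9 -3.3  8.6] world mm [-3.3 -0.7 -8.6] twist [0.005 0.001 0.001] rot then slide in new frame [-0.9 -3.3  8.6]
```

>>> carry_out(grip=[-1,-1,-1,-1], slide=[[-1,-3,0],[0,0,4],[0,0,0],[0,0,0]], twist=[[0.004,0,0],[0,0,0],[0,0,0],[0,0,0]])

```text
time_s: 9.1
position: [0.5971, -0.0493, 0.1891]
tcp_rot: [[0.052, 0.999, 0.0], [0.999, -0.052, -0.001], [-0.001, 0.0, -1.0]]
force: [-0.8, -0.2, -3.2]
opening: 0.137
```

```bash
python3 - <<'E'
from h import *
go([.5974,-.0491,.150],down(87))
c=cap("wrist");save(c,"w5")
crop("w5",150,0,360,200,"w5b")
s=bot.read_state();T=np.eye(4);T[:3,:3]=s["tcp_rot"];T[:3,3]=s["position"]
# predicted jar rim circle (inner 25, z .08) over image
im=cv2.imread("pics/w5b.png");f=600/200
for (cx,cy,col) in [(.6018,.036,(0,0,255))]:
  for a in np.linspace(0,2*np.pi,120):
    for r in(.025,.029):
      u,v=proj(c,[cx+r*np.cos(a),cy+r*np.sin(a),.08]);cv2.circle(im,(int((u-150)*f),int(v*f)),1,col,-1)
cv2.imwrite("pics/w5o.png",im)
E
```

```text
t 9.1 pos [ 0.5971 -0.0493  0.1891] F [-0.8 -0.2 -3.2] op 0.137
slide tool mm [ 0.3  0.3 39.1] world mm [  0.3   0.2 -39.1] twist [0.    0.001 0.001] rot then slide in new frame [ 0.2  0.3 39.1]
scale 3.0
```

View pics/w5o.png

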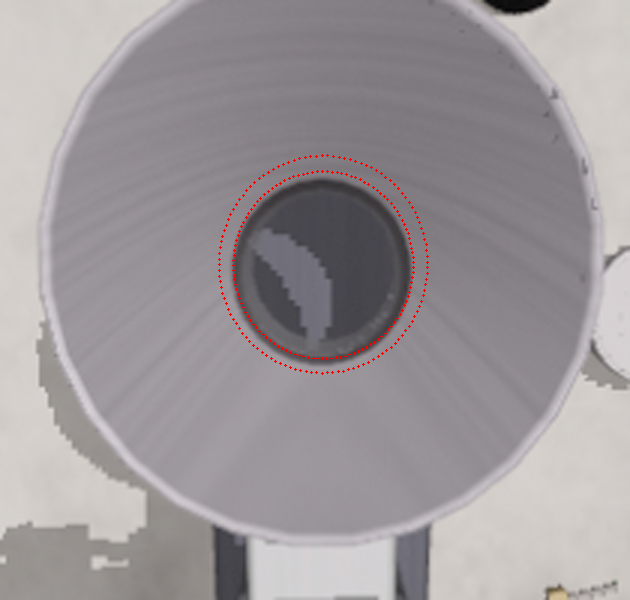

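>>> carry_out(grip=[-1,-1,-1,-1,-1,-1,-1,-1,-1], slide=[[0,0,8],[0,0,8],[0,0,7],[0,0,5],[0,0,4],[0,0,3],[0,0,3],[0,0,0],[0,0,0]], twist=[[0,0,0],[0,0,0],[0,0,0],[0,0,0],[0,0,0],[0,0,0],[0,0,0],[0,0,0],[0,0,0]])

```text
time_s: 10.05
position: [0.597, -0.0491, 0.1471]
tcp_rot: [[0.052, 0.999, -0.001], [0.999, -0.052, -0.0], [-0.0, -0.001, -1.0]]
force: [-0.5, 0.0, -3.6]
opening: 0.136
```

```bash
python3 - <<'E'
from h import *
go([.5974,-.0491,.1266],down(87));print(bot.read_state()["moment"])
E
```

```text
t 10.05 pos [ 0.597  -0.0491  0.1471] F [-0.5  0.  -3.6] op 0.136
slide tool mm [ 0.   0.4 20.5] world mm [  0.4  -0.  -20.5] twist [-0.001  0.     0.   ] rot then slide in new frame [ 0.   0.4 20.5]
[ 0.06124897 -0.10485792 -0.03196725]
```

>>> carry_out(grip=[-1,-1,-1,-1,-1,-1,-1,-1], slide=[[0,0.3,4],[0,0,4],[0,0,4],[0,0,3],[0,0,2],[0,0,2],[0,0,2],[0,0,1]], twist=[[0,0,0],[0,0,0],[0,0,0],[0,0,0],[0,0,0],[0,0,0],[0,0,0],[0,0,0]])

```text
time_s: 10.85
position: [0.5976, -0.0487, 0.1266]
tcp_rot: [[0.052, 0.999, 0.001], [0.999, -0.052, -0.0], [0.0, 0.001, -1.0]]
force: [-1.8, 0.6, 4.2]
opening: 0.135
```

```bash
python3 - <<'E'
from h import *
go([.5974,-.0491,.1266],down(87));print(bot.read_state()["moment"])
E
```

```text
t 10.85 pos [ 0.5976 -0.0487  0.1266] F [-1.8  0.6  4.2] op 0.135
slide tool mm [-0.4 -0.2 -0. ] world mm [-0.2 -0.4  0. ] twist [ 0.001 -0.     0.001] rot then slide in new frame [-0.4 -0.2 -0. ]
[ 0.01933581  0.29003605 -0.03461793]
```

>>> carry_out(grip=[-0.4,0,0.3,0.3,0.3,0.3,0.3,0.3,0.3,0.3], slide=[[0,0,0],[0,0,0],[0,0,0],[0,0,0],[0,0,-15],[0,0,-30],[0,0,-35],[0,0,-35],[-10,0,-20],[0,0,0]], twist=[[0,0,0],[0,0,0],[0,0,0],[0,0,0],[0,0,0],[0,0,0],[0,0,0],[0,0,0],[0,0,0],[0,0,0]])

```text
time_s: 11.85
position: [0.5991, -0.0602, 0.2662]
tcp_rot: [[0.051, 0.999, 0.005], [0.999, -0.051, -0.003], [-0.002, 0.005, -1.0]]
force: [0.2, -1.0, 0.3]
opening: 0.648
```

>>> carry_out(grip=[-1,-1,-1,-1,-1,-1,-1,-1], slide=[[-30,0,0],[-40,0,0],[-45,0,0],[-40,0,0],[-20,0,0],[0,0,0],[0,0,0],[0,0,0]], twist=[[0,0,0],[0,0,0],[0,0,0],[0,0,0],[0,0,0],[0,0,0],[0,0,0],[0,0,0]])

```text
time_s: 12.65
position: [0.5872, -0.2348, 0.2559]
tcp_rot: [[0.049, 0.999, -0.005], [0.999, -0.049, 0.007], [0.007, -0.005, -1.0]]
force: [0.2, 1.0, -0.3]
opening: 0.037
```

```bash
python3 - <<'E'
from h import *
go([.5974,-.0491,.1266],down(87))
for n in("wrist","scene","top"):
  c=cap(n);save(c,n+"6")
cv2.imwrite("pics/w6b.png",cv2.resize(cv2.imread("pics/wrist6.png"),(800,600)))
crop("scene6",180,100,340,220,"s6b")
E
```

```text
t 12.65 pos [ 0.5872 -0.2348  0.2559] F [ 0.2  1.  -0.3] op 0.037
slide tool mm [185.1   1.7 130.6] world mm [  10.2  185.7 -129.3] twist [-0.005 -0.007  0.003] rot then slide in new frame [186.    0.5 129.3]
scale 5.0
```

View pics/w6b.png

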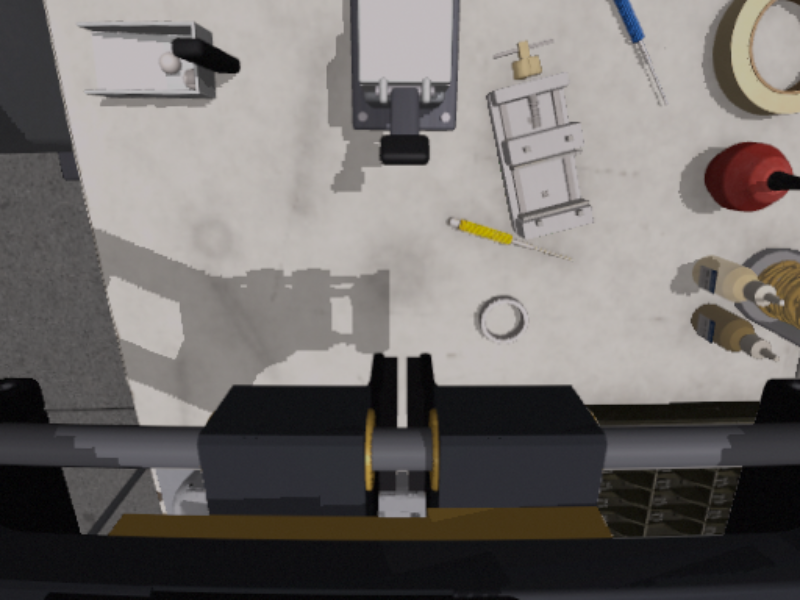

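View pics/s6b.png

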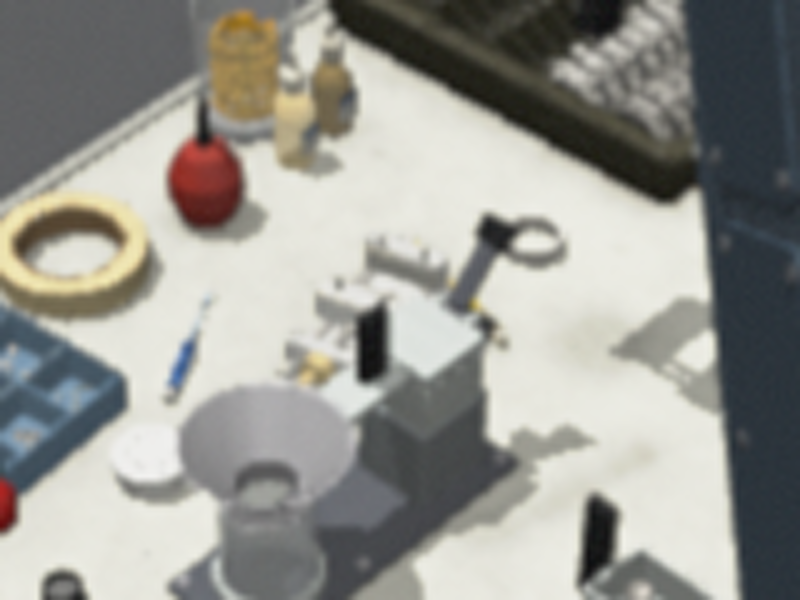

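```bash
python3 - <<'E'
from h import *
c=load("wrist6");S=1.5625;X=cloud(c)
print(at_d(c,405/S,140/S),at_d(c,405/S,60/S))
for co in [(358,0),(452,0),(360,80),(450,80)]: print(at_z(c,co[0]/S,co[1]/S,.116).round(4))
P=X[85:105,240:280].reshape(-1,3);P=P[P[:,2]>.13];print(P.min(0),P.max(0),P.mean(0))
print("pred pad", [.595-.0529*.052,-.094-.0529,.1594])
c=load("scene6");X=cloud(c);u,v=180+495/5,100+228/5;print(at_d(c,u,v))
go([.595-.047*.052,-.141,.19],down(87))
E
```

```text
[ 0.59220864 -0.14903306  0.15505317] [ 0.59447106 -0.1045109   0.11643934]
[ 0.5698 -0.0718  0.116 ]
[ 0.6222 -0.0745  0.116 ]
[ 0.568  -0.1138  0.116 ]
[ 0.62   -0.1164  0.116 ]
[ 0.57794141 -0.16076509  0.14733548] [ 0.60434216 -0.14485969  0.16428783] [ 0.59124475 -0.15302363  0.15864924]
pred pad [0.5922491999999999, -0.1469, 0.1594]
[ 0.58997421 -0.15373206  0.15962253]
t 12.8 pos [ 0.5875 -0.2346  0.2566] F [-0.5 -0.9  0.7] op 0.006
slide tool mm [93.3  0.8 67.2] world mm [  5.   93.6 -66.6] twist [-0.004 -0.007  0.004] rot then slide in new frame [93.7  0.1 66.6]
```

>>> carry_out(grip=[-1,-1,-1,-1,-1,-1,-1,-1,-1], slide=[[0,0,0],[35,0,0],[35,0,0],[23,0,0],[0,0,20],[0,0,25],[0,0,15],[0,0,0],[0,0,0]], twist=[[-0.004,-0.007,0.004],[0,0,0],[0,0,0],[0,0,0],[0,0,0],[0,0,0],[0,0,0],[0,0,0],[0,0,0]])

```text
time_s: 13.7
position: [0.5953, -0.1315, 0.1991]
tcp_rot: [[0.044, 0.999, 0.01], [0.999, -0.044, -0.005], [-0.005, 0.01, -1.0]]
force: [-0.3, -0.6, 0.7]
opening: 0.002
```

```bash
python3 - <<'E'
from h import *
go([.595-.047*.052,-.141,.168],down(87))
E
```

```text
t 13.7 pos [ 0.5953 -0.1315  0.1991] F [-0.3 -0.6  0.7] op 0.002
slide tool mm [-9.4 -2.7 31.1] world mm [ -2.8  -9.5 -31.1] twist [0.01  0.005 0.008] rot then slide in new frame [-9.6 -2.3 31.1]
```

>>> carry_out(grip=[-1,-1,-1,-1,-1,-1,-1], slide=[[-9,-2.5,0],[0,0,8],[0,0,8],[0,0,6],[0,0,3],[0,0,0],[0,0,0]], twist=[[0.01,0.005,0.008],[0,0,0],[0,0,0],[0,0,0],[0,0,0],[0,0,0],[0,0,0]])

```text
time_s: 14.4
position: [0.5938, -0.1424, 0.1749]
tcp_rot: [[0.054, 0.999, 0.004], [0.999, -0.054, -0.001], [-0.001, 0.004, -1.0]]
force: [-0.0, 0.2, 0.6]
opening: 0.005
```

```bash
python3 - <<'E'
from h import *
go([.595-.0562*.052,-.094-.0562,.156],down(87))
E
```

```text
t 14.4 pos [ 0.5938 -0.1424  0.1749] F [-0.   0.2  0.6] op 0.005
slide tool mm [-7.8 -1.4 18.9] world mm [ -1.7  -7.8 -18.9] twist [ 0.004  0.001 -0.002] rot then slide in new frame [-7.8 -1.3 18.9]
```

>>> carry_out(grip=[-1,-1,-1,-1,-1,-1,-1,-1], slide=[[0,-1,5],[0,0,5],[-2,0,4],[-3,0,4],[-3,0,3],[-3,0,4],[-3,0,4],[0,0,0]], twist=[[0,0,0],[0,0,0],[0,0,0],[0,0,0],[0,0,0],[0,0,0],[0,0,0],[0,0,0]])

```text
time_s: 15.2
position: [0.5929, -0.158, 0.145]
tcp_rot: [[0.054, 0.999, 0.007], [0.999, -0.054, -0.003], [-0.002, 0.007, -1.0]]
force: [0.3, 0.4, 0.7]
opening: 0.004
```

```bash
python3 - <<'E'
from h import *
go([.595-.065*.052,-.094-.065,.1446],down(87))
c=cap("scene");save(c,"s7");crop("s7",220,100,320,175,"s7b")
E
```

```text
t 15.2 pos [ 0.5929 -0.158   0.145 ] F [0.3 0.4 0.7] op 0.004
slide tool mm [-1.1 -1.3  0.4] world mm [-1.3 -1.  -0.4] twist [ 0.007  0.002 -0.002] rot then slide in new frame [-1.1 -1.2  0.4]
scale 8.0
```

View pics/s7b.png

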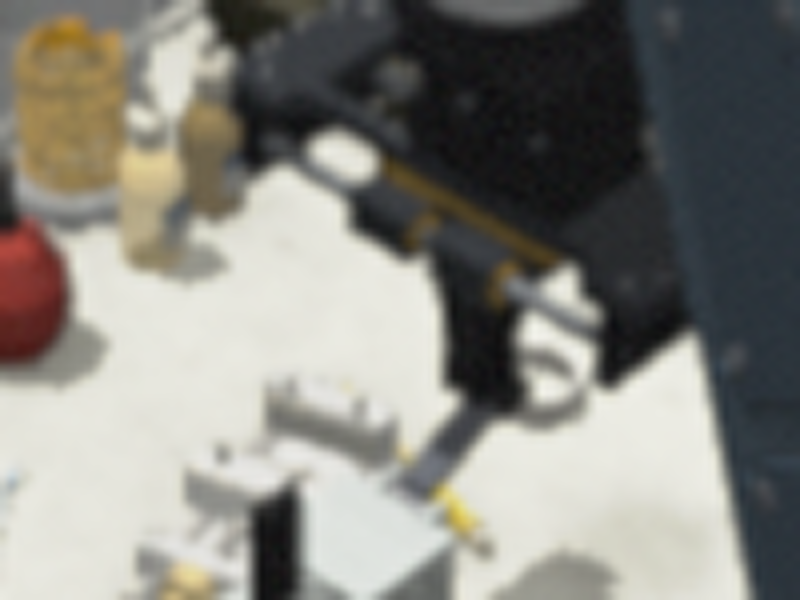

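>>> carry_out(grip=[-1,-1,-1,-1,-1,-1,-1,-1,-1,-1], slide=[[-2,-1,4],[-2,0,4],[-2,0,4],[-2,0,4],[-2,0,4],[-1,0,4],[-1,0,4],[0,0,3],[0,0,3],[0,0,2]], twist=[[0.005,0,0],[0,0,0],[0,0,0],[0,0,0],[0,0,0],[0,0,0],[0,0,0],[0,0,0],[0,0,0],[0,0,0]])

```text
time_s: 16.25
position: [0.5939, -0.1734, 0.1114]
tcp_rot: [[0.052, 0.999, 0.008], [0.999, -0.052, -0.008], [-0.008, 0.008, -1.0]]
force: [-1.3, 1.6, 7.8]
opening: 0.004
```

```bash
python3 - <<'E'
from h import *
go([.595-.074*.052,-.094-.074,.118],down(87))
E
```

```text
t 16.25 pos [ 0.5939 -0.1734  0.1114] F [-1.3  1.6  7.8] op 0.004
slide tool mm [ 5.2 -3.  -6.7] world mm [-2.8  5.4  6.6] twist [0.008 0.008 0.   ] rot then slide in new frame [ 5.2 -3.  -6.6]
```

```bash
python3 - <<'E'
from h import *
c=cap("scene");save(c,"s8");crop("s8",200,100,320,190,"s8b")
c=cap("wrist");save(c,"w8");cv2.imwrite("pics/w8b.png",cv2.resize(cv2.imread("pics/w8.png"),(800,600)))
E
```

```text
scale 6.666666666666667
```

View pics/s8b.png

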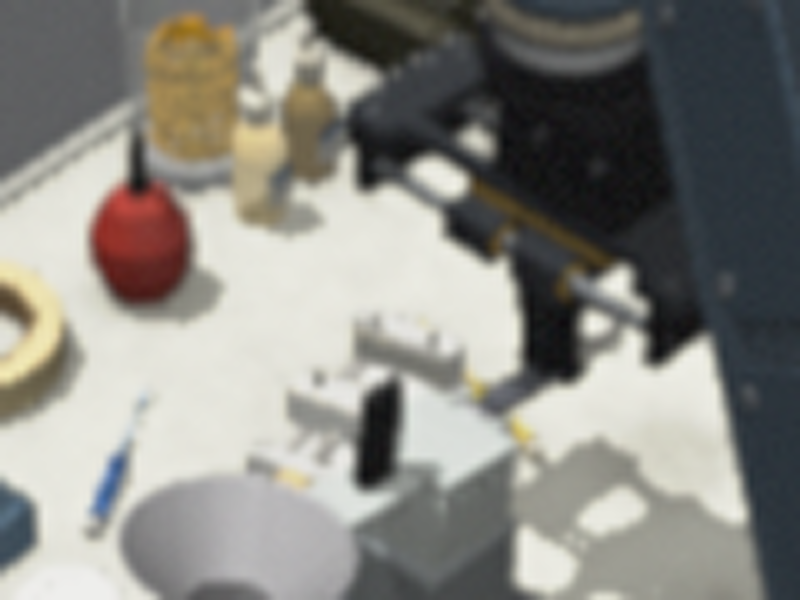

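View pics/w8b.png

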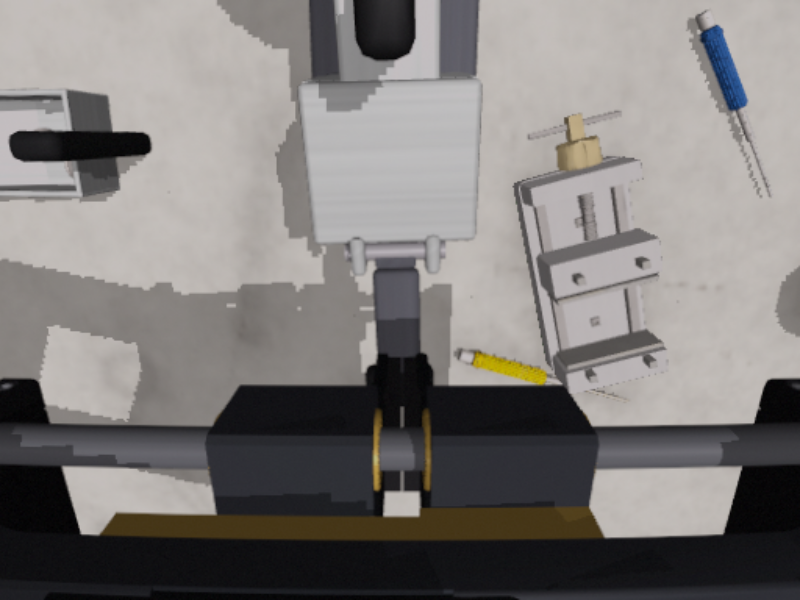

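```bash
python3 - <<'E'
from h import *
c=load("w8");X=cloud(c)
P=X[70:150,215:295].reshape(-1,3);P=P[(abs(P[:,2]-.116)<.015)]
A=np.c_[P[:,:2]-P[:,:2].mean(0),np.ones(len(P))];print(np.linalg.lstsq(A,P[:,2],rcond=None)[0],len(P))
for v in(175,200,215): print(X[v,254])
E
```

```text
[0.00439767 0.15470101 0.1185066 ] 6373
[ 0.59385839 -0.13149611  0.11523924]
[ 0.59304901 -0.14602559  0.11359831]
[ 0.59252089 -0.15550361  0.11202326]
```

>>> carry_out(grip=[-1,-1,-1,-1,-1,-1], slide=[[0,0,-2],[0,0,-3],[0,0,-3],[0,0,-4],[0,0,-4],[0,0,0]], twist=[[0,0,0],[0,0,0],[0,0,0],[0,0,0],[0,0,0],[0,0,0]])

```text
time_s: 16.95
position: [0.5933, -0.1736, 0.1273]
tcp_rot: [[0.052, 0.999, 0.006], [0.999, -0.052, -0.008], [-0.008, 0.007, -1.0]]
force: [-0.9, 0.5, 0.7]
opening: 0.003
```

```bash
python3 - <<'E'
from h import *
go([.595-.074*.052,-.094-.074,.118],down(87))
c=cap("wrist");save(c,"w9");cv2.imwrite("pics/w9b.png",cv2.resize(cv2.imread("pics/w9.png"),(800,600)))
X=cloud(c)
P=X[40:180,205:305].reshape(-1,3);P=P[(abs(P[:,2]-.116)<.015)&(P[:,1]>-.12)&(P[:,1]<-.07)]
A=np.c_[P[:,:2]-P[:,:2].mean(0),np.ones(len(P))];print(np.linalg.lstsq(A,P[:,2],rcond=None)[0],len(P))
for v in range(130,230,6): print(X[v,254].round(4))
E
```

```text
t 16.95 pos [ 0.5933 -0.1736  0.1273] F [-0.9  0.5  0.7] op 0.003
slide tool mm [ 5.6 -2.5  9.3] world mm [-2.1  5.6 -9.3] twist [0.007 0.008 0.001] rot then slide in new frame [ 5.5 -2.4  9.3]
[-0.00092655 -0.00022445  0.11570795] 8867
[ 0.5943 -0.1105  0.1143]
[ 0.5941 -0.1138  0.1146]
[ 0.5939 -0.117   0.1154]
[ 0.5938 -0.1202  0.1164]
[ 0.5936 -0.1234  0.1171]
[ 0.5934 -0.1264  0.1191]
[ 0.5932 -0.1302  0.1178]
[ 0.593  -0.1332  0.1194]
[ 0.5928 -0.137   0.1185]
[ 0.5926 -0.1406  0.1185]
[ 0.5925 -0.1439  0.1193]
[ 0.5922 -0.1478  0.1187]
[ 0.5921 -0.1512  0.1194]
[ 0.5918 -0.1552  0.1187]
[ 0.5916 -0.1589  0.119 ]
[ 0.5914 -0.1626  0.1193]
[ 0.5912 -0.166   0.1205]
```

View pics/w9b.png

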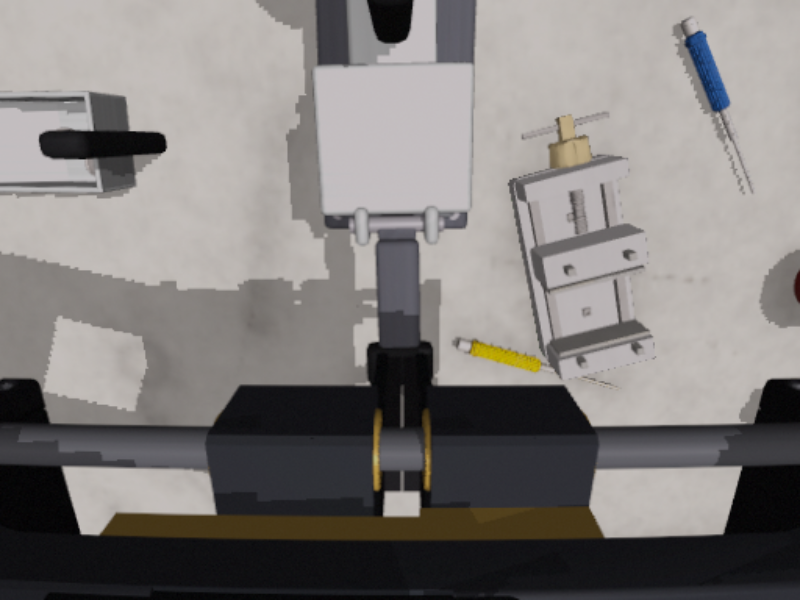

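```bash
python3 - <<'E'
from h import *
c=load("w9");X=cloud(c)
P=X[155:220,246:262].reshape(-1,3);P=P[(abs(P[:,2]-.118)<.006)]
r=np.polyfit(P[:,1],P[:,2],1);print(r,len(P), np.degrees(np.arctan(r[0])))
E
```

```text
[-0.00661373  0.11805082] 1038 -0.3789334807943776
```

>>> carry_out(grip=[-1,-1,-1,-1,-1,-1], slide=[[0,0,3],[0,0,3],[0,0,2],[0,0,1],[0,0,1],[0,0,0]], twist=[[0,0,0],[0,0,0],[0,0,0],[0,0,0],[0,0,0],[0,0,0]])

```text
time_s: 17.6
position: [0.5932, -0.1761, 0.1178]
tcp_rot: [[0.051, 0.999, 0.006], [0.999, -0.051, -0.012], [-0.012, 0.007, -1.0]]
force: [-1.1, -0.8, 3.2]
opening: 0.007
```

```bash
python3 - <<'E'
from h import *
go([.595-.074*.052,-.094-.074,.118],down(87))
E
```

```text
t 17.6 pos [ 0.5932 -0.1761  0.1178] F [-1.1 -0.8  3.2] op 0.007
slide tool mm [ 8.  -2.5 -0.3] world mm [-2.1  8.1  0.2] twist [0.007 0.012 0.001] rot then slide in new frame [ 8.  -2.5 -0.2]
```

Now lift away and look at the latch and the scoops.

>>> carry_out(grip=[-1,-1,-1,-1,-1,0,0.3,0.3,0.3,0.3], slide=[[0,0,-5],[0,0,-20],[0,0,-35],[-20,20,-35],[-30,30,-35],[-40,20,0],[-20,0,0],[0,0,0],[0,0,0],[0,0,0]], twist=[[0,0,0],[0,0,0],[0,0,0],[0,0,0],[0,0,0],[0,0,0],[0,0,0],[0,0,0],[0,0,0],[0,0,0]])

```text
time_s: 18.6
position: [0.6541, -0.2834, 0.2465]
tcp_rot: [[0.048, 0.999, -0.005], [0.999, -0.048, -0.001], [-0.001, -0.005, -1.0]]
force: [-0.5, -0.5, 0.5]
opening: 0.371
```

```bash
python3 - <<'E'
from h import *
go([.595-.074*.052,-.094-.074,.118],down(87))
for n in("wrist","scene","top"):
  c=cap(n);save(c,n+"10")
cv2.imwrite("pics/w10b.png",cv2.resize(cv2.imread("pics/wrist10.png"),(800,600)))
crop("scene10",180,100,340,220,"s10b");crop("top10",100,130,300,280,"t10b")
E
```

```text
t 18.6 pos [ 0.6541 -0.2834  0.2465] F [-0.5 -0.5  0.5] op 0.371
slide tool mm [112.3 -67.7 128.8] world mm [ -63.   115.4 -128.5] twist [-0.005  0.001  0.004] rot then slide in new frame [111.9 -68.9 128.5]
scale 5.0
scale 4.0
```

View pics/w10b.png

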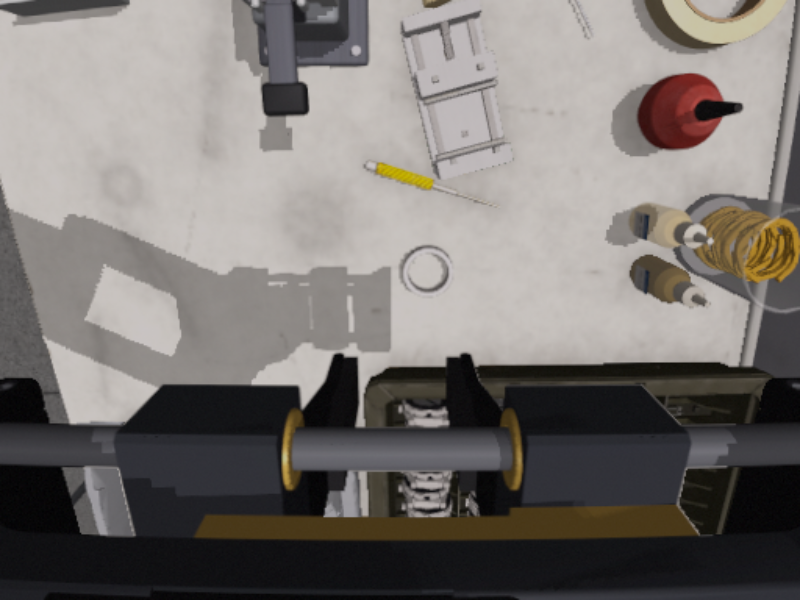

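View pics/s10b.png

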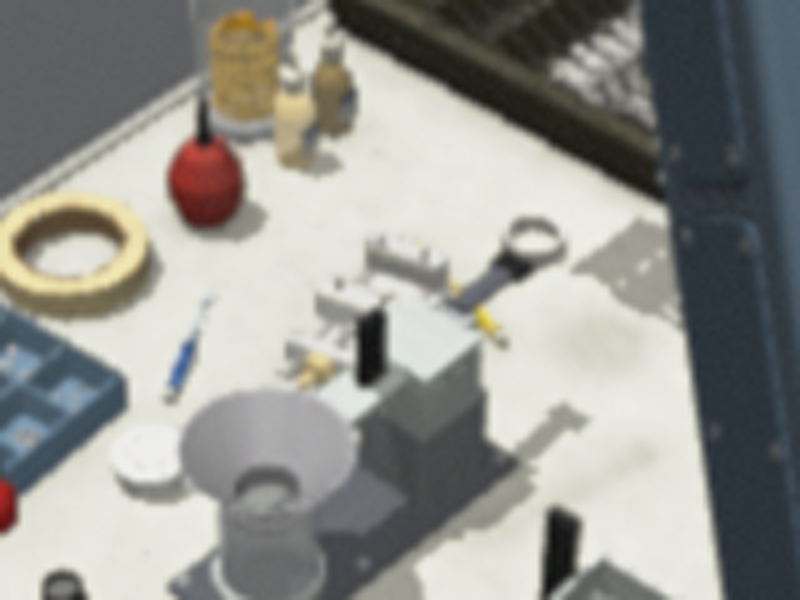

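View pics/t10b.png

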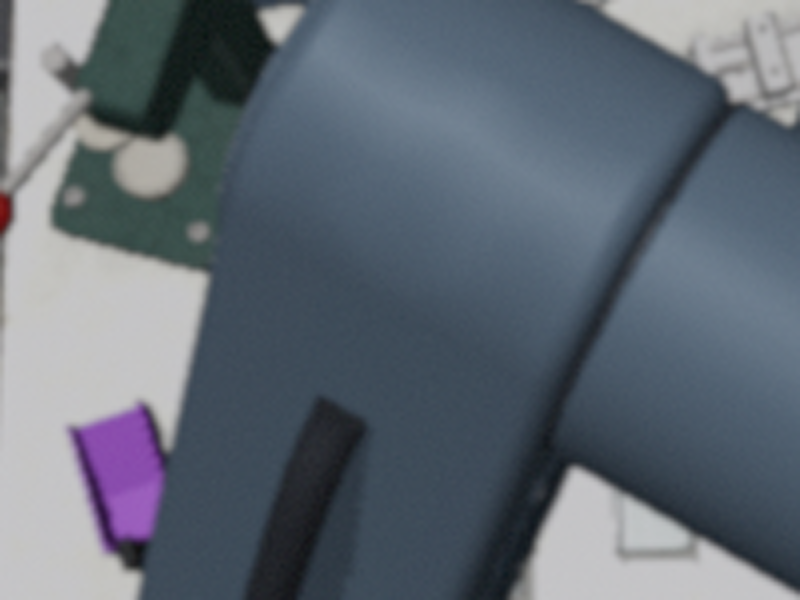

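```bash
python3 - <<'E'
from h import *
crop("scene10",190,180,370,315,"s10c")
E
```

```text
scale 4.444444444444445
```

View pics/s10c.png

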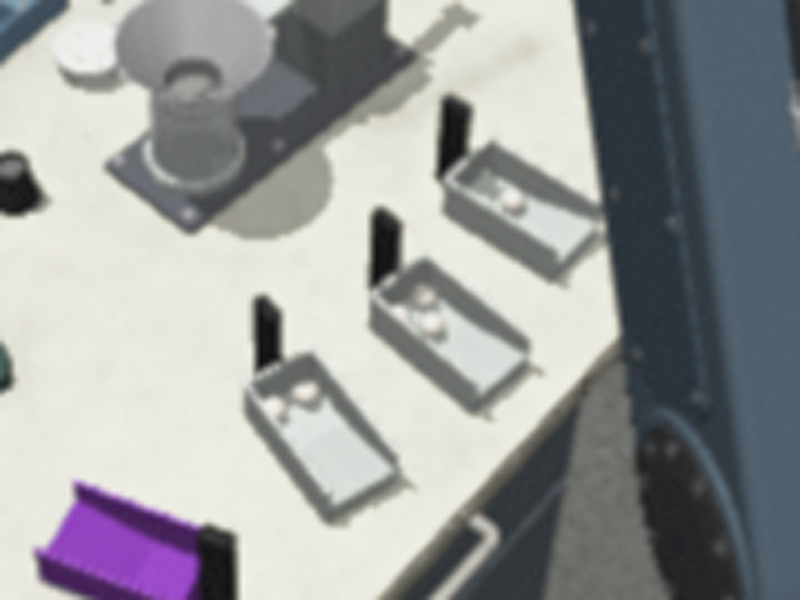

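```bash
cat >> h.py <<'E'
import json,os
def rec():
    s=bot.read_state();L=json.load(open("st.json")) if os.path.exists("st.json") else []
    L.append([list(map(float,s["joint_positions"])),list(map(float,s["position"])),np.array(s["tcp_rot"]).tolist()]);json.dump(L,open("st.json","w"))
E
python3 - <<'E'
from h import *
rec();print(bot.read_state()["joint_positions"].round(1))
c=load("scene10")
for n,u,v in[("C",190+455/4.444,180+103/4.444),("B",190+387/4.444,180+217/4.444),("A",190+266/4.444,180+303/4.444)]: print(n,at_z(c,u,v,.08).round(4))
for n,u,v in[("C",190+580/4.444,180+258/4.444),("B",190+505/4.444,180+382/4.444),("A",190+365/4.444,180+495/4.444)]: print(n,"lip",at_z(c,u,v,.0175).round(4))
go([.4,-.09,.25],down(0))
E
```

```text
[-32.3  36.3  66.2  -0.2  77.7 -29.5]
C [ 0.4635 -0.0601  0.08  ]
B [0.438  0.0399 0.08  ]
A [0.4507 0.1349 0.08  ]
C lip [ 0.3561 -0.0546  0.0175]
B lip [0.3361 0.0513 0.0175]
A lip [0.3504 0.1653 0.0175]
t 18.75 pos [ 0.6545 -0.2832  0.2468] F [0.5 0.3 0.4] op 0.511
slide tool mm [ 180.9 -263.4   -2.2] world mm [-254.5  193.2    3.2] twist [-0.003  0.005  1.523] rot then slide in new frame [-254.5 -193.2   -3.2]
```

>>> carry_out(grip=[0.3,0.3,0.3,0.3,0.3,0.3,0.3,0.3,0.3,0.3,0.3,0.3], slide=[[0,-20,0],[0,-20,0],[0,-20,0],[0,-20,0],[0,-20,0],[-20,-20,0],[-20,0,0],[-20,0,0],[-20,0,0],[-20,0,0],[-20,0,0],[0,0,0]], twist=[[0,0,0.14],[0,0,0.14],[0,0,0.14],[0,0,0.14],[0,0,0.14],[0,0,0.14],[0,0,0.14],[0,0,0.14],[0,0,0.14],[0,0,0.14],[0,0,0.1],[0,0,0]])

```text
time_s: 19.95
position: [0.4332, -0.2723, 0.2476]
tcp_rot: [[1.0, -0.025, -0.007], [-0.025, -1.0, 0.003], [-0.007, -0.003, -1.0]]
force: [-0.3, -0.1, -0.2]
opening: 0.649
```

```bash
python3 - <<'E'
from h import *
rec();print(bot.read_state()["joint_positions"].round(1))
go([.4,-.07,.25],down(0))
E
```

```text
[-44.6  19.9  96.1  -0.2  64.5  46.9]
t 19.95 pos [ 0.4332 -0.2723  0.2476] F [-0.3 -0.1 -0.2] op 0.649
slide tool mm [ -38.2 -201.4   -1.4] world mm [-33.2 202.3   2.4] twist [-0.003  0.007 -0.025] rot then slide in new frame [ -33.2 -202.3   -2.4]
```

>>> carry_out(grip=[0.3,0.3,0.3,0.3,0.3,0.3,0.3,0.3,0.3,0.3], slide=[[0,-30,0],[0,-40,-10],[0,-40,-20],[0,-40,-20],[0,-30,0],[0,-20,0],[0,0,0],[0,0,0],[0,0,0],[0,0,0]], twist=[[0,0,-0.025],[0,0,0],[0,0,0],[0,0,0],[0,0,0],[0,0,0],[0,0.14,0],[0,0.14,0],[0,0.14,0],[0,0,0]])

```text
time_s: 20.95
position: [0.4398, -0.0573, 0.3024]
tcp_rot: [[0.905, 0.028, 0.425], [0.025, -1.0, 0.013], [0.426, -0.001, -0.905]]
force: [-1.1, 0.1, -0.3]
opening: 0.649
```

```bash
python3 - <<'E'
from h import *
rec();print(bot.read_state()["joint_positions"].round(1))
go([.4,-.07,.30],down(0))
E
```

```text
[-31.8   0.2 117.5  20.3  42.6  44. ]
t 20.95 pos [ 0.4398 -0.0573  0.3024] F [-1.1  0.1 -0.3] op 0.649
slide tool mm [-37.3  11.6 -14.9] world mm [-39.8 -12.7  -2.4] twist [-0.007 -0.44   0.028] rot then slide in new frame [-39.8  12.7   2.4]
```

```bash
cat > kin.py <<'E'
from h import *
from scipy.optimize import least_squares
def fk(q,p):
    a1,d,h,L2,L3,e,L6,d4,d5=p
    q=np.radians(q);Z=lambda a:R.from_euler('z',a).as_matrix();Y=lambda a:R.from_euler('y',a).as_matrix()
    R1=Z(q[0]);R2=R1@Y(q[1]);R3=R2@Y(q[2]);R4=R3@Z(S4*q[3]);R5=R4@Y(q[4]);R6=R5@Z(S6*q[5])@Z(C6)
    P=R1@[a1,d,h]+R2@[0,0,L2]+R3@[e,0,L3]+R4@[0,d4,0]+R5@[d5,0,L6]
    return P,R6
S4,S6,C6=1,1,np.pi/2
def fit():
    L=json.load(open("st.json"))
    def res(p):
        r=[]
        for q,P,_ in L: r+=list((fk(q,p)[0]-P)*1000)
        return np.array(r+list((p-np.array([.1,0,.35,.4,.4,0,.25,0,0]))*.3))
    f=least_squares(res,[.1,.1,.35,.4,.4,0,.25,0,0]);return f.x
E
python3 - <<'E'
import kin;from kin import *
L=json.load(open("st.json"))
L.append([[-81.79,30.224,82.088,0,67.689,-10.227],[.198,-.593,.223],[[.9487,.3163,0],[.3163,-.9487,0],[0,0,-1]]]);json.dump(L,open("st.json","w"))
for S4 in(1,-1):
  for S6 in(1,-1):
    for C6 in np.radians([0,90,180,270]):
      kin.S4,kin.S6,kin.C6=S4,S6,C6
      e=[np.degrees(R.from_matrix(fk(q,[0]*9)[1].T@np.array(M)).magnitude()) for q,P,M in L]
      if max(e)<15: print(S4,S6,np.degrees(C6),np.round(e,2))
E
```

```text
1 1 90.0 [0. 0. 0. 0.]
```

```bash
python3 - <<'E'
from kin import *
p=fit();print(p.round(4))
for q,P,_ in json.load(open("st.json")): print(((fk(q,p)[0]-P)*1000).round(1))
E
```

```text
[-0.1016  0.2394  0.3552  0.587   0.3888  0.1153  0.3852 -0.1282 -0.1055]
[-0.  0.  0.]
[0.  0.1 0.1]
[ 0. -0. -0.]
[-0.1 -0.1 -0.1]
```

>>> carry_out(grip=[0.3,0.3,0.3,0.3], slide=[[0,0,0],[0,0,0],[0,0,0],[0,0,0]], twist=[[0,0.14,0],[0,0.14,0],[0,0.14,0],[0,0,0]])

```text
time_s: 21.35
position: [0.4467, -0.0501, 0.3041]
tcp_rot: [[0.761, 0.059, 0.646], [0.03, -0.998, 0.056], [0.648, -0.023, -0.761]]
force: [0.2, 0.8, 0.1]
opening: 0.649
```

```bash
python3 - <<'E'
from kin import *
rec();print(bot.read_state()["joint_positions"].round(1))
go([.4,-.07,.30],down(0))
p=fit();print(p.round(4))
for q,P,_ in json.load(open("st.json")): print(((fk(q,p)[0]-P)*1000).round(1))
E
```

```text
[-40.6  -1.3 127.9  53.7  35.    6.1]
t 21.35 pos [ 0.4467 -0.0501  0.3041] F [0.2 0.8 0.1] op 0.649
slide tool mm [-38.8  17.1 -28.1] world mm [-46.7 -19.9  -4.1] twist [-0.043 -0.704  0.049] rot then slide in new frame [-46.7  19.9   4.1]
[ 1.000e-03  1.112e-01  2.739e-01  5.877e-01  3.911e-01  1.142e-01
  3.048e-01 -1.000e-04  2.000e-04]
[0.1 0.1 0.1]
[ 0.1 -0.   0.2]
[0. 0. 0.]
[-0.2  0.1 -0.3]
[-0.  0.  0.]
```

```bash
cat >> kin.py <<'E'
LO=np.array([-176.69,-43.24,12.49,-82,0,-163.58]);HI=np.array([176.69,126.21,139.97,262,151.66,163.58])
def ik(P,Rt,q0,p):
    def res(q):
        x,M=fk(q,p);return np.r_[(x-P)*1000,R.from_matrix(M.T@Rt).as_rotvec()*200,(q-q0)*1e-3]
    f=least_squares(res,np.clip(q0,LO+.1,HI-.1),bounds=(LO,HI));e=res(f.x)[:6];return f.x,np.abs(e).max()
def pose(Lp,psi,th,flip):
    # lip point Lp, mouth heading psi deg, tip th deg -> TCP, R
    a=np.radians(psi);f=np.array([np.cos(a),np.sin(a),0]);t=np.radians(th);c,s=np.cos(t),np.sin(t);up=np.array([0,0,1.])
    sx=c*f-s*up; sz=s*f+c*up
    G=np.array(Lp)-.100*sx+.0485*sz
    z=-sz;x=-sx if flip else sx;Rt=np.stack([x,np.cross(z,x),z],1)
    return G-(-.019)*z*1.0, Rt
E
python3 - <<'E'
from kin import *
p=fit();J=np.array([.6018,.036])
from itertools import product
for psi in range(-180,180,30):
  for flip in(0,1):
    h=psi+180*flip
    f=np.array([np.cos(np.radians(psi)),np.sin(np.radians(psi))]);Lp=np.r_[J-.01*f,.145]
    best=None
    for j6 in(-90,0,90):
      P,Rt=pose(Lp,psi,0,flip);q,e=ik(P,Rt,np.array([0,30,90,0,60,j6]),p)
      if e<.5 and (best is None or abs(q[3])<abs(best[3])): best=q
    if best is None: print(psi,flip,"no start");continue
    q=best;tr=[q];bad=None
    for th in range(5,66,5):
      P,Rt=pose(Lp,psi,th,flip);q2,e=ik(P,Rt,q,p)
      if e>1: bad=th;break
      tr.append(q2);q=q2
    tr=np.array(tr);print(psi,flip,"fail@",bad,"maxstep",np.abs(np.diff(tr,axis=0)).max().round(0) if len(tr)>1 else 0,"start",tr[0].round(0),"end",tr[-1].round(0),"minj5",tr[:,4].min().round(0))
E
```

```text
-180 0 fail@ 45 maxstep 17.0 start [ -6.  40.  71.  -0.  69. -96.] end [  -9.   24.  107.   33.   11. -130.] minj5 11.0
-180 1 fail@ None maxstep 57.0 start [-6. 40. 71. -0. 69. 84.] end [-13.  30. 128. 164.  44. -83.] minj5 7.0
-150 0 fail@ 35 maxstep 10.0 start [  -2.   39.   72.   -0.   68. -122.] end [ -12.   27.   97.   33.   38. -155.] minj5 38.0
-150 1 fail@ None maxstep 15.0 start [-2. 39. 72. -0. 68. 58.] end [-29.  31. 122. 106.  54. -61.] minj5 34.0
-120 0 fail@ 20 maxstep 6.0 start [   2.   37.   78.   -0.   66. -148.] end [  -5.   32.   86.   16.   57. -164.] minj5 57.0
-120 1 fail@ None maxstep 7.0 start [ 2. 37. 78.  0. 66. 32.] end [-33.  35. 106.  71.  73. -49.] minj5 55.0
-90 0 no start
-90 1 fail@ None maxstep 6.0 start [ 3. 33. 86.  0. 61.  3.] end [-30.  42.  86.  52.  95. -47.] minj5 61.0
-60 0 fail@ None maxstep 5.0 start [  2.  29.  94.   0.  57. 152.] end [-23.  49.  68.  38. 116. 127.] minj5 57.0
-60 1 fail@ None maxstep 5.0 start [  2.  29.  94.  -0.  57. -28.] end [-23.  49.  68.  38. 116. -53.] minj5 57.0
-30 0 fail@ None maxstep 7.0 start [ -2.  26. 101.
[... 739 characters left out ...]
.] minj5 56.0
60 1 no start
90 0 fail@ None maxstep 6.0 start [-18.  32.  88.  -0.  60. -18.] end [ 16.  44.  82. -61.  87.  39.] minj5 60.0
90 1 fail@ 5 maxstep 0 start [-18.  32.  88.   0.  60. 162.] end [-18.  32.  88.   0.  60. 162.] minj5 60.0
120 0 fail@ None maxstep 9.0 start [-15.  36.  79.   0.  65. -45.] end [ 16.  37. 101. -82.  63.  43.] minj5 47.0
120 1 fail@ 30 maxstep 7.0 start [-15.  36.  79.   0.  65. 135.] end [ -4.  30.  90. -28.  49. 162.] minj5 49.0
150 0 fail@ 50 maxstep 22.0 start [-11.  39.  73.   0.  68. -71.] end [  0.  26. 107. -74.  22.   5.] minj5 22.0
150 1 fail@ 45 maxstep 17.0 start [-11.  39.  73.   0.  68. 109.] end [ -1.  26. 103. -53.  23. 163.] minj5 23.0
```

>>> carry_out(grip=[0.3,0.3,0.3,0.3,0.3,0.3,0.3,0.3], slide=[[0,0,0],[0,0,0],[-10,0,0],[-10,0,10],[-10,0,10],[-10,10,10],[0,0,10],[0,0,0]], twist=[[-0.007,-0.14,0],[-0.007,-0.14,0.01],[-0.007,-0.14,0.01],[-0.007,-0.14,0.01],[-0.007,-0.12,0.01],[0,-0.02,0],[0,0,0],[0,0,0]])

```text
time_s: 22.15
position: [0.4329, -0.0641, 0.2578]
tcp_rot: [[0.993, 0.023, 0.119], [0.022, -1.0, 0.003], [0.119, -0.0, -0.993]]
force: [-0.8, 1.3, -0.0]
opening: 0.647
```

```bash
python3 - <<'E'
from h import *
rec()
go([.41,-.06,.25],down(-2.5))
c=cap("wrist");save(c,"w11");cv2.imwrite("pics/w11b.png",cv2.resize(cv2.imread("pics/w11.png"),(800,600)))
E
```

```text
t 22.15 pos [ 0.4329 -0.0641  0.2578] F [-0.8  1.3 -0. ] op 0.647
slide tool mm [-23.6  -4.6   5.1] world mm [-22.9   4.1  -7.8] twist [-0.004 -0.12   0.066] rot then slide in new frame [-23.   -3.1   7.8]
```

View pics/w11b.png

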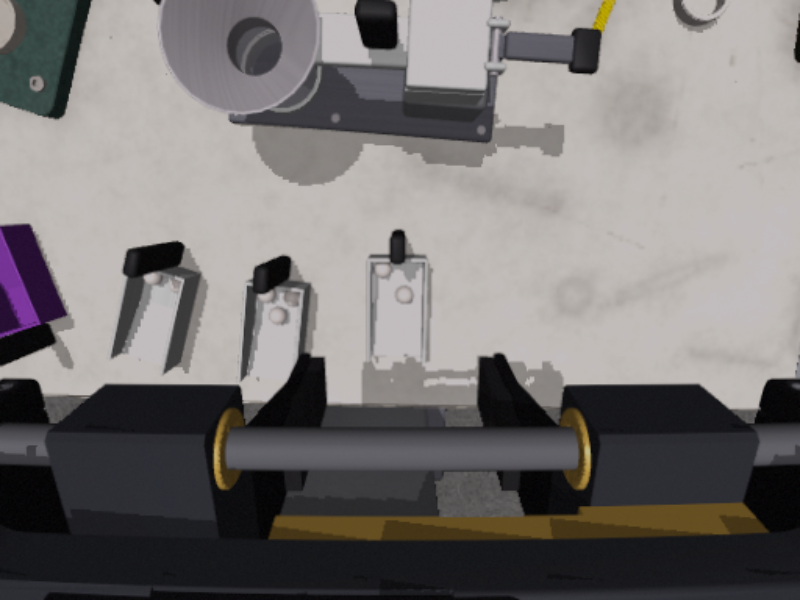

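```bash
cat >> h.py <<'E'
def tabs(c,u0,v0,u1,v1,z0=.066,z1=.1,gmax=220):
    X=cloud(c);g=c["color"].astype(int).sum(-1);m=np.zeros(g.shape,bool);m[v0:v1,u0:u1]=1
    m&=(X[...,2]>z0)&(X[...,2]<z1)&(g<gmax);P=X[m];r=cv2.minAreaRect((P[:,:2]*1000).astype(np.float32));return len(P),r,P[:,2].max()
E
python3 - <<'E'
from h import *
c=load("w11");S=1.5625
print("C",tabs(c,235,140,275,175)); print("B",tabs(c,160,160,190,190)); print("A",tabs(c,78,150,120,180))
for n,u,v,z in [("Ctop",398,238,.08),("Clip L",368,358,.0175),("Clip R",428,360,.0175),("CbackL",369,258,.036),("CbackR",428,258,.036)]: print(n,at_z(c,u/S,v/S,z).round(4))
E
```

```text
C (164, ((464.9103698730469, -59.77047348022461), (20.171276092529297, 10.188959121704102), 1.3039714097976685), np.float64(0.08143966015588838))
B (218, ((440.4647521972656, 39.4665641784668), (12.671650886535645, 20.24444007873535), 85.0654296875), np.float64(0.08155391962702041))
A (253, ((450.5020446777344, 134.99365234375), (11.050724983215332, 22.129858016967773), 70.66602325439453), np.float64(0.081445209500358))
Ctop [ 0.4726 -0.061   0.08  ]
Clip L [ 0.3622 -0.0363  0.0175]
Clip R [ 0.3615 -0.0895  0.0175]
CbackL [ 0.453  -0.0376  0.036 ]
CbackR [ 0.454  -0.0855  0.036 ]
```

```bash
python3 -c "
from h import *
go([.465,-.060,.13],down(1.3))"
```

```text
t 22.2 pos [ 0.4329 -0.0642  0.2583] F [ 0.3 -0.3 -0.1] op 0.648
slide tool mm [ 16.6  -3.5 131.3] world mm [  32.1    4.2 -128.3] twist [-0.   -0.12 -0.  ] rot then slide in new frame [ 32.2  -3.5 128.3]
```

>>> carry_out(grip=[0.3,0.3,0.3,0.3,0.3,0.3,0.3], slide=[[0,0,0],[15,-2,20],[15,-1,35],[2,0,35],[0,0,30],[0,0,0],[0,0,0]], twist=[[0,-0.12,0],[0,0,0],[0,0,0],[0,0,0],[0,0,0],[0,0,0],[0,0,0]])

```text
time_s: 22.9
position: [0.4649, -0.0643, 0.139]
tcp_rot: [[1.0, 0.011, 0.006], [0.011, -1.0, -0.005], [0.006, 0.005, -1.0]]
force: [1.3, -0.5, -0.4]
opening: 0.649
```

```bash
python3 -c "
from h import *
go([.465,-.060,.05],down(1.3))
c=cap('wrist');save(c,'w12');cv2.imwrite('pics/w12b.png',cv2.resize(cv2.imread('pics/w12.png'),(800,600)));print(tabs(c,220,150,290,230))"
```

```text
t 22.9 pos [ 0.4649 -0.0643  0.139 ] F [ 1.3 -0.5 -0.4] op 0.649
slide tool mm [-0.4 -4.7 89. ] world mm [  0.1   4.3 -89. ] twist [ 0.005 -0.006 -0.012] rot then slide in new frame [ 0.2 -4.3 89. ]
(422, ((464.95477294921875, -60.019901275634766), (20.46190643310547, 11.822875022888184), 2.013897180557251), np.float64(0.08105424609748485))
```

View pics/w12b.png

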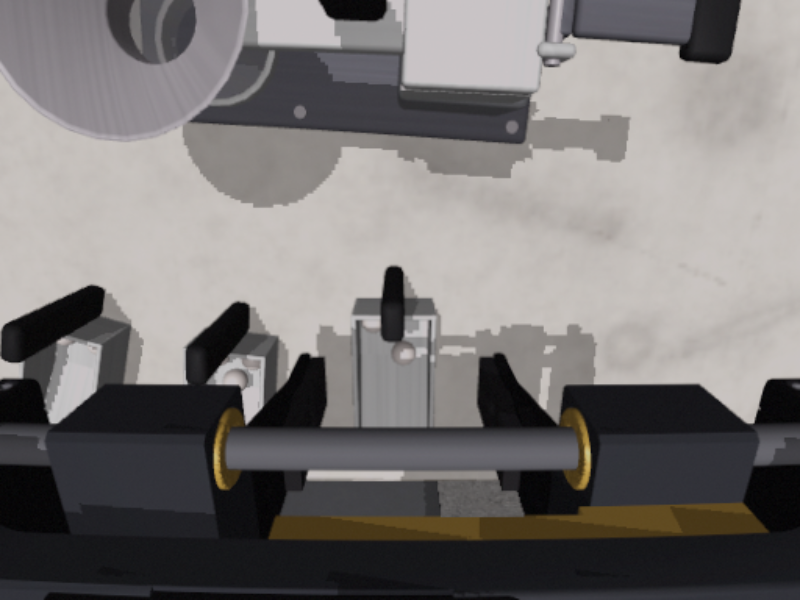

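>>> carry_out(grip=[0.3,0.3,0.3,0.3,0.3,0.3,0.3,0.3], slide=[[0,-4.5,5],[0,0,20],[0,0,20],[0,0,15],[0,0,8],[0,0,3],[0,0,0],[0,0,0]], twist=[[0.005,-0.006,-0.012],[0,0,0],[0,0,0],[0,0,0],[0,0,0],[0,0,0],[0,0,0],[0,0,0]])

```text
time_s: 23.75
position: [0.4729, -0.0619, 0.076]
tcp_rot: [[0.999, 0.024, 0.022], [0.024, -1.0, -0.008], [0.022, 0.008, -1.0]]
force: [0.5, 0.2, -0.5]
opening: 0.65
```

```bash
python3 -c "
from h import *
go([.465,-.060,.05],down(1.5))"
```

```text
t 23.75 pos [ 0.4729 -0.0619  0.076 ] F [ 0.5  0.2 -0.5] op 0.65
slide tool mm [-8.4 -2.3 25.8] world mm [ -7.9   1.9 -26. ] twist [ 0.008 -0.022 -0.002] rot then slide in new frame [-7.8 -2.1 26. ]
```

>>> carry_out(grip=[0.3,0.3,0.3,0.3,0.3,0.3], slide=[[-8,-2,3],[0,0,7],[-0.5,0,7],[-0.5,0,4],[0,0,0],[0,0,0]], twist=[[0.008,-0.022,0],[0,0,0],[0,0,0],[0,0,0],[0,0,0],[0,0,0]])

```text
time_s: 24.35
position: [0.4638, -0.0602, 0.0541]
tcp_rot: [[1.0, 0.024, 0.0], [0.024, -1.0, -0.0], [0.0, 0.0, -1.0]]
force: [0.4, 1.0, 0.3]
opening: 0.646
```

```bash
python3 -c "
from h import *
go([.465,-.060,.05],down(1.5))"
```

```text
t 24.35 pos [ 0.4638 -0.0602  0.0541] F [0.4 1.  0.3] op 0.646
slide tool mm [ 1.2 -0.2  4.1] world mm [ 1.2  0.2 -4.1] twist [ 0.    -0.    -0.002] rot then slide in new frame [ 1.2 -0.2  4.1]
```

>>> carry_out(grip=[0.3,0.3,-1,-1,-1,-1,-1,-1,-1,-1], slide=[[1,0,4],[0,0,0],[0,0,0],[0,0,0],[0,0,0],[0,0,0],[0,0,0],[0,0,0],[0,0,0],[0,0,0]], twist=[[0,0,0],[0,0,0],[0,0,0],[0,0,0],[0,0,0],[0,0,0],[0,0,0],[0,0,0],[0,0,0],[0,0,0]])

```text
time_s: 25.35
position: [0.4654, -0.0603, 0.0501]
tcp_rot: [[1.0, 0.024, 0.001], [0.024, -1.0, -0.001], [0.001, 0.001, -1.0]]
force: [0.8, -0.8, -1.4]
opening: 0.136
```

```bash
python3 - <<'E'
from kin import *
s=bot.read_state();print(s["position"],s["opening"]*87,s["joint_positions"].round(1))
p=fit();print(p.round(4))
J=np.array([.6018,.036]);q=s["joint_positions"]
# carry path check: level at lip above funnel
psi=-60;f=np.array([.5,-.866])
def seq(pts):
    global q
    for P,Rt in pts:
        q2,e=ik(P,Rt,q,p);print(np.round(P,3),q2.round(0),"e",round(e,2),"step",np.abs(q2-q).max().round(0));q=q2
z=.165
P0=s["position"]
seq([(P0+[0,0,.15],down(1.5)),(np.array([.46,.0,.24]),down(60)),(np.array([.50,.1,.24]),down(120))])
for th in(0,15,30,45,55,60):
    seq([pose(np.r_[J-.015*f,.145],psi,th,1)])
E
```

```text
[ 0.4654457  -0.06034836  0.05012164] 11.810584230469033 [-21.1  36.2 112.2  -0.   31.6  67.6]
[6.000e-04 1.110e-01 2.740e-01 5.878e-01 3.916e-01 1.142e-01 3.049e-01
 0.000e+00 3.000e-04]
[ 0.465 -0.06   0.2  ] [-21.  20. 105.   0.  54.  67.] e 0.0 step 23.0
[0.46 0.   0.24] [-14.  16. 104.  -0.  60.  16.] e 0.0 step 51.0
[0.5  0.1  0.24] [ -1.  20.  97.  -0.  63. -31.] e 0.0 step 47.0
[0.544 0.136 0.175] [  3.  29.  94.   0.  57. -27.] e 0.0 step 9.0
[0.55  0.126 0.199] [ -5.  30.  89.  13.  70. -41.] e 0.0 step 13.0
[0.558 0.111 0.221] [-12.  34.  83.  22.  85. -48.] e 0.0 step 14.0
[0.569 0.092 0.237] [-17.  39.  77.  29.  99. -52.] e 0.0 step 14.0
[0.578 0.078 0.244] [-20.  44.  73.  33. 108. -53.] e 0.0 step 9.0
[0.582 0.07  0.246] [-21.  46.  71.  36. 112. -53.] e 0.0 step 4.0
```

>>> carry_out(grip=[-1,-1,-1,-1,-1,-1,-1,-1,-1], slide=[[0,0,-10],[0,0,-20],[0,0,-30],[0,0,-35],[0,0,-35],[0,0,-35],[0,0,-25],[0,0,-10],[0,0,0]], twist=[[0,0,0],[0,0,0],[0,0,0],[0,0,0],[0,0,0],[0,0,0],[0,0,0],[0,0,0],[0,0,0]])

```text
time_s: 26.25
position: [0.463, -0.0593, 0.262]
tcp_rot: [[1.0, 0.024, 0.0], [0.024, -1.0, -0.0], [0.0, 0.0, -1.0]]
force: [-0.4, 0.1, -1.4]
opening: 0.136
```

```bash
python3 -c "
from h import *
go([.46,.04,.25],down(60))"
```

```text
t 26.25 pos [ 0.463  -0.0593  0.262 ] F [-0.4  0.1 -1.4] op 0.136
slide tool mm [ -0.6 -99.4  12. ] world mm [ -3.   99.3 -12. ] twist [ 0.    -0.    -1.023] rot then slide in new frame [ 84.5 -52.3  12. ]
```

>>> carry_out(grip=[-1,-1,-1,-1,-1,-1,-1,-1,-1,-1,-1], slide=[[0,-15,0],[0,-20,0],[5,-20,0],[10,-20,0],[10,-15,0],[10,-10,0],[15,0,0],[15,0,0],[15,0,0],[0,0,0],[0,0,0]], twist=[[0,0,-0.08],[0,0,-0.12],[0,0,-0.14],[0,0,-0.14],[0,0,-0.14],[0,0,-0.14],[0,0,-0.14],[0,0,-0.14],[0,0,-0.14],[0,0,-0.1],[0,0,0]])

```text
time_s: 27.35
position: [0.4819, 0.094, 0.2541]
tcp_rot: [[0.214, 0.977, -0.02], [0.977, -0.214, 0.002], [-0.002, -0.02, -1.0]]
force: [-0.3, -0.1, -2.1]
opening: 0.133
```

```bash
python3 -c "
from kin import *
rec()
J=np.array([.6018,.036]);f=np.array([.5,-.866])
P,Rt=pose(np.r_[J-.015*f,.149],-60,0,1);print(P)
go(P,Rt)"
```

```text
[0.5443     0.13559254 0.1785    ]
t 27.35 pos [0.4819 0.094  0.2541] F [-0.3 -0.1 -2.1] op 0.133
slide tool mm [54.2 53.6 74.4] world mm [ 62.4  41.6 -75.6] twist [-0.02  -0.005 -0.739] rot then slide in new frame [ 4.8 74.9 75.6]
```

>>> carry_out(grip=[-1,-1,-1,-1,-1,-1,-1,-1,-1,-1], slide=[[0,0,0],[0,0,0],[0,10,0],[0,10,0],[0,15,0],[0,15,0],[5,20,0],[0,0,0],[0,0,0],[0,0,0]], twist=[[-0.02,0,-0.12],[0,0,-0.14],[0,0,-0.14],[0,0,-0.14],[0,0,-0.14],[0,0,-0.06],[0,0,0],[0,0,0],[0,0,0],[0,0,0]])

```text
time_s: 28.35
position: [0.536, 0.121, 0.2465]
tcp_rot: [[-0.505, 0.863, -0.021], [0.863, 0.505, -0.001], [0.01, -0.019, -1.0]]
force: [-0.5, -1.5, -1.2]
opening: 0.139
```

```bash
python3 -c "
from kin import *
rec()
J=np.array([.6018,.036]);f=np.array([.5,-.866])
P,Rt=pose(np.r_[J-.015*f,.149],-60,0,1);print(P)
go(P,Rt)
c=cap('wrist');save(c,'w13');cv2.imwrite('pics/w13b.png',cv2.resize(cv2.imread('pics/w13.png'),(800,600)))
c=cap('scene');save(c,'s13');crop('s13',150,100,350,250,'s13b')"
```

```text
[0.5443     0.13559254 0.1785    ]
t 28.35 pos [0.536  0.121  0.2465] F [-0.5 -1.5 -1.2] op 0.139
slide tool mm [ 7.7 15.9 67.8] world mm [  8.3  14.6 -68. ] twist [-0.019 -0.01   0.006] rot then slide in new frame [ 8.5 14.5 68. ]
scale 4.0
```

View pics/s13b.png

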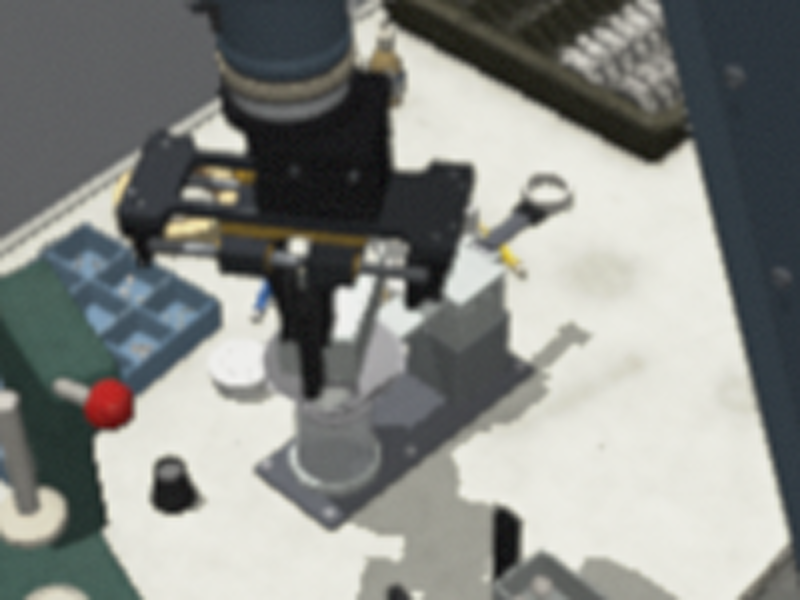

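View pics/w13b.png

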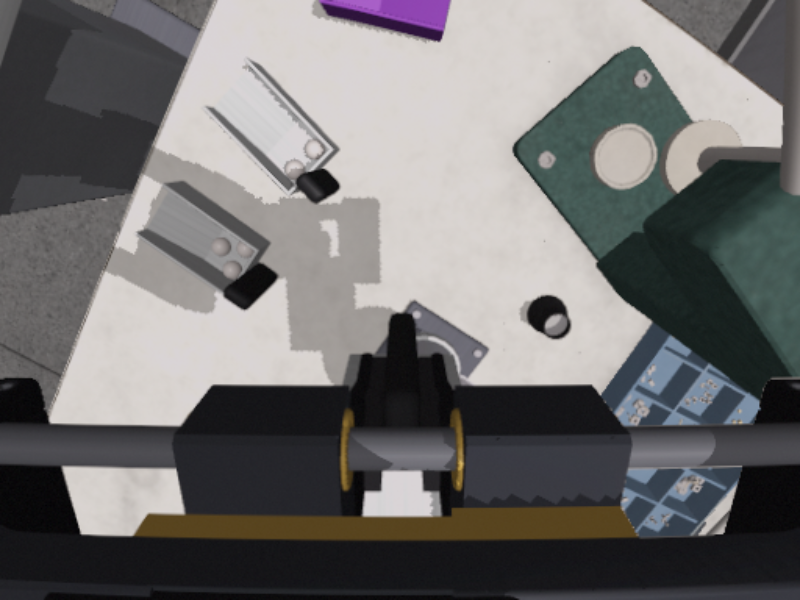

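```bash
python3 - <<'E'
from kin import *
Q=np.r_[cloud(load("top0")).reshape(-1,3),cloud(load("scene0")).reshape(-1,3)]
m=(Q[:,1]>.13)&(Q[:,1]<.36)&(Q[:,0]>.5)&(Q[:,0]<.85)&(Q[:,2]<.5)
P=Q[m]
for z in(.05,.1,.15,.2,.25): 
    S=P[P[:,2]>z]
    if len(S):print(z,len(S),S.min(0).round(3),S.max(0).round(3))
J=np.array([.6018,.036]);f=np.array([.5,-.866])
P0,Rt=pose(np.r_[J-.015*f,.149],-60,0,1)
for s in(-1,1):
  for a in(-1,1): print((P0+Rt@[a*.0375,s*.095,-.07]).round(3))
print("cam",P0+Rt@[.083,0,-.162])
E
```

```text
0.05 4088 [0.514 0.177 0.05 ] [0.724 0.293 0.33 ]
0.1 3780 [0.514 0.177 0.1  ] [0.724 0.293 0.33 ]
0.15 3237 [0.514 0.177 0.15 ] [0.724 0.288 0.33 ]
0.2 2917 [0.514 0.18  0.2  ] [0.724 0.288 0.33 ]
0.25 1943 [0.514 0.183 0.25 ] [0.712 0.288 0.33 ]
[0.481 0.056 0.249]
[0.443 0.121 0.249]
[0.645 0.151 0.249]
[0.608 0.216 0.249]
cam [0.5028     0.20747265 0.3405    ]
```

```bash
python3 - <<'E'
from kin import *
Q=np.r_[cloud(load("top0")).reshape(-1,3),cloud(load("scene0")).reshape(-1,3),cloud(load("w13")).reshape(-1,3)]
m=(Q[:,1]>.13)&(Q[:,1]<.4)&(Q[:,0]>.48)&(Q[:,0]<.85)&(Q[:,2]<.4)&(Q[:,2]>.1)
P=Q[m]
for x in np.arange(.48,.76,.02):
    S=P[(P[:,0]>=x)&(P[:,0]<x+.02)]
    if len(S): print(x.round(2),len(S),"y",np.percentile(S[:,1],[1,99]).round(3),"z",np.percentile(S[:,2],[1,99]).round(3))
E
```

```text
0.48 3638 y [0.13  0.143] z [0.322 0.342]
0.5 9379 y [0.13  0.149] z [0.322 0.36 ]
0.52 11862 y [0.13  0.273] z [0.235 0.36 ]
0.54 10747 y [0.136 0.262] z [0.27  0.359]
0.56 5901 y [0.163 0.26 ] z [0.274 0.359]
0.58 4763 y [0.169 0.254] z [0.208 0.333]
0.6 6096 y [0.16  0.274] z [0.131 0.327]
0.62 4480 y [0.202 0.29 ] z [0.13  0.257]
0.64 1703 y [0.195 0.29 ] z [0.135 0.257]
0.66 1898 y [0.188 0.237] z [0.101 0.257]
0.68 1154 y [0.182 0.232] z [0.102 0.258]
0.7 448 y [0.178 0.226] z [0.102 0.257]
0.72 7 y [0.219 0.22 ] z [0.168 0.23 ]
```

```bash
python3 -c "
from kin import *
J=np.array([.6018,.036]);f=np.array([.866,-.5])
P,Rt=pose(np.r_[J-.015*f,.149],-30,0,1);print(P)
go(P,Rt)
p=fit();q=bot.read_state()['joint_positions']
for th in(0,15,30,45,55,60):
    P,Rt=pose(np.r_[J-.015*f,.149],-30,th,1);q,e=ik(P,Rt,q,p);print(P.round(3),q.round(0),round(e,2))
for s in(-1,1):
  for a in(-1,1): print((P+Rt@[a*.0375,s*.095,-.07]).round(3))
"
```

```text
[0.50220746 0.0935     0.1785    ]
t 28.45 pos [0.5359 0.121  0.2467] F [-0.3  0.  -0.9] op 0.135
slide tool mm [ -7.3 -41.6  68.9] world mm [-33.7 -27.5 -68.2] twist [-0.016 -0.014 -0.517] rot then slide in new frame [ 15.4 -40.6  68.2]
[0.502 0.094 0.179] [ -2.  25. 101.  -0.  54. -62.] 0.0
[0.512 0.088 0.203] [ -6.  29.  90.   6.  75. -69.] 0.0
[0.527 0.079 0.225] [ -9.  35.  79.  10.  94. -71.] 0.0
[0.546 0.068 0.241] [-12.  43.  68.  14. 112. -72.] 0.0
[0.56  0.06  0.248] [-13.  49.  61.  17. 123. -71.] 0.0
[0.568 0.056 0.25 ] [-13.  52.  58.  18. 128. -70.] 0.0
[ 0.589 -0.066  0.253]
[ 0.556 -0.047  0.318]
[0.684 0.098 0.253]
[0.651 0.117 0.318]
```

>>> carry_out(grip=[-1,-1,-1,-1,-1,-1,-1,-1,-1], slide=[[0,-15,0],[0,-15,0],[5,-10,0],[5,-5,0],[5,0,0],[0,0,0],[0,0,0],[0,0,0],[0,0,0]], twist=[[-0.01,-0.01,-0.08],[0,0,-0.14],[0,0,-0.14],[0,0,-0.12],[0,0,-0.04],[0,0,0],[0,0,0],[0,0,0],[0,0,0]])

```text
time_s: 29.35
position: [0.4838, 0.0999, 0.2482]
tcp_rot: [[-0.874, 0.486, -0.007], [0.486, 0.874, -0.006], [0.004, -0.009, -1.0]]
force: [0.2, -0.6, -1.1]
opening: 0.138
```

```bash
python3 -c "
from kin import *
J=np.array([.6018,.036]);f=np.array([.866,-.5])
P,Rt=pose(np.r_[J-.015*f,.149],-30,0,1);print(P)
go(P,Rt)
c=cap('scene');save(c,'s14');crop('s14',150,100,350,250,'s14b')"
```

```text
[0.50220746 0.0935     0.1785    ]
t 29.35 pos [0.4838 0.0999 0.2482] F [ 0.2 -0.6 -1.1] op 0.138
slide tool mm [-19.5   3.9  69.6] world mm [ 18.4  -6.4 -69.7] twist [-0.009 -0.004  0.016] rot then slide in new frame [-19.1   3.6  69.7]
scale 4.0
```

View pics/s14b.png

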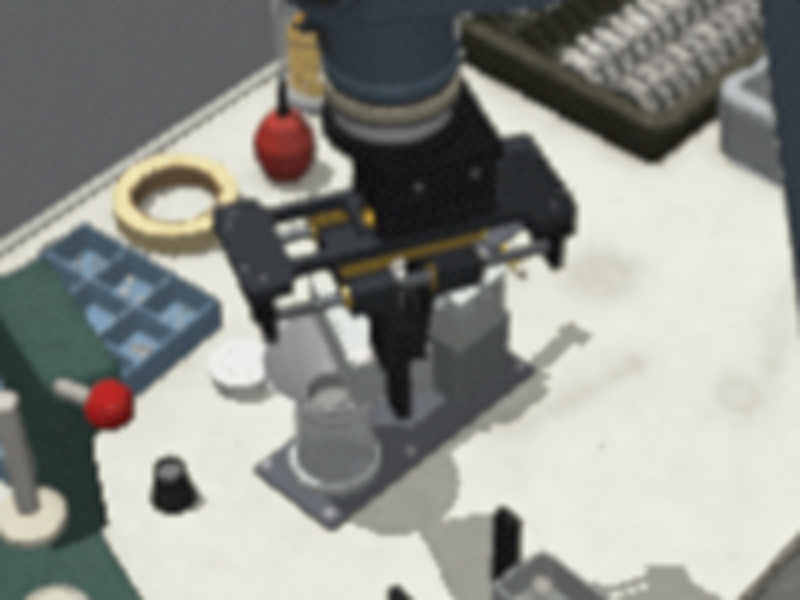

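>>> carry_out(grip=[-1,-1,-1,-1,-1,-1,-1,-1], slide=[[-10,2,0],[-9,2,10],[0,0,15],[0,0,15],[0,0,12],[0,0,8],[0,0,0],[0,0,0]], twist=[[-0.009,-0.004,0.016],[0,0,0],[0,0,0],[0,0,0],[0,0,0],[0,0,0],[0,0,0],[0,0,0]])

```text
time_s: 30.2
position: [0.5099, 0.0917, 0.1827]
tcp_rot: [[-0.864, 0.504, 0.005], [0.504, 0.864, 0.0], [-0.004, 0.003, -1.0]]
force: [-0.8, -0.4, -1.7]
opening: 0.135
```

```bash
cat > pour.py <<'E'
from kin import *
import sys
J=np.array([.6018,.036]);f=np.array([.866,-.5]);s=bot.read_state()
for th in map(float,sys.argv[1].split(",")):
    P,Rt=pose(np.r_[J-.015*f,.149],-30,th,1);print("theta",th);go(P,Rt)
E
python3 pour.py 0,15
```

```text
theta 0.0
t 30.2 pos [0.5099 0.0917 0.1827] F [-0.8 -0.4 -1.7] op 0.135
slide tool mm [ 7.5 -2.3  4.2] world mm [-7.7  1.8 -4.2] twist [ 0.003  0.004 -0.004] rot then slide in new frame [ 7.5 -2.3  4.2]
theta 15.0
t 30.2 pos [0.5099 0.0917 0.1827] F [-0.8 -0.4 -1.7] op 0.135
slide tool mm [ -3.6  -2.2 -20.6] world mm [ 1.9 -3.7 20.7] twist [ 0.003  0.266 -0.004] rot then slide in new frame [  2.   -2.3 -20.9]
```

>>> carry_out(grip=[-1,-1,-1,-1,-1,-1,-1], slide=[[-2,0,-8],[-2,0,-8],[-2,0,-8],[-2,0,-8],[-2,0,-8],[-2,0,-8],[0,0,0]], twist=[[0,0.08,0],[0,0.08,0],[0,0.08,0],[0,0.08,0],[0,0.08,0],[0,0.08,0],[0,0,0]])

```text
time_s: 30.9
position: [0.5314, 0.0804, 0.2319]
tcp_rot: [[-0.768, 0.501, -0.399], [0.441, 0.865, 0.238], [0.465, 0.007, -0.885]]
force: [-0.0, 0.3, -1.7]
opening: 0.135
```

```bash
python3 pour.py 28,45
```

```text
theta 28.0
t 30.9 pos [0.5314 0.0804 0.2319] F [-0.   0.3 -1.7] op 0.135
slide tool mm [ 1.  -3.3 11.7] world mm [-7.1  0.4 -9.9] twist [0.007 0.005 0.002] rot then slide in new frame [ 0.9 -3.2 11.7]
theta 45.0
t 30.9 pos [0.5314 0.0804 0.2319] F [-0.   0.3 -1.7] op 0.135
slide tool mm [-12.2  -3.1 -16.2] world mm [ 14.2 -11.9   8.6] twist [0.006 0.302 0.003] rot then slide in new frame [ -6.8  -3.2 -19.1]
```

>>> carry_out(grip=[-1,-1,-1,-1,-1,-1], slide=[[-2,-1,-3],[-2,-1,-4],[-3,-1,-5],[-3,0,-5],[0,0,0],[0,0,0]], twist=[[0,0.07,0],[0,0.07,0],[0,0.08,0],[0,0.08,0],[0,0,0],[0,0,0]])

```text
time_s: 31.5
position: [0.5446, 0.0704, 0.2418]
tcp_rot: [[-0.619, 0.5, -0.606], [0.351, 0.866, 0.355], [0.702, 0.007, -0.712]]
force: [0.3, -0.4, -1.5]
opening: 0.13
```

```bash
python3 pour.py 45,60;python3 -c "
from h import *
c=cap('scene');save(c,'s15');crop('s15',180,100,330,210,'s15b')
c=cap('wrist');save(c,'w15');cv2.imwrite('pics/w15b.png',cv2.resize(cv2.imread('pics/w15.png'),(800,600)))"
```

```text
theta 45.0
t 31.5 pos [0.5446 0.0704 0.2418] F [ 0.3 -0.4 -1.5] op 0.13
slide tool mm [-2.2 -1.2 -0.4] world mm [ 1.  -2.  -1.2] twist [0.005 0.007 0.005] rot then slide in new frame [-2.2 -1.2 -0.5]
theta 60.0
t 31.5 pos [0.5446 0.0704 0.2418] F [ 0.3 -0.4 -1.5] op 0.13
slide tool mm [-13.4  -1.2 -25.3] world mm [ 23.  -14.7   8.5] twist [0.004 0.269 0.006] rot then slide in new frame [ -6.3  -1.2 -27.9]
scale 5.333333333333333
```

View pics/s15b.png

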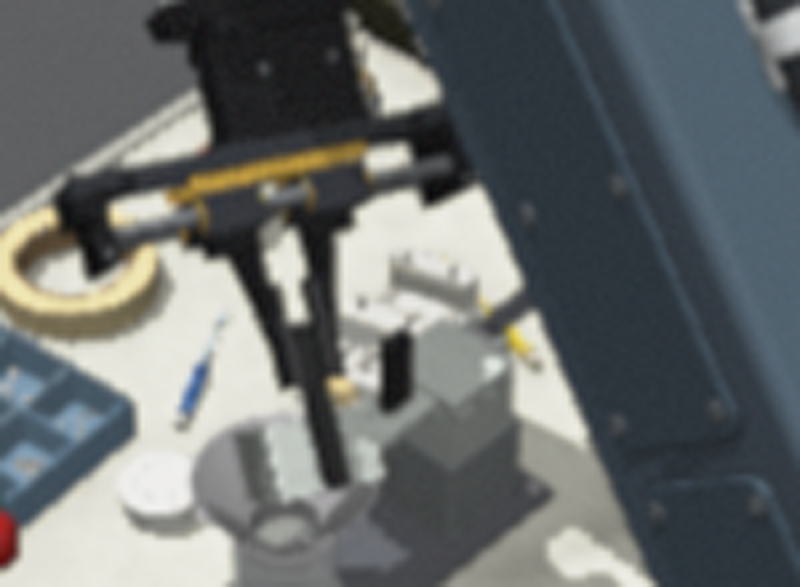

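>>> carry_out(grip=[-1,-1,-1,-1,-1,-1,-1,-1,-1,-1], slide=[[-3,-1,-6],[-3,0,-6],[-3,0,-6],[-3,0,-6],[0,0,0],[0,0,0],[0,0,0],[0,0,0],[0,0,0],[0,0,0]], twist=[[0,0.07,0],[0,0.07,0],[0,0.07,0],[0,0.06,0],[0,0,0],[0,0,0],[0,0,0],[0,0,0],[0,0,0],[0,0,0]])

```text
time_s: 32.6
position: [0.5626, 0.0622, 0.2572]
tcp_rot: [[-0.446, 0.493, -0.747], [0.243, 0.87, 0.429], [0.862, 0.01, -0.508]]
force: [-0.6, -0.5, -0.3]
opening: 0.136
```

```bash
python3 pour.py 60;python3 -c "
from h import *
c=cap('scene');save(c,'s16');crop('s16',180,130,300,220,'s16b')
c=cap('top');save(c,'t16');crop('t16',170,130,300,230,'t16b')"
```

```text
theta 60.0
t 32.6 pos [0.5626 0.0622 0.2572] F [-0.6 -0.5 -0.3] op 0.136
slide tool mm [-9.8 -3.2 -3.1] world mm [ 5.  -6.5 -6.9] twist [-0.002  0.009  0.013] rot then slide in new frame [-9.8 -3.1 -3.2]
scale 6.666666666666667
scale 6.0
```

View pics/s16b.png

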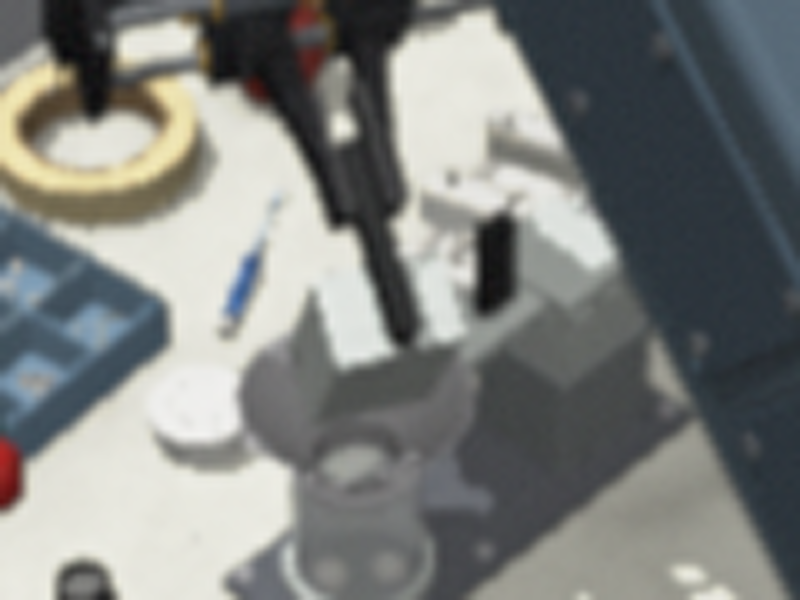

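View pics/t16b.png

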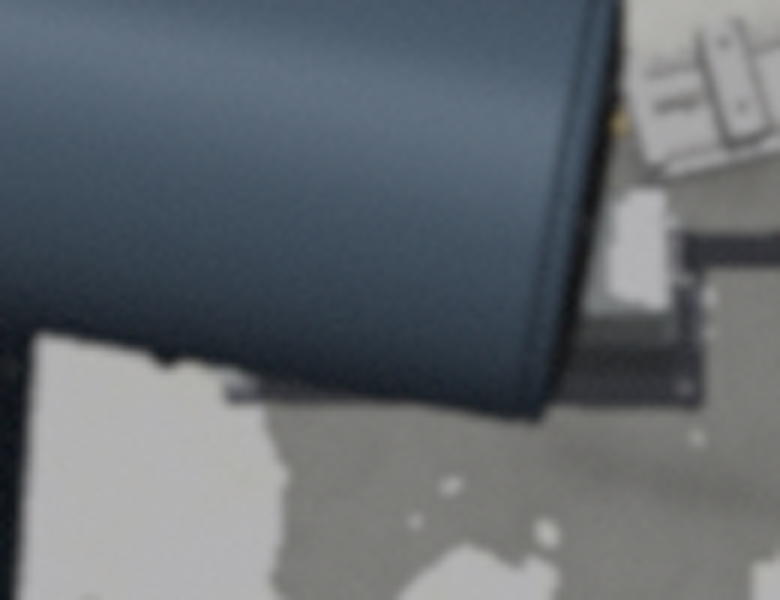

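>>> carry_out(grip=[-1,-1,-1,-1,-1,-1,-1,-1,-1,-1,-1,-1], slide=[[2,0,0],[2,0,0],[2,0,0],[2,0,0],[2,0,0],[2,0,0],[2,0,0],[2,0,0],[2,0,0],[2,0,-5],[0,0,0],[0,0,0]], twist=[[0,-0.09,0],[0,-0.11,0],[0,-0.11,0],[0,-0.11,0],[0,-0.11,0],[0,-0.11,0],[0,-0.11,0],[0,-0.11,0],[0,-0.11,0],[0,-0.06,0],[0,0,0],[0,0,0]])

```text
time_s: 33.9
position: [0.5449, 0.0697, 0.2716]
tcp_rot: [[-0.869, 0.494, 0.025], [0.494, 0.869, -0.003], [-0.023, 0.01, -1.0]]
force: [-0.3, -0.0, -1.0]
opening: 0.134
```

```bash
python3 -c "
from h import *
go([.46,.04,.26],down(60));go([.4654,-.0603,.26],down(1.4))"
```

```text
t 33.9 pos [0.5449 0.0697 0.2716] F [-0.3 -0.  -1. ] op 0.134
slide tool mm [ 59.3 -67.9   9.6] world mm [-84.9 -29.7 -11.6] twist [0.026 0.01  1.577] rot then slide in new frame [-68.1 -58.6  11.6]
t 33.9 pos [0.5449 0.0697 0.2716] F [-0.3 -0.  -1. ] op 0.134
slide tool mm [   5.1 -152.4   10. ] world mm [ -79.5 -130.   -11.6] twist [ 0.034 -0.005  2.6  ] rot then slide in new frame [-82.6 128.   11.6]
```

>>> carry_out(grip=[-1,-1,-1,-1,-1,-1,-1,-1,-1,-1,-1,-1], slide=[[10,-5,0],[12,-12,0],[12,-12,0],[10,-15,0],[0,-15,0],[0,-15,0],[0,-10,0],[0,0,0],[0,0,0],[0,0,0],[0,0,0],[0,0,0]], twist=[[0.03,0,0.09],[0,0,0.13],[0,0,0.14],[0,0,0.14],[0,0,0.14],[0,0,0.14],[0,0,0.14],[0,0,0.14],[0,0,0.14],[0,0,0.14],[0,0,0.1],[0,0,0]])

```text
time_s: 35.1
position: [0.4508, 0.0427, 0.267]
tcp_rot: [[0.443, 0.896, -0.01], [0.896, -0.444, -0.02], [-0.022, 0.0, -1.0]]
force: [0.6, 1.0, -0.4]
opening: 0.133
```

```bash
python3 -c "
from h import *
go([.4654,-.0603,.24],down(1.4))"
```

```text
t 35.1 pos [0.4508 0.0427 0.267 ] F [ 0.6  1.  -0.4] op 0.133
slide tool mm [-85.2  58.7  28.9] world mm [  14.6 -103.   -27. ] twist [0.012 0.02  1.087] rot then slide in new frame [ 12.1 103.3  27. ]
```

>>> carry_out(grip=[-1,-1,-1,-1,-1,-1,-1,-1,-1,-1,-1,-1], slide=[[-10,5,0],[-12,8,0],[-10,12,0],[-8,15,0],[-5,15,0],[0,15,0],[0,15,0],[0,10,0],[0,0,0],[0,0,0],[0,0,0],[0,0,0]], twist=[[0.01,0.02,0.1],[0,0,0.14],[0,0,0.14],[0,0,0.14],[0,0,0.14],[0,0,0.14],[0,0,0.14],[0,0,0.14],[0,0,0.05],[0,0,0],[0,0,0],[0,0,0]])

```text
time_s: 36.3
position: [0.4813, -0.0781, 0.2632]
tcp_rot: [[0.999, -0.044, -0.017], [-0.043, -0.999, 0.01], [-0.017, -0.009, -1.0]]
force: [-0.5, 0.1, -1.1]
opening: 0.138
```

```bash
python3 -c "
from h import *
go([.4654,-.0603,.10],down(1.4))
c=cap('wrist');save(c,'w17');cv2.imwrite('pics/w17b.png',cv2.resize(cv2.imread('pics/w17.png'),(800,600)))"
```

```text
t 36.3 pos [ 0.4813 -0.0781  0.2632] F [-0.5  0.1 -1.1] op 0.138
slide tool mm [-13.8 -15.6 163.6] world mm [ -15.9   17.8 -163.2] twist [-0.01   0.017 -0.068] rot then slide in new frame [-15.4 -18.2 163.2]
```

View pics/w17b.png

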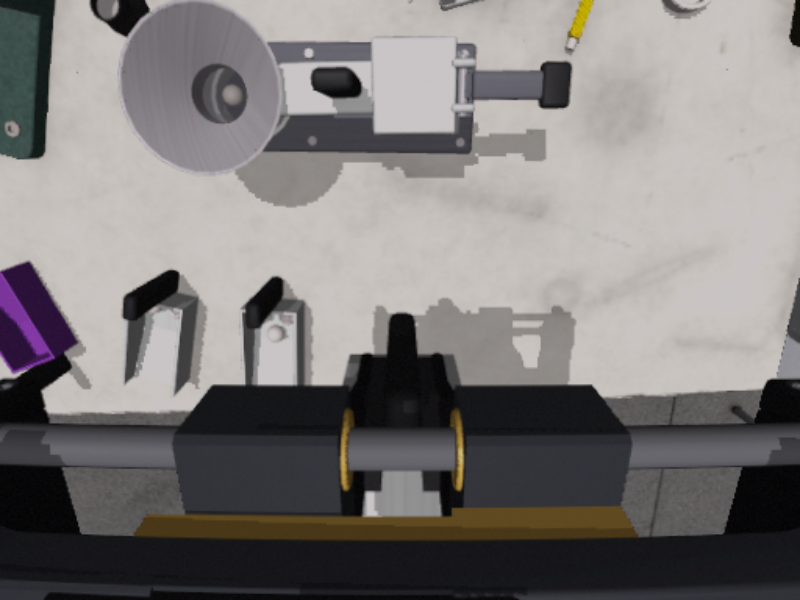

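>>> carry_out(grip=[-1,-1,-1,-1,-1,-1,-1,-1,-1], slide=[[-10,-3,0],[0,0,20],[-1,0,30],[-1,0,30],[-1,0,30],[-1,0,25],[-1,0,15],[0,0,0],[0,0,0]], twist=[[-0.01,0.017,-0.05],[0,0,0],[0,0,0],[0,0,0],[0,0,0],[0,0,0],[0,0,0],[0,0,0],[0,0,0]])

```text
time_s: 37.25
position: [0.4703, -0.0739, 0.1113]
tcp_rot: [[1.0, 0.021, 0.009], [0.021, -1.0, -0.003], [0.009, 0.004, -1.0]]
force: [0.0, -0.2, -0.7]
opening: 0.131
```

```bash
python3 -c "
from h import *
go([.47,-.075,.0505],down(0.5))"
```

```text
t 37.25 pos [ 0.4703 -0.0739  0.1113] F [ 0.  -0.2 -0.7] op 0.131
slide tool mm [-0.8  0.9 60.8] world mm [ -0.3  -1.1 -60.8] twist [ 0.004 -0.009  0.013] rot then slide in new frame [-0.3  1.1 60.8]
```

>>> carry_out(grip=[-1,-1,-1,-1,-1,-1,-1,-1,-1], slide=[[-1,0,10],[-1,0,12],[-1,0,12],[-1,0,10],[0,0,4],[0,0,2],[0,0,0],[0,0,0],[0,0,0]], twist=[[0.004,-0.009,0],[0,0,0],[0,0,0],[0,0,0],[0,0,0],[0,0,0],[0,0,0],[0,0,0],[0,0,0]])

```text
time_s: 38.15
position: [0.4723, -0.076, 0.0635]
tcp_rot: [[1.0, 0.024, 0.012], [0.024, -1.0, -0.005], [0.012, 0.005, -1.0]]
force: [0.3, 0.0, 0.0]
opening: 0.138
```

```bash
python3 -c "
from h import *
go([.47,-.075,.0505],down(1.2))"
```

```text
t 38.15 pos [ 0.4723 -0.076   0.0635] F [0.3 0.  0. ] op 0.138
slide tool mm [-2.4 -1.1 13. ] world mm [ -2.3   1.  -13. ] twist [ 0.005 -0.012  0.003] rot then slide in new frame [-2.3 -1.1 13. ]
```

>>> carry_out(grip=[-1,-1,-1,-1,-1,-1], slide=[[0,0,2],[0,0,4],[0,0,3],[0,0,2],[0,0,1],[0,0,0]], twist=[[0.005,-0.012,0],[0,0,0],[0,0,0],[0,0,0],[0,0,0],[0,0,0]])

```text
time_s: 38.75
position: [0.4728, -0.0762, 0.0509]
tcp_rot: [[1.0, 0.024, -0.0], [0.024, -1.0, 0.0], [-0.0, -0.0, -1.0]]
force: [-0.3, 0.6, -1.1]
opening: 0.136
```

```bash
python3 -c "
from h import *
go([.47,-.075,.0505],down(1.2))"
```

```text
t 38.75 pos [ 0.4728 -0.0762  0.0509] F [-0.3  0.6 -1.1] op 0.136
slide tool mm [-2.8 -1.3  0.4] world mm [-2.8  1.2 -0.4] twist [-0.     0.     0.003] rot then slide in new frame [-2.8 -1.3  0.4]
```

Within about 1 mm of the bench: lower 1 mm, release, rise.

>>> carry_out(grip=[-1,-1,-0.5,0.1,0.1,0.1,0.1,0.1,0.1,0.1], slide=[[0,0,1],[0,0,0.5],[0,0,0],[0,0,0],[0,0,0],[0,0,0],[0,0,-15],[0,0,-30],[0,0,-30],[0,0,0]], twist=[[0,0,0],[0,0,0],[0,0,0],[0,0,0],[0,0,0],[0,0,0],[0,0,0],[0,0,0],[0,0,0],[0,0,0]])

```text
time_s: 39.75
position: [0.4724, -0.0761, 0.1264]
tcp_rot: [[1.0, 0.024, -0.002], [0.024, -1.0, 0.001], [-0.002, -0.001, -1.0]]
force: [0.1, -0.3, 0.2]
opening: 0.55
```

```bash
python3 -c "
from h import *
go([.43,.045,.16],down(-5))"
```

```text
t 39.75 pos [ 0.4724 -0.0761  0.1264] F [ 0.1 -0.3  0.2] op 0.55
slide tool mm [ -39.6 -122.1  -33.4] world mm [-42.4 121.1  33.6] twist [-0.001  0.002  0.111] rot then slide in new frame [ -52.8 -117.   -33.6]
```

>>> carry_out(grip=[0.2,0.2,0.2,0.2,0.2,0.2,0.2,0.2], slide=[[0,0,-20],[0,-25,-15],[-10,-30,0],[-15,-30,0],[-10,-25,0],[0,-10,0],[0,0,0],[0,0,0]], twist=[[0,0,0.03],[0,0,0.08],[0,0,0],[0,0,0],[0,0,0],[0,0,0],[0,0,0],[0,0,0]])

```text
time_s: 40.55
position: [0.4457, 0.0489, 0.1592]
tcp_rot: [[0.996, -0.093, -0.004], [-0.093, -0.996, 0.0], [-0.004, -0.0, -1.0]]
force: [0.3, 1.2, 0.3]
opening: 0.601
```

```bash
python3 -c "
from h import *
go([.44,.0395,.16],down(-5))
c=cap('wrist');save(c,'w18');cv2.imwrite('pics/w18b.png',cv2.resize(cv2.imread('pics/w18.png'),(800,600)))"
```

```text
t 40.55 pos [0.4457 0.0489 0.1592] F [0.3 1.2 0.3] op 0.601
slide tool mm [-4.8  9.9 -0.8] world mm [-5.7 -9.4  0.8] twist [-0.     0.004 -0.006] rot then slide in new frame [-4.9  9.9 -0.8]
```

View pics/w18b.png

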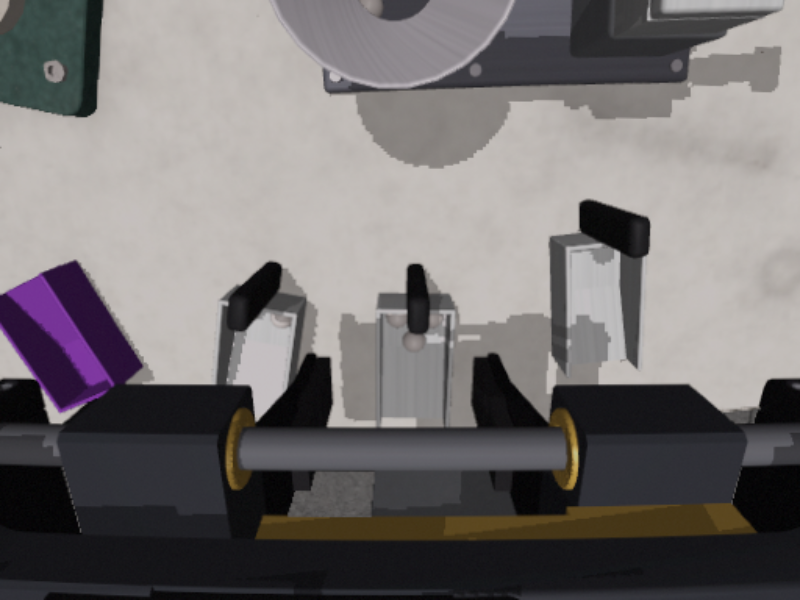

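Empty scoop C stands upright at right (595,300); scoop B with 3 balls sits under the gripper (tab 417,270–330). Measuring B.

```bash
python3 - <<'E'
from h import *
c=load("w18");r=tabs(c,255,165,280,215);print(r)
go([r[1][0][0]/1000,r[1][0][1]/1000,.05],down(-5))
E
```

```text
(361, ((440.35272216796875, 40.47979736328125), (11.891955375671387, 20.7241268157959), 84.80216979980469), np.float64(0.08096807357601019))
t 40.6 pos [0.446  0.0486 0.1593] F [ 0.8 -0.1 -0.2] op 0.603
slide tool mm [ -4.4   8.7 109.3] world mm [  -5.6   -8.2 -109.3] twist [-0.     0.004 -0.007] rot then slide in new frame [ -4.9   8.6 109.3]
```

>>> carry_out(grip=[0.2,0.2,0.2,0.2,0.2,0.2,0.2,0.2], slide=[[-4.5,8.5,0],[0,0,15],[-2,0,20],[-2,0,20],[-2,0,15],[-1,0,10],[0,0,0],[0,0,0]], twist=[[0,0.004,0],[0,0,0],[0,0,0],[0,0,0],[0,0,0],[0,0,0],[0,0,0],[0,0,0]])

```text
time_s: 41.4
position: [0.4367, 0.0298, 0.0769]
tcp_rot: [[0.994, -0.105, 0.006], [-0.105, -0.994, -0.003], [0.006, 0.003, -1.0]]
force: [0.3, 0.5, -0.2]
opening: 0.594
```

```bash
python3 -c "
from h import *
go([.4404,.0403,.05],down(-5.2))"
```

```text
t 41.4 pos [0.4367 0.0298 0.0769] F [ 0.3  0.5 -0.2] op 0.594
slide tool mm [  2.4 -10.9  26.9] world mm [  3.7  10.5 -26.9] twist [ 0.003 -0.006 -0.015] rot then slide in new frame [  2.7 -10.8  26.9]
```

>>> carry_out(grip=[0.2,0.2,0.2,0.2,0.2,0.2], slide=[[2,-10,0],[0,0,4],[0,0,7],[0,0,6],[0,0,0],[0,0,0]], twist=[[0.003,-0.006,-0.015],[0,0,0],[0,0,0],[0,0,0],[0,0,0],[0,0,0]])

```text
time_s: 42.0
position: [0.4421, 0.0394, 0.0602]
tcp_rot: [[0.996, -0.089, 0.005], [-0.089, -0.996, -0.0], [0.005, -0.0, -1.0]]
force: [0.2, -0.0, 0.5]
opening: 0.601
```

```bash
python3 -c "
from h import *
go([.4404,.0403,.05],down(-5.2))"
```

```text
t 42.0 pos [0.4421 0.0394 0.0602] F [ 0.2 -0.   0.5] op 0.601
slide tool mm [-1.8 -0.7 10.2] world mm [ -1.7   0.9 -10.2] twist [-0.    -0.005  0.001] rot then slide in new frame [-1.8 -0.7 10.2]
```

>>> carry_out(grip=[0.2,0.2,0.2,0.2,-1,-1,-1,-1,-1,-1,-1,-1], slide=[[-1.8,-0.7,5],[0,0,4],[0,0,1],[0,0,0],[0,0,0],[0,0,0],[0,0,0],[0,0,0],[0,0,0],[0,0,0],[0,0,0],[0,0,0]], twist=[[0,-0.005,0],[0,0,0],[0,0,0],[0,0,0],[0,0,0],[0,0,0],[0,0,0],[0,0,0],[0,0,0],[0,0,0],[0,0,0],[0,0,0]])

```text
time_s: 43.2
position: [0.4404, 0.0403, 0.0495]
tcp_rot: [[0.996, -0.089, 0.0], [-0.089, -0.996, 0.0], [0.0, -0.0, -1.0]]
force: [0.4, 0.4, -0.4]
opening: 0.133
```

>>> carry_out(grip=[-1,-1,-1,-1,-1,-1,-1,-1,-1], slide=[[0,0,-10],[0,0,-20],[0,0,-30],[0,0,-35],[0,0,-35],[0,0,-35],[0,0,-25],[0,0,-10],[0,0,0]], twist=[[0,0,0],[0,0,0],[0,0,0],[0,0,0],[0,0,0],[0,0,0],[0,0,0],[0,0,0],[0,0,0]])

```text
time_s: 44.1
position: [0.4379, 0.0407, 0.2615]
tcp_rot: [[0.996, -0.089, -0.001], [-0.089, -0.996, 0.0], [-0.001, -0.0, -1.0]]
force: [0.1, -0.3, -1.6]
opening: 0.138
```

```bash
python3 pour.py 0
```

```text
theta 0.0
t 44.1 pos [0.4379 0.0407 0.2615] F [ 0.1 -0.3 -1.6] op 0.138
slide tool mm [ 59.4 -58.3  82.9] world mm [ 64.3  52.8 -83. ] twist [-1.000e-03 -0.000e+00 -2.707e+00] rot then slide in new frame [-29.3  77.8  83. ]
```

>>> carry_out(grip=[-1,-1,-1,-1,-1,-1,-1,-1,-1,-1,-1,-1], slide=[[0,-10,0],[0,-15,0],[0,-15,0],[0,-10,0],[0,0,0],[0,0,0],[0,0,0],[0,0,0],[0,0,0],[0,0,0],[0,0,0],[0,0,0]], twist=[[0,0,-0.08],[0,0,-0.12],[0,0,-0.14],[0,0,-0.14],[0,0,-0.14],[0,0,-0.14],[0,0,-0.14],[0,0,-0.14],[0,0,-0.14],[0,0,-0.14],[0,0,-0.14],[0,0,-0.1]])

```text
time_s: 45.3
position: [0.4214, 0.0932, 0.2531]
tcp_rot: [[0.036, 0.999, -0.026], [0.999, -0.036, 0.002], [0.001, -0.026, -1.0]]
force: [0.0, 0.1, -0.9]
opening: 0.135
```

```bash
python3 pour.py 0
```

```text
theta 0.0
t 45.3 pos [0.4214 0.0932 0.2531] F [ 0.   0.1 -0.9] op 0.135
slide tool mm [ 3.1 82.6 72.5] world mm [ 80.8   0.3 -74.6] twist [-0.023 -0.015 -1.083] rot then slide in new frame [-69.8  40.6  74.6]
```

>>> carry_out(grip=[-1,-1,-1,-1,-1,-1,-1,-1,-1,-1,-1], slide=[[0,5,0],[0,5,0],[0,5,0],[0,5,0],[-5,5,0],[-5,5,0],[-5,0,0],[-5,0,0],[-5,0,0],[0,0,0],[0,0,0]], twist=[[-0.023,-0.015,-0.1],[0,0,-0.14],[0,0,-0.14],[0,0,-0.14],[0,0,-0.14],[0,0,-0.14],[0,0,-0.14],[0,0,-0.12],[0,0,-0.04],[0,0,0],[0,0,0]])

```text
time_s: 46.4
position: [0.4544, 0.0851, 0.2421]
tcp_rot: [[-0.896, 0.443, -0.034], [0.444, 0.896, -0.011], [0.026, -0.025, -0.999]]
force: [0.1, -0.1, -1.3]
opening: 0.134
```

```bash
python3 pour.py 0
```

```text
theta 0.0
t 46.4 pos [0.4544 0.0851 0.2421] F [ 0.1 -0.1 -1.3] op 0.134
slide tool mm [-40.7  30.3  61.9] world mm [ 47.8   8.4 -63.6] twist [-0.025 -0.025  0.064] rot then slide in new frame [-37.2  31.2  63.6]
```

>>> carry_out(grip=[-1,-1,-1,-1,-1,-1,-1,-1,-1,-1], slide=[[-8,6,0],[-12,8,0],[-12,8,0],[-5,6,5],[0,3,12],[0,0,15],[0,0,15],[0,0,10],[0,0,0],[0,0,0]], twist=[[-0.025,-0.025,0.06],[0,0,0],[0,0,0],[0,0,0],[0,0,0],[0,0,0],[0,0,0],[0,0,0],[0,0,0],[0,0,0]])

```text
time_s: 47.4
position: [0.4973, 0.0966, 0.1767]
tcp_rot: [[-0.865, 0.501, -0.012], [0.501, 0.866, 0.001], [0.011, -0.005, -1.0]]
force: [-0.1, -0.1, -1.5]
opening: 0.136
```

```bash
python3 pour.py 0
```

```text
theta 0.0
t 47.4 pos [0.4973 0.0966 0.1767] F [-0.1 -0.1 -1.5] op 0.136
slide tool mm [-5.7 -0.2 -1.8] world mm [ 4.9 -3.1  1.8] twist [-0.005 -0.011 -0.001] rot then slide in new frame [-5.8 -0.2 -1.8]
```

>>> carry_out(grip=[-1,-1,-1,-1,-1,-1,-1,-1], slide=[[-5,0,-7],[-2,0,-7],[-2,0,-7],[-2,0,-7],[-2,0,-6],[-2,0,-6],[0,0,0],[0,0,0]], twist=[[0,0.08,0],[0,0.08,0],[0,0.08,0],[0,0.08,0],[0,0.08,0],[0,0.08,0],[0,0,0],[0,0,0]])

```text
time_s: 48.2
position: [0.5189, 0.0853, 0.2179]
tcp_rot: [[-0.761, 0.499, -0.415], [0.439, 0.867, 0.237], [0.478, -0.002, -0.878]]
force: [-0.1, 0.8, -1.0]
opening: 0.136
```

```bash
python3 pour.py 28,45
```

```text
theta 28.0
t 48.2 pos [0.5189 0.0853 0.2179] F [-0.1  0.8 -1. ] op 0.136
slide tool mm [-4.2 -1.2 -7. ] world mm [ 5.5 -4.5  4.1] twist [-0.002 -0.01   0.001] rot then slide in new frame [-4.2 -1.2 -6.9]
theta 45.0
t 48.2 pos [0.5189 0.0853 0.2179] F [-0.1  0.8 -1. ] op 0.136
slide tool mm [-16.9  -1.3 -35. ] world mm [ 26.8 -16.8  22.7] twist [-0.003  0.287  0.   ] rot then slide in new frame [ -6.3  -1.2 -38.4]
```

>>> carry_out(grip=[-1,-1,-1,-1,-1,-1,-1,-1], slide=[[-4,0,-8],[-4,0,-7],[-4,0,-7],[-3,0,-7],[-2,0,-6],[0,0,0],[0,0,0],[0,0,0]], twist=[[0,0.06,0],[0,0.06,0],[0,0.06,0],[0,0.06,0],[0,0.05,0],[0,0,0],[0,0,0],[0,0,0]])

```text
time_s: 49.0
position: [0.5433, 0.0731, 0.2411]
tcp_rot: [[-0.614, 0.493, -0.617], [0.35, 0.87, 0.347], [0.708, -0.003, -0.707]]
force: [0.0, -0.6, -1.2]
opening: 0.136
```

```bash
python3 pour.py 45,60;python3 -c "
from h import *
c=cap('scene');save(c,'s19');crop('s19',180,130,300,220,'s19b')"
```

```text
theta 45.0
t 49.0 pos [0.5433 0.0731 0.2411] F [ 0.  -0.6 -1.2] op 0.136
slide tool mm [-3.4 -2.9 -2.7] world mm [ 2.3 -4.7 -0.5] twist [-0.008 -0.001  0.004] rot then slide in new frame [-3.4 -2.9 -2.7]
theta 60.0
t 49.0 pos [0.5433 0.0731 0.2411] F [ 0.  -0.6 -1.2] op 0.136
slide tool mm [-14.4  -3.1 -27.6] world mm [ 24.3 -17.4   9.3] twist [-0.008  0.261  0.003] rot then slide in new frame [ -6.8  -2.9 -30.4]
scale 6.666666666666667
```

View pics/s19b.png

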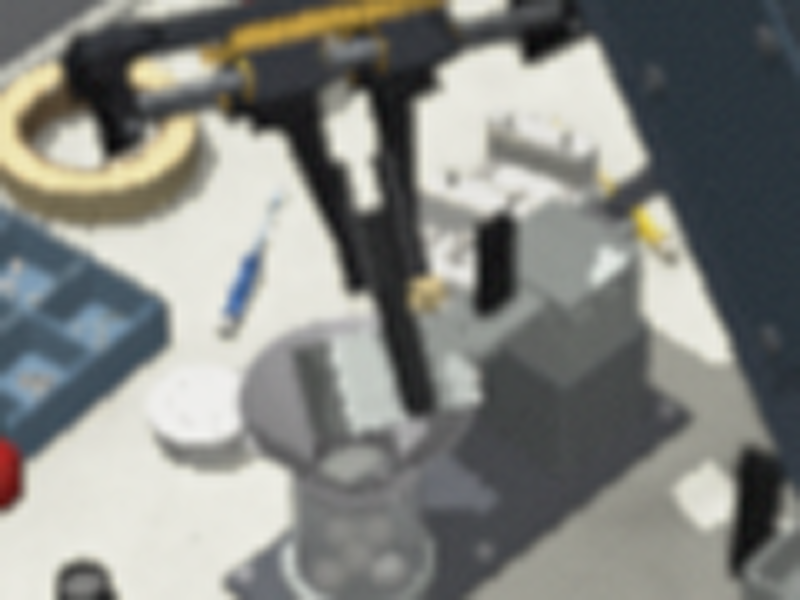

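Several balls are already down in the jar; tip on to 60° and wait.

>>> carry_out(grip=[-1,-1,-1,-1,-1,-1,-1,-1,-1,-1], slide=[[-3,-1,-6],[-4,0,-6],[-4,0,-6],[-4,0,-6],[0,0,0],[0,0,0],[0,0,0],[0,0,0],[0,0,0],[0,0,0]], twist=[[0,0.07,0],[0,0.07,0],[0,0.07,0],[0,0.06,0],[0,0,0],[0,0,0],[0,0,0],[0,0,0],[0,0,0],[0,0,0]])

```text
time_s: 50.05
position: [0.5638, 0.0631, 0.2517]
tcp_rot: [[-0.432, 0.488, -0.759], [0.242, 0.873, 0.423], [0.869, -0.001, -0.495]]
force: [0.3, -0.4, -0.8]
opening: 0.131
```

```bash
python3 pour.py 60;python3 -c "
from h import *
c=cap('scene');save(c,'s20');crop('s20',180,130,300,220,'s20b')"
```

```text
theta 60.0
t 50.05 pos [0.5638 0.0631 0.2517] F [ 0.3 -0.4 -0.8] op 0.131
slide tool mm [-4.6 -4.6 -5.3] world mm [ 3.8 -7.4 -1.4] twist [-0.013 -0.005  0.006] rot then slide in new frame [-4.7 -4.5 -5.4]
scale 6.666666666666667
```

View pics/s20b.png

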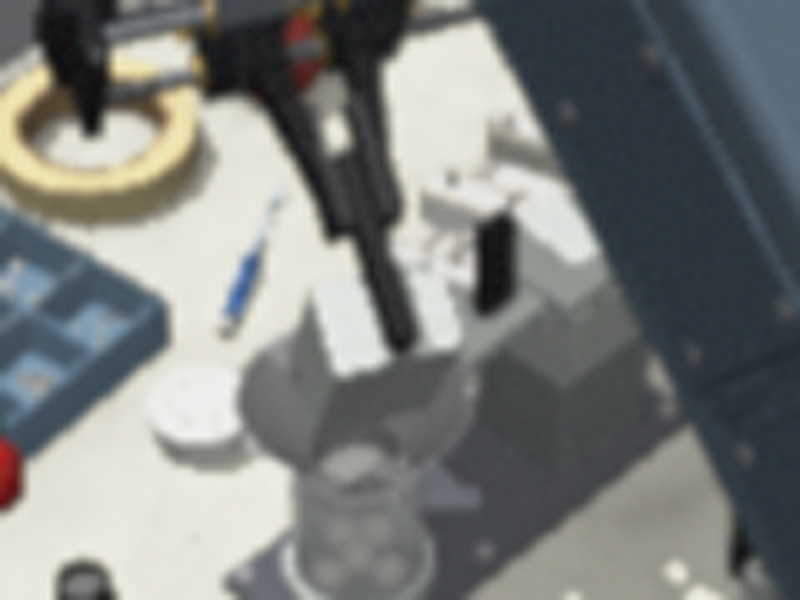

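>>> carry_out(grip=[-1,-1,-1,-1,-1,-1,-1,-1,-1,-1,-1,-1], slide=[[2,0,0],[2,0,0],[2,0,0],[2,0,0],[2,0,0],[2,0,0],[2,0,0],[2,0,0],[2,0,0],[2,0,-5],[0,0,0],[0,0,0]], twist=[[0,-0.09,0],[0,-0.11,0],[0,-0.11,0],[0,-0.11,0],[0,-0.11,0],[0,-0.11,0],[0,-0.11,0],[0,-0.11,0],[0,-0.11,0],[0,-0.07,0],[0,0,0],[0,0,0]])

```text
time_s: 51.3
position: [0.5459, 0.0714, 0.269]
tcp_rot: [[-0.873, 0.487, 0.021], [0.487, 0.873, -0.01], [-0.023, 0.001, -1.0]]
force: [0.4, 0.7, -0.9]
opening: 0.135
```

>>> carry_out(grip=[-1,-1,-1,-1,-1,-1,-1,-1,-1,-1,-1,-1], slide=[[10,-5,0],[12,-10,0],[12,-10,0],[10,-15,0],[0,-15,0],[0,-15,0],[0,-10,0],[0,0,0],[0,0,0],[0,0,0],[0,0,0],[0,0,0]], twist=[[0.02,0,0.09],[0,0,0.13],[0,0,0.14],[0,0,0.14],[0,0,0.14],[0,0,0.14],[0,0,0.14],[0,0,0.14],[0,0,0.14],[0,0,0.14],[0,0,0.1],[0,0,0]])

```text
time_s: 52.5
position: [0.4551, 0.0467, 0.2649]
tcp_rot: [[0.436, 0.9, -0.008], [0.9, -0.436, -0.018], [-0.02, 0.0, -1.0]]
force: [-0.3, -1.0, -1.2]
opening: 0.132
```

```bash
python3 -c "
from h import *
go([.4404,.0403,.24],down(-5))"
```

```text
t 52.5 pos [0.4551 0.0467 0.2649] F [-0.3 -1.  -1.2] op 0.132
slide tool mm [-11.7 -10.4  25.1] world mm [-14.7  -6.4 -24.9] twist [0.013 0.018 1.207] rot then slide in new frame [-14.1   7.7  24.9]
```

>>> carry_out(grip=[-1,-1,-1,-1,-1,-1,-1,-1,-1,-1,-1], slide=[[0,-2,0],[0,-2,0],[0,0,0],[0,0,0],[0,0,0],[0,0,0],[0,0,0],[0,0,0],[0,0,0],[0,0,0],[0,0,0]], twist=[[0.01,0.02,0.1],[0,0,0.14],[0,0,0.14],[0,0,0.14],[0,0,0.14],[0,0,0.14],[0,0,0.14],[0,0,0.14],[0,0,0.12],[0,0,0],[0,0,0]])

```text
time_s: 53.6
position: [0.4588, 0.0442, 0.2625]
tcp_rot: [[0.994, -0.108, -0.017], [-0.108, -0.994, 0.01], [-0.018, -0.008, -1.0]]
force: [0.1, 0.8, -1.1]
opening: 0.133
```

```bash
python3 -c "
from h import *
go([.4404,.0403,.10],down(-5))
c=cap('wrist');save(c,'w21');cv2.imwrite('pics/w21b.png',cv2.resize(cv2.imread('pics/w21.png'),(800,600)))"
```

```text
t 53.6 pos [0.4588 0.0442 0.2625] F [ 0.1  0.8 -1.1] op 0.133
slide tool mm [-15.    7.1 162.8] world mm [ -18.4   -3.9 -162.5] twist [-0.008  0.018 -0.021] rot then slide in new frame [-18.    5.5 162.5]
```

View pics/w21b.png

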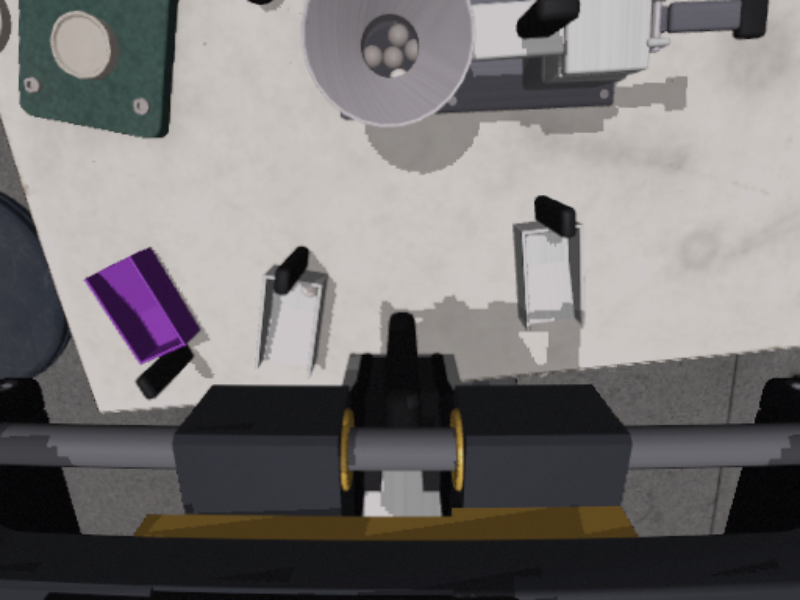

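>>> carry_out(grip=[-1,-1,-1,-1,-1,-1,-1,-1,-1], slide=[[-10,4,0],[0,0,20],[-1,0,30],[-1,0,30],[-1,0,30],[-1,0,25],[-1,0,15],[0,0,0],[0,0,0]], twist=[[-0.008,0.018,-0.02],[0,0,0],[0,0,0],[0,0,0],[0,0,0],[0,0,0],[0,0,0],[0,0,0],[0,0,0]])

```text
time_s: 54.55
position: [0.4496, 0.04, 0.1096]
tcp_rot: [[0.998, -0.067, 0.009], [-0.067, -0.998, -0.001], [0.009, 0.0, -1.0]]
force: [-0.1, 0.6, -0.9]
opening: 0.138
```

```bash
python3 -c "
from h import *
go([.446,.0383,.0495],down(-5))"
```

```text
t 54.55 pos [0.4496 0.04   0.1096] F [-0.1  0.6 -0.9] op 0.138
slide tool mm [-4.   1.9 60.1] world mm [ -3.6  -1.7 -60.1] twist [ 0.    -0.009  0.02 ] rot then slide in new frame [-3.4  2.  60.1]
```

>>> carry_out(grip=[-1,-1,-1,-1,-1,-1,-1,-1,-1], slide=[[-1,0,10],[-1,0,12],[-1,0,12],[-1,0,10],[0,0,4],[0,0,2],[0,0,0],[0,0,0],[0,0,0]], twist=[[0,-0.009,0],[0,0,0],[0,0,0],[0,0,0],[0,0,0],[0,0,0],[0,0,0],[0,0,0],[0,0,0]])

```text
time_s: 55.45
position: [0.4533, 0.0391, 0.0623]
tcp_rot: [[0.998, -0.063, 0.016], [-0.063, -0.998, -0.003], [0.016, 0.002, -1.0]]
force: [0.9, 0.6, -1.3]
opening: 0.139
```

```bash
python3 -c "
from h import *
go([.446,.0383,.0495],down(-4))"
```

```text
t 55.45 pos [0.4533 0.0391 0.0623] F [ 0.9  0.6 -1.3] op 0.139
slide tool mm [-7.4  1.3 12.6] world mm [ -7.3  -0.8 -12.8] twist [ 0.002 -0.016  0.007] rot then slide in new frame [-7.2  1.3 12.8]
```

>>> carry_out(grip=[-1,-1,-1,-1,-1,-1,-1], slide=[[0,0,2],[0,0,4],[0,0,3],[0,0,2],[0,0,1],[0,0,0.5],[0,0,0]], twist=[[0.002,-0.016,0],[0,0,0],[0,0,0],[0,0,0],[0,0,0],[0,0,0],[0,0,0]])

```text
time_s: 56.15
position: [0.454, 0.0391, 0.0495]
tcp_rot: [[0.998, -0.063, 0.0], [-0.063, -0.998, 0.0], [0.0, -0.0, -1.0]]
force: [-0.1, 0.6, -0.1]
opening: 0.138
```

```bash
python3 -c "
from h import *
go([.446,.0383,.0495],down(-4))"
```

```text
t 56.15 pos [0.454  0.0391 0.0495] F [-0.1  0.6 -0.1] op 0.138
slide tool mm [-8.   1.3  0. ] world mm [-8.  -0.8 -0. ] twist [-0.    -0.     0.007] rot then slide in new frame [-8.   1.3  0. ]
```

>>> carry_out(grip=[-1,-0.5,0.1,0.1,0.1,0.1,0.1,0.1,0.1,0.1,0.1], slide=[[0,0,0.5],[0,0,0],[0,0,0],[0,0,0],[0,0,0],[0,0,-15],[0,0,-30],[0,0,-30],[0,0,-30],[0,0,-10],[0,0,0]], twist=[[0,0,0],[0,0,0],[0,0,0],[0,0,0],[0,0,0],[0,0,0],[0,0,0],[0,0,0],[0,0,0],[0,0,0],[0,0,0]])

```text
time_s: 57.25
position: [0.4531, 0.0391, 0.1675]
tcp_rot: [[0.998, -0.063, -0.003], [-0.063, -0.998, 0.001], [-0.003, -0.0, -1.0]]
force: [0.3, -0.2, -0.1]
opening: 0.55
```

```bash
python3 -c "
from h import *
go([.44,.135,.16],down(-19.5))"
```

```text
t 57.25 pos [0.4531 0.0391 0.1675] F [ 0.3 -0.2 -0.1] op 0.55
slide tool mm [-19.1 -94.9   7.6] world mm [-13.1  95.9  -7.5] twist [0.    0.003 0.278] rot then slide in new frame [-44.4 -86.    7.5]
```

>>> carry_out(grip=[0.2,0.2,0.2,0.2,0.2,0.2,0.2], slide=[[0,-20,0],[-5,-25,0],[-10,-25,0],[-10,-20,0],[0,0,0],[0,0,0],[0,0,0]], twist=[[0,0,0.06],[0,0,0.1],[0,0,0.1],[0,0,0.02],[0,0,0],[0,0,0],[0,0,0]])

```text
time_s: 57.95
position: [0.4432, 0.1346, 0.1629]
tcp_rot: [[0.937, -0.349, -0.01], [-0.349, -0.937, -0.001], [-0.009, 0.004, -1.0]]
force: [-0.2, -0.4, -0.5]
opening: 0.594
```

```bash
python3 -c "
from h import *
c=cap('wrist');save(c,'w22');cv2.imwrite('pics/w22b.png',cv2.resize(cv2.imread('pics/w22.png'),(800,600)))
go([.4505,.135,.05],down(-19.5))"
```

```text
t 58.0 pos [0.4433 0.1344 0.163 ] F [-0.2 -0.4  0.1] op 0.598
slide tool mm [  7.6  -3.5 112.9] world mm [   7.2    0.6 -113. ] twist [ 0.004  0.009 -0.016] rot then slide in new frame [  6.6  -2.9 113. ]
```

View pics/w22b.png

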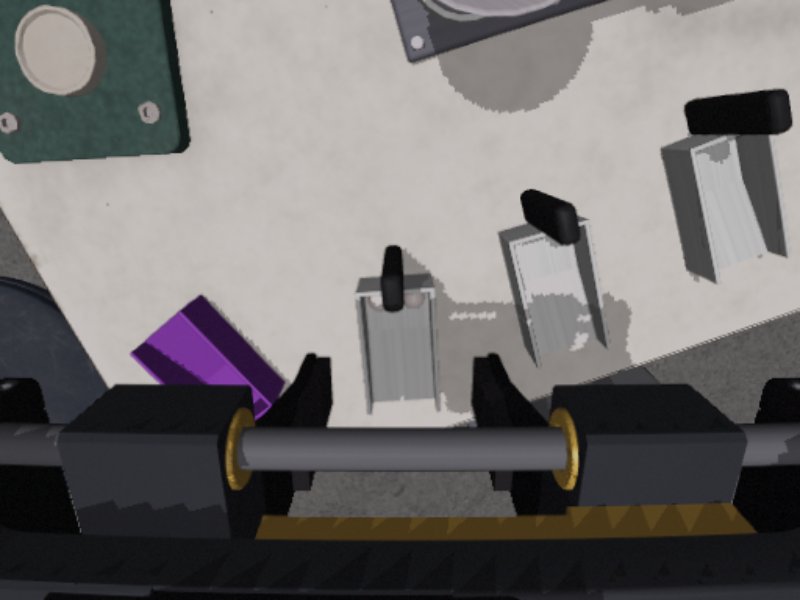

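```bash
python3 - <<'E'
from h import *
c=load("w22");r=tabs(c,240,150,264,205);print(r)
E
```

```text
(352, ((450.9656066894531, 136.82852172851562), (11.841707229614258, 20.528289794921875), 72.75700378417969), np.float64(0.08115144160082308))
```

>>> carry_out(grip=[0.2,0.2,0.2,0.2,0.2,0.2,0.2,0.2], slide=[[6,-5,0],[0,0,15],[0,0,20],[-1,0,20],[-1,0,15],[-1,0,8],[0,0,0],[0,0,0]], twist=[[0.004,0.009,-0.035],[0,0,0],[0,0,0],[0,0,0],[0,0,0],[0,0,0],[0,0,0],[0,0,0]])

```text
time_s: 58.8
position: [0.4521, 0.1313, 0.0826]
tcp_rot: [[0.946, -0.323, 0.004], [-0.323, -0.946, -0.001], [0.004, -0.001, -1.0]]
force: [0.4, 0.6, -0.7]
opening: 0.604
```

```bash
python3 -c "
from h import *
go([.451,.1363,.05],down(-18))"
```

```text
t 58.8 pos [0.4521 0.1313 0.0826] F [ 0.4  0.6 -0.7] op 0.604
slide tool mm [-2.8 -4.3 32.6] world mm [ -1.1   5.  -32.6] twist [-0.001 -0.004 -0.015] rot then slide in new frame [-2.5 -4.4 32.6]
```

>>> carry_out(grip=[0.2,0.2,0.2,0.2,0.2,0.2,0.2], slide=[[-2,-4,0],[0,0,5],[0,0,10],[0,0,8],[0,0,3],[0,0,0],[0,0,0]], twist=[[0,-0.004,-0.015],[0,0,0],[0,0,0],[0,0,0],[0,0,0],[0,0,0],[0,0,0]])

```text
time_s: 59.5
position: [0.4532, 0.1363, 0.056]
tcp_rot: [[0.952, -0.307, 0.005], [-0.307, -0.952, 0.001], [0.004, -0.002, -1.0]]
force: [-0.3, 0.7, 0.4]
opening: 0.6
```

```bash
python3 -c "
from h import *
go([.451,.1363,.05],down(-18))"
```

```text
t 59.5 pos [0.4532 0.1363 0.056 ] F [-0.3  0.7  0.4] op 0.6
slide tool mm [-2.1  0.7  6. ] world mm [-2.2  0.  -6. ] twist [-0.002 -0.004  0.002] rot then slide in new frame [-2.1  0.6  6. ]
```

>>> carry_out(grip=[0.2,0.2,0.2,-1,-1,-1,-1,-1,-1,-1,-1], slide=[[-2,0.6,3],[0,0,3],[0,0,0],[0,0,0],[0,0,0],[0,0,0],[0,0,0],[0,0,0],[0,0,0],[0,0,0],[0,0,0]], twist=[[0,-0.004,0],[0,0,0],[0,0,0],[0,0,0],[0,0,0],[0,0,0],[0,0,0],[0,0,0],[0,0,0],[0,0,0],[0,0,0]])

```text
time_s: 60.6
position: [0.4515, 0.1363, 0.0501]
tcp_rot: [[0.952, -0.307, 0.002], [-0.307, -0.952, 0.002], [0.001, -0.003, -1.0]]
force: [0.3, 0.6, -0.8]
opening: 0.138
```

>>> carry_out(grip=[-1,-1,-1,-1,-1,-1,-1,-1,-1], slide=[[0,0,-10],[0,0,-20],[0,0,-30],[0,0,-35],[0,0,-35],[0,0,-35],[0,0,-25],[0,0,-10],[0,0,0]], twist=[[0,0,0],[0,0,0],[0,0,0],[0,0,0],[0,0,0],[0,0,0],[0,0,0],[0,0,0],[0,0,0]])

```text
time_s: 61.5
position: [0.4488, 0.1358, 0.2618]
tcp_rot: [[0.952, -0.307, 0.001], [-0.307, -0.952, 0.002], [0.0, -0.002, -1.0]]
force: [0.2, 0.2, -0.7]
opening: 0.133
```

```bash
python3 pour.py 0; python3 -c "
from h import *
print(bot.read_state()['joint_positions'].round(0))"
```

```text
theta 0.0
t 61.5 pos [0.4488 0.1358 0.2618] F [ 0.2  0.2 -0.7] op 0.133
slide tool mm [63.8 24.1 83.3] world mm [ 53.4 -42.3 -83.3] twist [ 0.    -0.003 -2.93 ] rot then slide in new frame [-67.4 -10.   83.3]
[  3.  15. 101.   0.  64. 111.]
```

>>> carry_out(grip=[-1,-1,-1,-1,-1,-1,-1,-1,-1,-1,-1,-1], slide=[[0,5,0],[0,10,0],[0,10,0],[0,5,0],[0,0,0],[0,0,0],[0,0,0],[0,0,0],[0,0,0],[0,0,0],[0,0,0],[0,0,0]], twist=[[0,0,-0.08],[0,0,-0.12],[0,0,-0.14],[0,0,-0.14],[0,0,-0.14],[0,0,-0.14],[0,0,-0.14],[0,0,-0.14],[0,0,-0.14],[0,0,-0.14],[0,0,-0.14],[0,0,-0.14]])

```text
time_s: 62.7
position: [0.4319, 0.1055, 0.2536]
tcp_rot: [[0.217, 0.976, -0.023], [0.976, -0.217, 0.004], [-0.001, -0.023, -1.0]]
force: [-0.3, -0.7, -1.9]
opening: 0.139
```

>>> carry_out(grip=[-1,-1,-1,-1,-1,-1,-1,-1,-1,-1,-1], slide=[[0,0,0],[0,0,0],[0,0,0],[0,0,0],[0,0,0],[0,0,0],[0,0,0],[0,0,0],[0,0,0],[0,0,0],[0,0,0]], twist=[[0,0,-0.14],[0,0,-0.14],[0,0,-0.14],[0,0,-0.14],[0,0,-0.14],[0,0,-0.14],[0,0,-0.14],[0,0,-0.14],[0,0,-0.1],[0,0,0],[0,0,0]])

```text
time_s: 63.8
position: [0.4195, 0.106, 0.2443]
tcp_rot: [[-0.867, 0.496, -0.051], [0.496, 0.868, 0.005], [0.047, -0.021, -0.999]]
force: [0.1, 0.2, -0.9]
opening: 0.136
```

```bash
python3 pour.py 0
```

```text
theta 0.0
t 63.8 pos [0.4195 0.106  0.2443] F [ 0.1  0.2 -0.9] op 0.136
slide tool mm [-81.   31.5  61.4] world mm [ 82.8 -12.5 -65.8] twist [-0.021 -0.047  0.004] rot then slide in new frame [-77.9  30.5  65.8]
```

>>> carry_out(grip=[-1,-1,-1,-1,-1,-1,-1,-1,-1,-1,-1], slide=[[-10,6,0],[-15,8,0],[-20,8,0],[-20,6,0],[-10,3,5],[0,0,12],[0,0,15],[0,0,15],[0,0,10],[0,0,0],[0,0,0]], twist=[[-0.02,-0.045,0],[0,0,0],[0,0,0],[0,0,0],[0,0,0],[0,0,0],[0,0,0],[0,0,0],[0,0,0],[0,0,0],[0,0,0]])

```text
time_s: 64.9
position: [0.4964, 0.0955, 0.1798]
tcp_rot: [[-0.86, 0.51, -0.013], [0.51, 0.86, 0.001], [0.012, -0.005, -1.0]]
force: [0.8, 0.6, -1.2]
opening: 0.136
```

```bash
python3 pour.py 0
```

```text
theta 0.0
t 64.9 pos [0.4964 0.0955 0.1798] F [ 0.8  0.6 -1.2] op 0.136
slide tool mm [-6.   1.3  1.2] world mm [ 5.8 -2.  -1.3] twist [-0.005 -0.012 -0.012] rot then slide in new frame [-6.   1.2  1.3]
```

Same start as before; repeat the same tipping.

>>> carry_out(grip=[-1,-1,-1,-1,-1,-1,-1,-1], slide=[[-6,1,-7],[-3,0,-7],[-3,0,-7],[-2,0,-7],[-2,0,-6],[-2,0,-6],[0,0,0],[0,0,0]], twist=[[0,0.08,0],[0,0.08,0],[0,0.08,0],[0,0.08,0],[0,0.08,0],[0,0.08,0],[0,0,0],[0,0,0]])

```text
time_s: 65.7
position: [0.521, 0.0833, 0.2216]
tcp_rot: [[-0.755, 0.51, -0.412], [0.448, 0.86, 0.242], [0.478, -0.002, -0.878]]
force: [-0.1, 0.4, -1.2]
opening: 0.135
```

```bash
python3 pour.py 28,45
```

```text
theta 28.0
t 65.7 pos [0.521  0.0833 0.2216] F [-0.1  0.4 -1.2] op 0.135
slide tool mm [-3.5 -0.5 -2.4] world mm [ 3.3 -2.6  0.4] twist [ 0.003 -0.01  -0.011] rot then slide in new frame [-3.5 -0.6 -2.3]
theta 45.0
t 65.7 pos [0.521  0.0833 0.2216] F [-0.1  0.4 -1.2] op 0.135
slide tool mm [-16.2  -0.3 -30.5] world mm [ 24.6 -14.9  19. ] twist [ 0.005  0.287 -0.01 ] rot then slide in new frame [ -6.9  -0.6 -33.8]
```

>>> carry_out(grip=[-1,-1,-1,-1,-1,-1,-1,-1], slide=[[-4,0,-7],[-4,0,-6],[-4,0,-6],[-3,0,-6],[-2,0,-6],[0,0,0],[0,0,0],[0,0,0]], twist=[[0,0.06,0],[0,0.06,0],[0,0.06,0],[0,0.06,0],[0,0.05,0],[0,0,0],[0,0,0],[0,0,0]])

```text
time_s: 66.5
position: [0.5433, 0.0721, 0.2416]
tcp_rot: [[-0.609, 0.504, -0.612], [0.358, 0.864, 0.355], [0.708, -0.003, -0.707]]
force: [-0.4, -0.5, -1.6]
opening: 0.132
```

>>> carry_out(grip=[-1,-1,-1,-1,-1,-1,-1,-1,-1,-1], slide=[[-3,-1,-6],[-4,0,-6],[-4,0,-6],[-4,0,-6],[0,0,0],[0,0,0],[0,0,0],[0,0,0],[0,0,0],[0,0,0]], twist=[[0,0.07,0],[0,0.07,0],[0,0.07,0],[0,0.06,0],[0,0,0],[0,0,0],[0,0,0],[0,0,0],[0,0,0],[0,0,0]])

```text
time_s: 67.5
position: [0.5628, 0.0626, 0.2527]
tcp_rot: [[-0.43, 0.498, -0.753], [0.249, 0.867, 0.432], [0.868, -0.001, -0.497]]
force: [0.4, 0.4, -0.8]
opening: 0.138
```

```bash
python3 pour.py 60;python3 -c "
from h import *
c=cap('scene');save(c,'s23');crop('s23',180,130,300,220,'s23b')"
```

```text
theta 60.0
t 67.5 pos [0.5628 0.0626 0.2527] F [ 0.4  0.4 -0.8] op 0.138
slide tool mm [-5.9 -3.6 -5.4] world mm [ 4.8 -6.9 -2.4] twist [-0.003 -0.004 -0.   ] rot then slide in new frame [-5.9 -3.6 -5.4]
scale 6.666666666666667
```

View pics/s23b.png

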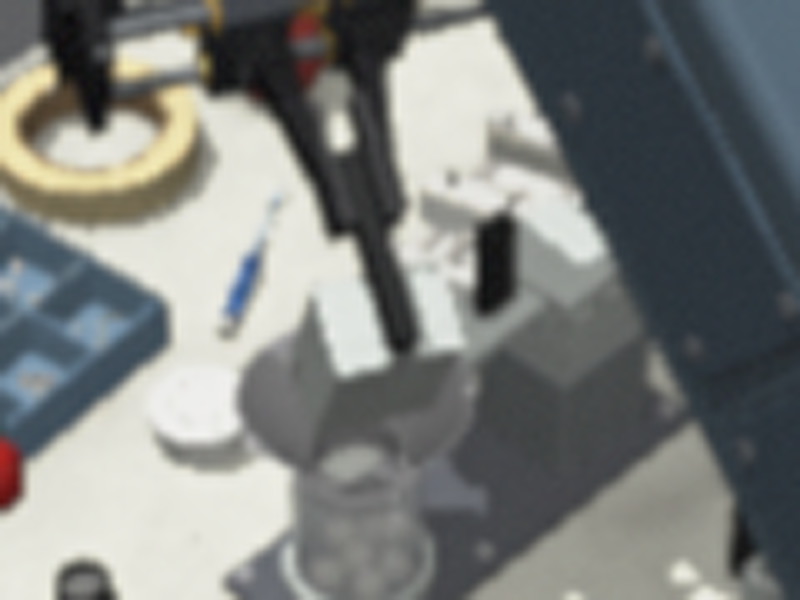

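Untip and take it back toward its place.

>>> carry_out(grip=[-1,-1,-1,-1,-1,-1,-1,-1,-1,-1,-1,-1], slide=[[2,0,0],[2,0,0],[2,0,0],[2,0,0],[2,0,0],[2,0,0],[2,0,0],[2,0,0],[2,0,0],[2,0,-5],[0,0,0],[0,0,0]], twist=[[0,-0.09,0],[0,-0.11,0],[0,-0.11,0],[0,-0.11,0],[0,-0.11,0],[0,-0.11,0],[0,-0.11,0],[0,-0.11,0],[0,-0.11,0],[0,-0.07,0],[0,0,0],[0,0,0]])

```text
time_s: 68.75
position: [0.5452, 0.0709, 0.2697]
tcp_rot: [[-0.867, 0.498, 0.022], [0.498, 0.867, -0.012], [-0.025, 0.0, -1.0]]
force: [0.1, -0.2, -1.3]
opening: 0.134
```

>>> carry_out(grip=[-1,-1,-1,-1,-1,-1,-1,-1,-1,-1,-1,-1], slide=[[10,-2,0],[12,-5,0],[12,-5,0],[12,-10,0],[10,-10,0],[5,-10,0],[5,-5,0],[5,0,0],[5,0,0],[0,0,0],[0,0,0],[0,0,0]], twist=[[0.02,0,0.09],[0,0,0.13],[0,0,0.14],[0,0,0.14],[0,0,0.14],[0,0,0.14],[0,0,0.14],[0,0,0.14],[0,0,0.14],[0,0,0.14],[0,0,0.14],[0,0,0.14]])

```text
time_s: 69.95
position: [0.4713, 0.0983, 0.2637]
tcp_rot: [[0.606, 0.795, -0.009], [0.795, -0.606, -0.021], [-0.022, 0.005, -1.0]]
force: [-0.1, 0.2, -0.9]
opening: 0.136
```

```bash
python3 -c "
from h import *
go([.4515,.1363,.24],down(-18))"
```

```text
t 69.95 pos [0.4713 0.0983 0.2637] F [-0.1  0.2 -0.9] op 0.136
slide tool mm [ 18.7 -38.9  23.1] world mm [-19.8  38.  -23.7] twist [0.018 0.016 1.233] rot then slide in new frame [-30.5 -30.   23.7]
```

>>> carry_out(grip=[-1,-1,-1,-1,-1,-1,-1,-1,-1,-1,-1], slide=[[5,-8,0],[5,-8,0],[0,-8,0],[0,-8,0],[-5,-5,0],[-5,-5,0],[0,0,0],[0,0,0],[0,0,0],[0,0,0],[0,0,0]], twist=[[0.018,0.016,0.1],[0,0,0.14],[0,0,0.14],[0,0,0.14],[0,0,0.14],[0,0,0.14],[0,0,0.14],[0,0,0.14],[0,0,0.14],[0,0,0],[0,0,0]])

```text
time_s: 71.05
position: [0.4551, 0.1324, 0.2601]
tcp_rot: [[0.934, -0.355, -0.028], [-0.355, -0.935, 0.01], [-0.03, 0.001, -1.0]]
force: [0.1, -0.0, -0.7]
opening: 0.133
```

```bash
python3 -c "
from h import *
go([.4515,.1363,.10],down(-18))
c=cap('wrist');save(c,'w24');cv2.imwrite('pics/w24b.png',cv2.resize(cv2.imread('pics/w24.png'),(800,600)))"
```

```text
t 71.05 pos [0.4551 0.1324 0.2601] F [ 0.1 -0.  -0.7] op 0.133
slide tool mm [  0.   -2.5 160.2] world mm [  -3.6    3.9 -160.1] twist [ 0.     0.03  -0.049] rot then slide in new frame [ -4.6  -2.6 160.1]
```

View pics/w24b.png

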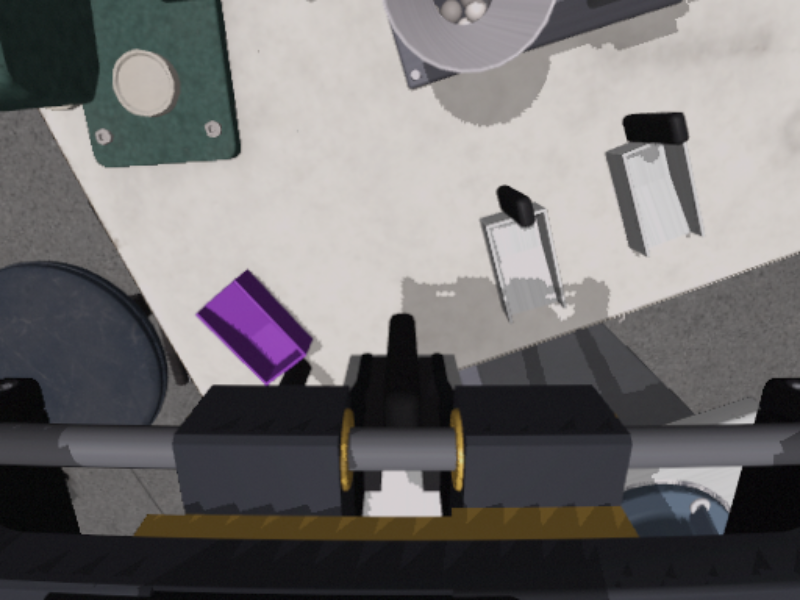

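>>> carry_out(grip=[-1,-1,-1,-1,-1,-1,-1,-1,-1], slide=[[0,-3,0],[0,0,20],[-1,0,30],[-1,0,30],[-1,0,30],[-1,0,25],[-1,0,15],[0,0,0],[0,0,0]], twist=[[0,0.03,-0.04],[0,0,0],[0,0,0],[0,0,0],[0,0,0],[0,0,0],[0,0,0],[0,0,0],[0,0,0]])

```text
time_s: 72.0
position: [0.4586, 0.136, 0.1063]
tcp_rot: [[0.953, -0.302, 0.007], [-0.302, -0.953, 0.001], [0.007, -0.003, -1.0]]
force: [-1.3, 0.1, -1.2]
opening: 0.137
```

```bash
python3 -c "
from h import *
go([.4515,.1363,.05],down(-18))"
```

```text
t 72.0 pos [0.4586 0.136  0.1063] F [-1.3  0.1 -1.2] op 0.137
slide tool mm [-7.2  2.1 56.3] world mm [ -7.1   0.3 -56.3] twist [-0.003 -0.007  0.008] rot then slide in new frame [-6.8  2.  56.3]
```

>>> carry_out(grip=[-1,-1,-1,-1,-1,-1,-1,-1,-1], slide=[[-3,1,10],[-2,0,12],[-1,0,12],[-1,0,8],[0,0,3],[0,0,0],[0,0,0],[0,0,0],[0,0,0]], twist=[[-0.003,-0.007,0],[0,0,0],[0,0,0],[0,0,0],[0,0,0],[0,0,0],[0,0,0],[0,0,0],[0,0,0]])

```text
time_s: 72.9
position: [0.4571, 0.1375, 0.0638]
tcp_rot: [[0.954, -0.299, 0.012], [-0.299, -0.954, 0.001], [0.011, -0.004, -1.0]]
force: [-0.3, 0.7, -1.3]
opening: 0.135
```

```bash
python3 -c "
from h import *
go([.4515,.1363,.05],down(-18))"
```

```text
t 72.9 pos [0.4571 0.1375 0.0638] F [-0.3  0.7 -1.3] op 0.135
slide tool mm [-5.1  2.9 13.7] world mm [ -5.6  -1.2 -13.8] twist [-0.004 -0.011  0.01 ] rot then slide in new frame [-5.   2.9 13.8]
```

>>> carry_out(grip=[-1,-1,-1,-1,-1,-1,-1], slide=[[0,0,3],[0,0,4],[0,0,3],[0,0,2],[0,0,1],[0,0,0.5],[0,0,0]], twist=[[-0.004,-0.011,0],[0,0,0],[0,0,0],[0,0,0],[0,0,0],[0,0,0],[0,0,0]])

```text
time_s: 73.6
position: [0.4579, 0.1375, 0.0502]
tcp_rot: [[0.954, -0.299, 0.001], [-0.299, -0.954, 0.0], [0.001, -0.001, -1.0]]
force: [-0.1, 0.1, -1.0]
opening: 0.131
```

```bash
python3 -c "
from h import *
go([.4515,.1363,.05],down(-18))"
```

```text
t 73.6 pos [0.4579 0.1375 0.0502] F [-0.1  0.1 -1. ] op 0.131
slide tool mm [-5.8  3.1  0.2] world mm [-6.4 -1.2 -0.2] twist [-0.001 -0.001  0.01 ] rot then slide in new frame [-5.7  3.2  0.2]
```

>>> carry_out(grip=[-1,-0.5,0.1,0.1,0.1,0.1,0.1,0.1,0.1,0.1,0.1], slide=[[0,0,0.5],[0,0,0],[0,0,0],[0,0,0],[0,0,0],[0,0,-15],[0,0,-30],[0,0,-35],[0,0,-35],[0,0,-30],[0,0,0]], twist=[[0,0,0],[0,0,0],[0,0,0],[0,0,0],[0,0,0],[0,0,0],[0,0,0],[0,0,0],[0,0,0],[0,0,0],[0,0,0]])

```text
time_s: 74.7
position: [0.4569, 0.1374, 0.1984]
tcp_rot: [[0.954, -0.299, -0.004], [-0.299, -0.954, -0.0], [-0.004, 0.001, -1.0]]
force: [0.5, -0.4, -0.5]
opening: 0.546
```

>>> carry_out(grip=[0.1,0.1,0.1,0.1,0.1,0.1,0.1,0.1,0.1,0.1,0.1,0.1], slide=[[0,20,-30],[0,40,-20],[0,45,0],[0,45,0],[0,45,0],[0,45,0],[0,45,0],[0,45,0],[0,45,0],[0,30,0],[0,0,0],[0,0,0]], twist=[[0,0,0],[0,0,0],[0,0,0],[0,0,0],[0,0,0],[0,0,0],[0,0,0],[0,0,0],[0,0,0],[0,0,0],[0,0,0],[0,0,0]])

```text
time_s: 75.9
position: [0.3298, -0.262, 0.2428]
tcp_rot: [[0.955, -0.297, -0.009], [-0.297, -0.955, 0.005], [-0.01, -0.002, -1.0]]
force: [-0.1, 0.2, -1.2]
opening: 0.553
```

```bash
python3 -c "
from h import *
go([.4515,.1363,.05],down(-18))
for n in('wrist','scene','top'):
  c=cap(n);save(c,n+'25')
crop('scene25',150,90,370,330,'s25b');crop('top25',90,100,380,300,'t25b')"
```

```text
t 75.9 pos [ 0.3298 -0.262   0.2428] F [-0.1  0.2 -1.2] op 0.553
slide tool mm [  -0.  -416.   193.8] world mm [ 121.7  398.3 -192.8] twist [-0.002  0.01   0.013] rot then slide in new frame [  -7.3 -416.4  192.8]
scale 2.5
scale 2.7586206896551726
```

View pics/s25b.png

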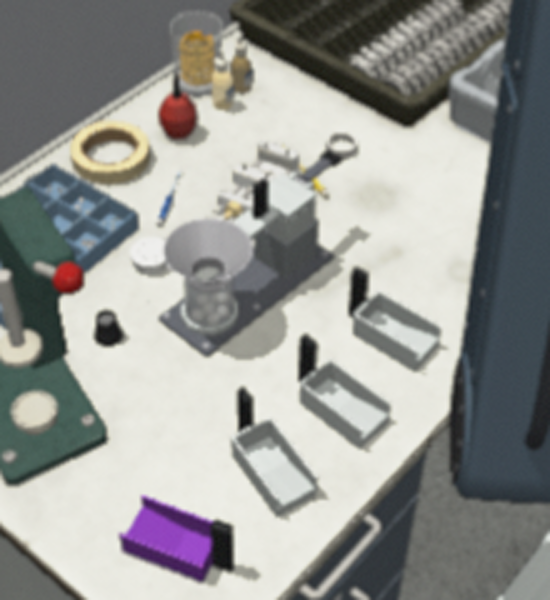

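View pics/t25b.png

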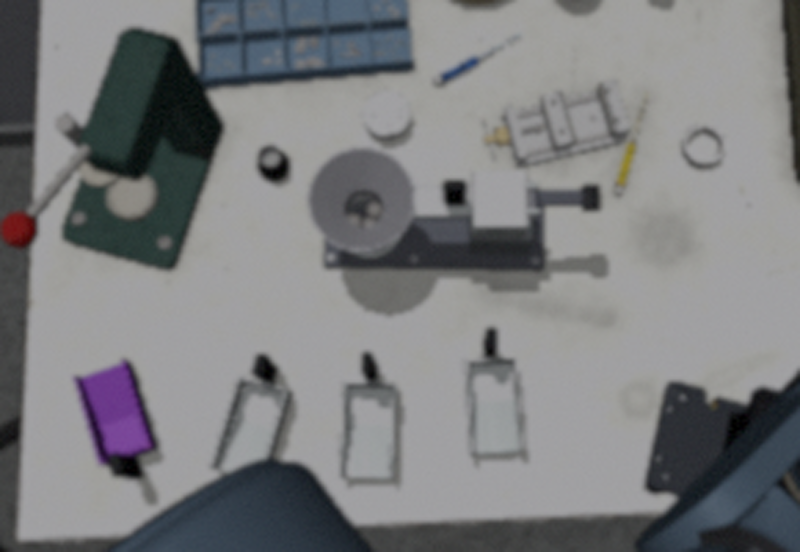

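```bash
python3 -c "
from h import *
crop('scene25',205,170,260,225,'s25c');crop('top25',195,145,250,195,'t25c')
t=load('top25')
t0=load('top0')
for n,u0,v0,u1,v1 in[('tin',221,133,241,153),('loupe',180,148,198,168),('ring',335,143,356,164)]:
  a=cv2.matchTemplate(t['color'][v0-6:v1+6,u0-6:u1+6],t0['color'][v0:v1,u0:u1],cv2.TM_CCOEFF_NORMED);print(n,cv2.minMaxLoc(a)[1::2])
X=cloud(t);m=(abs(X[...,0]-.5935)<.006)&(X[...,1]<-.127)&(X[...,1]>-.158)&(X[...,2]>.1);P=X[m];print(len(P),np.polyfit(P[:,1],P[:,2],1))
m=(abs(X[...,0]-.595)<.02)&(abs(X[...,1]+.094)<.02)&(X[...,2]>.1);P=X[m];print(P.mean(0))
"
```

```text
scale 10.909090909090908
scale 12.0
tin (0.9984326958656311, (6, 6))
loupe (0.999255359172821, (6, 6))
ring (0.9984186887741089, (6, 6))
58 [0.0011236  0.11926556]
[ 0.59506523 -0.09400112  0.11600207]
```

View pics/s25c.png

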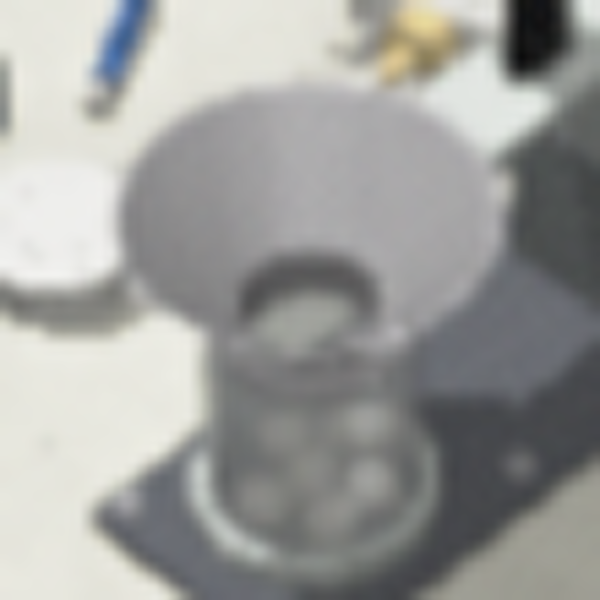

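View pics/t25c.png

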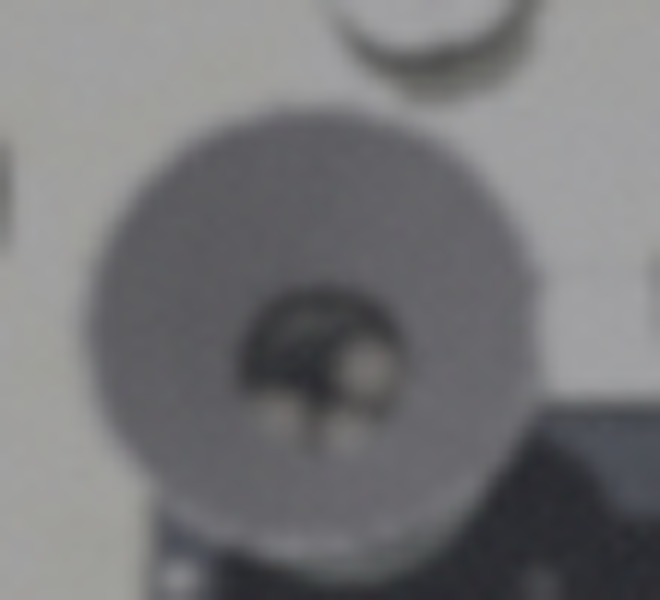

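>>> carry_out(grip=[0.1,0.1,0.1,0.1,0.1,0.1,0.1,0.1,0.1,0.1], slide=[[0,0,-40],[20,-20,-40],[30,-45,0],[30,-45,0],[30,-45,0],[30,-45,0],[30,-45,0],[20,-45,0],[0,0,0],[0,0,0]], twist=[[0,0,0],[0,0,0],[0,0,0],[0,0,0],[0,0,0],[0,0,0],[0,0,0],[0,0,0],[0,0,0],[0,0,0]])

```text
time_s: 77.05
position: [0.5816, -0.0338, 0.324]
tcp_rot: [[0.962, -0.274, -0.008], [-0.274, -0.962, 0.008], [-0.01, -0.006, -1.0]]
force: [0.2, -0.1, 0.7]
opening: 0.549
```

```bash
python3 -c "
from h import *
go([.62,.036,.30],down(-17))
c=cap('wrist');save(c,'w26');u,v=proj(c,[.602,.036,.03]);print(u,v)
cv2.imwrite('pics/w26b.png',cv2.resize(cv2.imread('pics/w26.png'),(800,600)))"
```

```text
t 77.05 pos [ 0.5816 -0.0338  0.324 ] F [ 0.2 -0.1  0.7] op 0.549
slide tool mm [ 18.1 -77.5  24.2] world mm [ 38.4  69.8 -24. ] twist [-0.006  0.01   0.02 ] rot then slide in new frame [ 16.4 -77.9  24. ]
208.72772236224768 148.16135203318078
```

View pics/w26b.png

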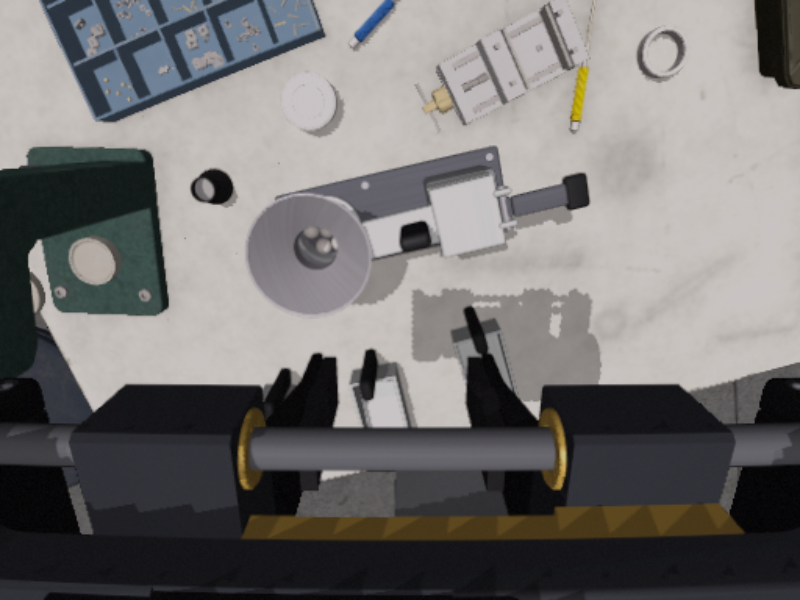

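```bash
python3 -c "
from h import *
crop('w26',185,135,225,175,'w26c')
print(bot.hand_in())"
```

```text
scale 15.0
the job is handed in; nothing more can be done
None
```

The job is done and handed in at about 77 s. The funnel arm is mounted on the hitch ball and latched, all three grey scoops have been emptied into the funnel, and they stand upright on the bench.

- **Mounting and latch:** The first press on the lever was too hard: it tipped the socket about 9°. It settled flat again when I backed off, and I pressed the lever once more gently. On the last depth check the socket top was 116 mm above the bench, where it should be, and the lever was level.
- **Balls:** I saw seven balls in the scoops at the start (2, 3 and 2) and poured each scoop at 60°. The last pictures show no balls in the scoops, in the funnel or on the visible bench.
- **Ball count not fully confirmed:** Only six balls can be told apart in the jar in the last pictures. I take the seventh to be hidden behind the others, but I did not see it.
- **Bystanders:** The tin, loupe and ring match their positions in the first picture exactly.
- **Disturbance:** One scoop had shifted a few centimetres during the run, so I measured it again before picking it up.

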